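Build the soldering stack on the firebrick

ROBOT

A 7-joint arm with a two-finger parallel gripper is mounted at the origin on a cart in front of the work surface, level with it; the furniture and walls round the work are solid. World frame = base frame: x ahead of the robot, y to its left, z up, the work surface at z = 0. Lengths are in m, angles in rad, forces in N, time in s.
With the tool pointing down it reaches from about 0.425 to 1.025 m from the base axis. Payload 9.4 kg.
Tool frame: the origin (TCP) lies on the centre line of the jaws, within the pads' length; the fingertips stand 17 mm ahead of it and the grasp point (between the pads) lies 2 mm behind it; z points along the fingers, y is the direction in which the jaws open and shut (so a half turn about z gives the same grasp; the last joint's range is limited). The gripper opens to 93 mm and grips with 3 to 60 N. Pads are 15 mm wide; open, the fingers measure 128 mm over their backs; the gripper's body (75 mm by 188 mm) begins 65 mm behind the grasp point.
Start: joints at [1.077, 0.599, -0.003, 1.599, 0.002, 0.943, -0.08], TCP at [0.293, -0.663, 0.236] pointing down, gripper open.
Joint ranges: [-2.57, 2.57], [-0.35, 1.97], [-1.29, 1.29], [0.11, 2.56], [-1.05, 4.19], [0.11, 1.86], [-2.63, 2.63]. Speed limits (rad/s): [2.22, 2.22, 3.01, 3.01, 3.14, 3.14, 3.14].

INTERFACE

Orientations are given as a unit quaternion [x, y, z, w].
In Python, from bench import robot gives the robot as it stands. The module is installed in compiled form; this text tells all that it offers.
- The arm moves only by the tool move_arm, never from a script. Its argument "steps" is one flat list of numbers, 5 for each row, row after row: the shift along the tool's x, y, z in m, then the turn about the tool's z in rad, then the opening, from -1 (shut) to 1 (fully open). A call has 1 to 5 rows; each row is the pose to reach, as a shift and turn from the pose commanded when the call began, along the tool's axes at that moment; what a row does not reach only later rows make up. A row lasts 1/12 s, in which the tool goes at most 41.7 mm and 7.16 degrees, less where a joint would pass 70% of its speed; a pose out of reach is approached as far as the arm can. A call with a gripper value outside its range is refused whole. The fingers move at their own pace and stop on an object; the grip force is fixed at half the most. Time passes only in rows, so rows that repeat a pose let the fingers close. It gives the time, the measured TCP pose, the force and the opening at its end, in the units of the state.
- robot.observe(): the state, without advancing time (a new reading comes with each control period).
- robot.grab_frame(name): name is "scene" or "side" or "wrist"; returns a dict with "frame" (400x640x3 uint8, blue, green, red), "fov_y" (degrees; the focal length in pixels is half the picture's height over the tangent of half this angle, whatever the lens; pixels are square), "cx", "cy" (the principal point, pixels), "position" and "rotation" of the camera in the world. Camera axes: x right, y down, z forward; pixel columns grow to the right and rows downward; lengths in m; the calibration is good to about 2 mm. The wrist camera is an equidistant fisheye: a pixel r from the principal point sees the ray r / f radians off the axis. A picture is of the moment at which its call begins. There is no depth.
- robot.hand_in(): hands the job in, once; it reports no verdict.
The state is a dict: "t": time; "q": joint angles; "dq": joint speeds; "joint_torque": joint torques, N m; "tool_pos": TCP position; "tool_rot": TCP orientation; "force": force on the tool from outside, world axes, zero at the start; "ft_torque": the same for the moment, N m; "finger_gap": finger opening in m.
Only numpy, scipy, OpenCV 4.12 (cv2) and the standard library are available. Lean on these libraries where they do the work, as an engineer would, in place of code of your own. Each camera call takes 0.05 s, during which the arm holds its last target.

TASK

Set up the soldering job on the cream soldering brick, from the bottom up and one piece after another: the black charcoal block centred on the brick with its long side along the brick's long side, then the round brass backplate in the middle of the charcoal, then the larger of the two brass collars standing flat and centred on the backplate, and last the steel weight with the knob, centred on top of the collar, knob up. Leave the smaller collar and the cream beaker where they are, and let go of everything.

Things in the scene. Friction and masses are not known exactly. Their poses are not given: they have to be found in the camera images.
- brick_top (a point): cream soldering brick, fixed to the bench, 70 x 96 x 30 mm (x, y, z), long side along its y; this point is the centre of its top face, 30 mm above the bench. (Obstacle for elbow and forearm: a fixed lamp, its green shade 110 mm wide, hangs 410 mm ahead of the robot's base axis and 70 mm to the left, from 490 to 620 mm above the bench; its neck runs from there down to the right and away from the robot)
- charcoal_mid (a point): black charcoal block, loose, 52 x 76 x 22 mm (x, y, z), long side along its y, 0.1 to 0.2 kg; this point is its centre, 11 mm above its underside
- plate_mid (a point): brass backplate, a plain loose disc 48 mm in diameter and 6 mm thick, lying flat, about 0.1 kg; this point is its centre, 3 mm above its underside
- collar_large_mid (a point): larger brass collar, a loose plain ring standing flat (axis up), outer diameter 34 mm, hole 24 mm, 14 mm high; this point is its centre, 7 mm above its underside
- collar_small_mid (a point): smaller brass collar, a loose plain ring, outer diameter 22 mm, hole 14 mm, 14 mm high; to be left alone; this point is its centre, 7 mm above its underside
- weight_knob (a point): steel hold-down weight, loose, about 0.15 kg: a disc 36 mm in diameter and 16 mm high with a knob 16 mm in diameter on top, from 19 to 33 mm above the underside; this point is the middle of the knob, 26 mm above the underside
- crucible_cup: open cream beaker, loose, 47 mm in diameter and 44 mm high; to be left alone; origin at the centre of its underside
Things that resemble listed ones, but are neither listed nor needed, are in the scene too. Of the things shaped like the part that bears plate_mid, the brass one is meant.

How it is judged:
By the outcome, as a careful person would: the job done as asked, in the order asked, and still so for the second after the job is handed in, with the robot touching nothing.
It also fails if it takes over 99 s, if anything falls off the work surface, if the arm or the gripper's body presses on something with over 40 N, if the wrist force passes 120 N, or if a joint passes its speed limit or range.

## Working session

There is one attempt and no reset: what is moved stays moved. The work goes in short steps, Python scripts to look and compute and a tool call to move; the robot and the scene stay as the last step left them, time stands still between calls to the robot, and variables do not carry over. Pictures are saved under pics/ and viewed, and the job is handed in when it is done.

Besides the shell and the picture viewer there is one more tool, called after ">>>" by a JSON object that holds its "api" and its "payload", one argument or row to a line. move_arm: Moves the arm, as the interface text tells. Its arguments: {"type":"object","properties":{"steps":{"type":"array"}},"required":["steps"]}

```bash
mkdir -p pics; python3 - <<'E'
from bench import robot
import cv2,numpy as np
s=robot.observe()
for k in ("t","tool_pos","tool_rot","force","finger_gap"): print(k,s[k])
for n in("scene","side","wrist"):
    d=robot.grab_frame(n); cv2.imwrite(f"pics/{n}0.png",d["frame"])
    print(n,d["fov_y"],d["cx"],d["cy"],np.round(d["position"],4),np.round(d["rotation"],4).tolist())
E
```

```text
t 0.0
tool_pos [ 0.29331334 -0.66248839  0.23477882]
tool_rot [ 9.78358519e-01  2.06915461e-01 -2.17270704e-04 -7.43258643e-04]
force [ 1.07649384 -0.23284039  0.52527519]
finger_gap 0.0931069100658943
scene 49.57984826256734 316.52276534869634 200.9047109611544 [0.1887 0.8365 0.6162] [-0.3258, 0.8512, -0.3804, 0.1571]
side 57.943442712831356 321.6117347168959 200.49020898619844 [ 0.4963 -0.3826  0.4745] [0.8547, -0.0772, 0.0392, -0.5118]
wrist 65.70646984690485 318.9452065091633 199.8506356207379 [ 0.3704 -0.6282  0.3847] [0.8281, -0.539, -0.0846, 0.1286]
```

Scene view candidates:
- **Charcoal:** black block (337,278). Look-alikes are the dark slab (390,127) and the black pad (385,205).
- **Backplate:** brass disc (379,169). Look-alikes are the teal disc (304,329) and the pink disc (327,145).
- **Collars:** large (327,237), small (308,162).
- **Weight:** (355,156).
- **Brick:** (337,188).

Next is a close crop of each to check these choices.

```bash
cat > h.py <<'E'
import cv2,numpy as np
from scipy.spatial.transform import Rotation as R
from bench import robot
def grab(n):
    d=robot.grab_frame(n); d["R"]=np.array(d["rotation"]); d["R"]=d["R"] if d["R"].shape==(3,3) else R.from_quat(d["R"]).as_matrix()
    d["f"]=200/np.tan(np.radians(d["fov_y"])/2); d["n"]=n; d["p"]=np.array(d["position"]); return d
def ray(d,uv):
    x=(np.asarray(uv,float)-[d["cx"],d["cy"]])/d["f"]
    x=np.atleast_2d(x)
    if d["n"]=="wrist":
        r=np.linalg.norm(x,axis=1,keepdims=True)+1e-12
        v=np.hstack([np.sin(r)*x/r,np.cos(r)])
    else: v=np.hstack([x,np.ones((len(x),1))])
    return v@d["R"].T
def plane(d,uv,z):
    v=ray(d,uv); return d["p"]+v*((z-d["p"][2])/v[:,2:])
def proj(d,P):
    c=(np.atleast_2d(P)-d["p"])@d["R"]
    if d["n"]=="wrist":
        h=np.linalg.norm(c[:,:2],axis=1,keepdims=True)+1e-12; a=np.arctan2(h,c[:,2:]); x=a*c[:,:2]/h
    else: x=c[:,:2]/c[:,2:]
    return x*d["f"]+[d["cx"],d["cy"]]
def tri(d1,u1,d2,u2):
    a=ray(d1,u1)[0];b=ray(d2,u2)[0]
    A=np.stack([a,-b],1);t=np.linalg.lstsq(A,d2["p"]-d1["p"],rcond=None)[0]
    P=d1["p"]+a*t[0];Q=d2["p"]+b*t[1];return (P+Q)/2,np.linalg.norm(P-Q)
def crop(d,x0,y0,x1,y1,k,name):
    cv2.imwrite("pics/"+name,cv2.resize(d["frame"][y0:y1,x0:x1],None,fx=k,fy=k,interpolation=cv2.INTER_CUBIC))
E
python3 - <<'E'
from h import *
d=grab("scene");crop(d,250,130,430,310,3.3,"c1.png")
d=grab("side");crop(d,230,170,470,310,3.3,"c2.png")
E
```

```text
(no output)
```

The crops confirm the choices: brass plate at (379,169), large collar at (327,237), weight at (355,156), brick at (337,188) and charcoal at (337,278). Now measuring.

```bash
python3 - <<'E'
from h import *
D={n:grab(n) for n in("scene","side")}
for n,d in D.items():
    hsv=cv2.cvtColor(d["frame"],cv2.COLOR_BGR2HSV)
    pts=dict(scene=dict(plate=(379,169),L=(327,243),S=(308,164),W=(355,158),B=(337,188),C=(337,275)),side=dict(plate=(347,280),L=(302,219),S=(397,245),W=(380,275),B=(340,232),C=(268,204)))[n]
    for k,p in pts.items(): print(n,k,p,hsv[p[1],p[0]],np.round(plane(d,p,0.005)[0],3))
E
```

```text
scene plate (379, 169) [ 20 156 181] [0.631 0.155 0.005]
scene L (327, 243) [ 19 156 106] [0.567 0.41  0.005]
scene S (308, 164) [ 20 159 114] [0.769 0.248 0.005]
scene W (355, 158) [124  11 156] [0.7   0.157 0.005]
scene B (337, 188) [ 20  70 198] [0.66  0.271 0.005]
scene C (337, 275) [96 43 30] [0.503 0.456 0.005]
side plate (347, 280) [ 24 189 246] [0.633 0.148 0.005]
side L (302, 219) [ 19 190 145] [0.576 0.392 0.005]
side S (397, 245) [ 19 191 140] [0.77  0.241 0.005]
side W (380, 275) [125  23 135] [0.701 0.15  0.005]
side B (340, 232) [ 23  46 251] [0.657 0.316 0.005]
side C (268, 204) [130  21  37] [0.495 0.488 0.005]
```

```bash
cat > m.py <<'E'
from h import *
def comp(mask,p):
    n,l,s,c=cv2.connectedComponentsWithStats(mask.astype(np.uint8),connectivity=4)
    k=l[p[1],p[0]]
    if k==0:
        ys,xs=np.nonzero(l); i=np.argmin((xs-p[0])**2+(ys-p[1])**2); k=l[ys[i],xs[i]]
    return l==k
def hull(m):
    return cv2.convexHull(np.argwhere(m)[:,::-1].astype(np.int32))[:,0]
E
python3 - <<'E'
from m import *
D={n:grab(n) for n in("scene","side")}
G=dict(scene=dict(plate=(379,169),L=(327,243),S=(308,164),W=(355,158),B=(337,188),C=(337,275)),side=dict(plate=(347,280),L=(302,219),S=(397,245),W=(380,275),B=(345,230),C=(268,204)))
for n,d in D.items():
    H,S,V=[c.astype(int) for c in cv2.split(cv2.cvtColor(d["frame"],cv2.COLOR_BGR2HSV))]
    brass=(H>12)&(H<30)&(S>125)&(V>60)
    for k,z in(("plate",.003),("L",.007),("S",.007)):
        m=comp(brass,G[n][k]); h=hull(m); c=np.array(cv2.moments(h)["m10"]),; mm=cv2.moments(h); c=[mm["m10"]/mm["m00"],mm["m01"]/mm["m00"]]
        pz=plane(d,h,z); print(n,k,m.sum(),np.round(c,1),np.round(plane(d,c,z)[0],4),"ext",np.round(np.ptp(pz,axis=0),3))
    y,x=[int(v) for v in G[n]["W"][::-1]]
    m=comp((H>100)&(H<150)&(S>6)&(V>80),G[n]["W"]); h=hull(m);print(n,"W",m.sum(),h.min(0),h.max(0))
    m=comp((V<65),G[n]["C"]); q=cv2.minAreaRect(hull(m)); print(n,"C",m.sum(),hull(m).min(0),hull(m).max(0))
    ap=cv2.approxPolyDP(hull(m)[:,None],2.5,True)[:,0]; print(ap.tolist())
    lo,Vm=(140,35) if n=="scene" else (150,25)
    m=comp((H>12)&(H<32)&(S>Vm)&(S<125)&(V>(180 if n=="scene" else 235)),G[n]["B"]); print(n,"B",m.sum(),hull(m).min(0),hull(m).max(0));ap=cv2.approxPolyDP(hull(m)[:,None],2.5,True)[:,0]; print(ap.tolist())
    crop(d,*((290,110,430,310) if n=="scene" else (230,180,460,310)),1,"x.png")
E
```

```text
scene plate 208 [378.7 168.8] [0.6337 0.1522 0.003 ] ext [0.049 0.048 0.   ]
scene L 173 [327.5 237. ] [0.5759 0.3984 0.007 ] ext [0.037 0.038 0.   ]
scene S 56 [308.4 162.6] [0.7703 0.2456 0.007 ] ext [0.027 0.027 0.   ]
scene W 150 [348 148] [361 162]
scene C 1176 [319 258] [354 299]
[[353, 296], [325, 298], [319, 261], [345, 259]]
scene B 819 [315 169] [355 199]
[[355, 193], [326, 199], [315, 174], [339, 169], [345, 173]]
side plate 353 [347.  280.3] [0.6338 0.1493 0.003 ] ext [0.047 0.052 0.   ]
side L 125 [301.6 217.7] [0.5755 0.3952 0.007 ] ext [0.033 0.05  0.   ]
side S 87 [396.4 243.3] [0.7695 0.2444 0.007 ] ext [0.026 0.035 0.   ]
side W 269 [371 261] [388 280]
side C 460 [253 197] [285 216]
[[285, 209], [272, 216], [253, 210], [253, 204], [265, 197], [284, 202]]
side B 2319 [319 215] [423 268]
[[423, 228], [421, 239], [403, 257], [370, 268], [357, 265], [319, 234], [329, 221], [367, 215], [397, 217]]
```

```bash
python3 - <<'E'
from h import *
for n in("scene","side","wrist"):
    d=grab(n)
    for P in([.41,.07,.49],[.41,.07,.62],[.41,.125,.49],[.41,.015,.49],[.36,.07,.55],[.46,.07,.55]): print(n,P,proj(d,P)[0].round(), ((np.array(P)-d["p"])@d["R"])[2].round(2))
    for p in dict(scene=[(558,165)],side=[(640,270)],wrist=[(208,48)])[n]: print(n,p,plane(d,p,0.03)[0].round(3))
    print(d["R"][:,2].round(3))
E
```

```text
scene [0.41, 0.07, 0.49] [567. -69.] 0.62
scene [0.41, 0.07, 0.62] [ 605. -193.] 0.53
scene [0.41, 0.125, 0.49] [552. -63.] 0.59
scene [0.41, 0.015, 0.49] [580. -75.] 0.65
scene [0.36, 0.07, 0.55] [ 625. -119.] 0.55
scene [0.46, 0.07, 0.55] [ 545. -123.] 0.6
scene (558, 165) [ 0.323 -0.089  0.03 ]
[ 0.515 -0.545 -0.661]
side [0.41, 0.07, 0.49] [164.  -8.] 0.37
side [0.41, 0.07, 0.62] [ 131. -182.] 0.31
side [0.41, 0.125, 0.49] [174.  -7.] 0.42
side [0.41, 0.015, 0.49] [151. -11.] 0.33
side [0.36, 0.07, 0.55] [ 94. -82.] 0.34
side [0.46, 0.07, 0.55] [204. -80.] 0.35
side (640, 270) [1.174 0.045 0.03 ]
[ 0.146  0.869 -0.473]
wrist [0.41, 0.07, 0.49] [-207.  -30.] -0.2
wrist [0.41, 0.07, 0.62] [-267.  -19.] -0.32
wrist [0.41, 0.125, 0.49] [-204.  -28.] -0.2
wrist [0.41, 0.015, 0.49] [-210.  -32.] -0.19
wrist [0.36, 0.07, 0.55] [-244.   16.] -0.24
wrist [0.46, 0.07, 0.55] [-223.  -67.] -0.27
wrist (208, 48) [ 0.385 -0.48   0.03 ]
[-0.278 -0.123 -0.953]
```

```bash
python3 - <<'E'
from h import *
s,w,e=grab("scene"),grab("wrist"),grab("side")
P=tri(s,(558,165),w,(208,48));print(P)
crop(s,480,0,640,240,3,"n1.png");crop(w,0,0,240,120,3,"n2.png")
# side epipolar: for side pixels on neck, project ray into scene at several depths
for p in((385,20),(450,110),(520,165),(590,230),(635,265)):
    v=ray(e,p)[0]
    print(p,[(round(t,2),(e["p"]+t*v).round(2).tolist(),proj(s,e["p"]+t*v)[0].round().tolist()) for t in(.1,.2,.3,.4,.6,.8)])
E
```

```text
(array([ 0.38037314, -0.39970189, -0.1669714 ]), np.float64(0.02451438500673902))
(385, 20) [(0.1, [0.53, -0.28, 0.47], [562.0, -92.0]), (0.2, [0.57, -0.17, 0.47], [522.0, -84.0]), (0.3, [0.61, -0.06, 0.46], [478.0, -76.0]), (0.4, [0.64, 0.05, 0.46], [430.0, -67.0]), (0.6, [0.72, 0.26, 0.45], [319.0, -45.0]), (0.8, [0.79, 0.47, 0.45], [180.0, -19.0])]
(450, 110) [(0.1, [0.55, -0.29, 0.45], [553.0, -81.0]), (0.2, [0.6, -0.2, 0.42], [507.0, -62.0]), (0.3, [0.65, -0.11, 0.4], [460.0, -44.0]), (0.4, [0.7, -0.01, 0.37], [412.0, -25.0]), (0.6, [0.81, 0.17, 0.32], [315.0, 14.0]), (0.8, [0.91, 0.36, 0.27], [215.0, 54.0])]
(520, 165) [(0.1, [0.57, -0.3, 0.44], [544.0, -75.0]), (0.2, [0.64, -0.22, 0.4], [492.0, -52.0]), (0.3, [0.71, -0.14, 0.36], [442.0, -29.0]), (0.4, [0.77, -0.05, 0.32], [393.0, -8.0]), (0.6, [0.91, 0.11, 0.24], [300.0, 33.0]), (0.8, [1.05, 0.27, 0.16], [214.0, 72.0])]
(590, 230) [(0.1, [0.58, -0.31, 0.42], [536.0, -68.0]), (0.2, [0.67, -0.24, 0.36], [479.0, -40.0]), (0.3, [0.76, -0.17, 0.31], [427.0, -14.0]), (0.4, [0.84, -0.1, 0.25], [378.0, 10.0]), (0.6, [1.02, 0.04, 0.14], [292.0, 53.0]), (0.8, [1.19, 0.18, 0.03], [218.0, 89.0])]
(635, 265) [(0.1, [0.59, -0.32, 0.41], [531.0, -65.0]), (0.2, [0.69, -0.26, 0.35], [471.0, -34.0]), (0.3, [0.79, -0.19, 0.28], [417.0, -7.0]), (0.4, [0.89, -0.13, 0.22], [369.0, 18.0]), (0.6, [1.09, -0.0, 0.09], [286.0, 60.0]), (0.8, [1.28, 0.13, -0.04], [217.0, 95.0])]
```

```bash
python3 - <<'E'
from h import *
s,w,e=grab("scene"),grab("wrist"),grab("side")
for a,b in(((561.7,155),(197,57)),((557.5,163),(200,55)),((541,187),(214,54)),((523,240),(143,59)),((630,8),(30,13)),((600,80),(100,32)),((600,80),(130,42)),((585,110),(160,49))):
    P,g=tri(s,a,w,b);print(a,b,P.round(3),round(g,3))
for p in((197,57),(130,42),(100,32),(60,18),(30,13)):
    v=ray(w,p)[0]; print(p,[((w["p"]+t*v).round(2).tolist(),proj(s,w["p"]+t*v)[0].round().tolist(),proj(e,w["p"]+t*v)[0].round().tolist()) for t in(.1,.2,.3,.4,.6)])
E
```

```text
(561.7, 155) (197, 57) [ 0.37  -0.4   -0.132] 0.001
(557.5, 163) (200, 55) [ 0.373 -0.393 -0.157] 0.005
(541, 187) (214, 54) [ 0.386 -0.382 -0.25 ] 0.003
(523, 240) (143, 59) [ 0.334 -0.183 -0.299] 0.017
(630, 8) (30, 13) [ 0.369 -0.455  0.265] 0.001
(600, 80) (100, 32) [ 0.361 -0.384  0.113] 0.011
(600, 80) (130, 42) [ 0.362 -0.418  0.098] 0.005
(585, 110) (160, 49) [ 0.364 -0.409  0.015] 0.003
(197, 57) [([0.37, -0.59, 0.29], [649.0, -18.0], [602.0, -661.0]), ([0.37, -0.55, 0.2], [628.0, 24.0], [1332.0, -3384.0]), ([0.37, -0.51, 0.11], [608.0, 63.0], [-461.0, 3300.0]), ([0.37, -0.47, 0.02], [590.0, 99.0], [18.0, 1517.0]), ([0.37, -0.39, -0.16], [556.0, 166.0], [172.0, 940.0])]
(130, 42) [([0.37, -0.57, 0.3], [650.0, -21.0], [650.0, -690.0]), ([0.37, -0.51, 0.22], [629.0, 19.0], [3598.0, -9123.0]), ([0.37, -0.45, 0.14], [609.0, 58.0], [-204.0, 1754.0]), ([0.36, -0.39, 0.06], [590.0, 96.0], [53.0, 1019.0]), ([0.36, -0.27, -0.1], [553.0, 167.0], [169.0, 688.0])]
(100, 32) [([0.37, -0.56, 0.31], [650.0, -23.0], [667.0, -690.0]), ([0.37, -0.49, 0.24], [629.0, 16.0], [10857.0, -27393.0]), ([0.37, -0.43, 0.16], [609.0, 54.0], [-147.0, 1441.0]), ([0.37, -0.36, 0.09], [589.0, 91.0], [69.0, 877.0]), ([0.36, -0.23, -0.06], [550.0, 163.0], [173.0, 603.0])]
(60, 18) [([0.37, -0.55, 0.32], [651.0, -27.0], [683.0, -676.0]), ([0.37, -0.48, 0.26], [630.0, 9.0], [-9360.0, 22906.0]), ([0.37, -0.4, 0.19], [609.0, 45.0], [-100.0, 1163.0]), ([0.37, -0.32, 0.13], [588.0, 81.0], [84.0, 731.0]), ([0.37, -0.17, -0.0], [546.0, 153.0], [179.0, 508.0])]
(30, 13) [([0.37, -0.55, 0.33], [652.0, -30.0], [694.0, -653.0]), ([0.37, -0.46, 0.27], [632.0, 4.0], [-5455.0, 12394.0]), ([0.37, -0.38, 0.21], [611.0, 38.0], [-98.0, 1028.0]), ([0.37, -0.3, 0.16], [590.0, 73.0], [80.0, 649.0]), ([0.37, -0.14, 0.04], [547.0, 144.0], [174.0, 451.0])]
```

In the scene view a hanging flex shaft sits near x 0.37, y −0.40. In the side view the lamp neck crosses the upper right. Before swinging past the lamp I need the arm geometry, so I'll lift first and fit it.

>>> {"api": "move_arm", "payload": {
  "steps": [0,0,-0.04,0,1,0,0,-0.08,0,1,0,0,-0.12,0,1,0,0,-0.16,0,1,0,0,-0.2,0,1]
}}

```text
t: 1.32
tool_pos: [0.2933, -0.6626, 0.4378]
tool_rot: [0.978, 0.207, 0.0, 0.0]
force: [0.8, -0.6, -0.6]
finger_gap: 0.093
```

```bash
python3 - <<'E'
from h import *
s=robot.observe();print(s["t"],s["q"].round(3) if hasattr(s["q"],"round") else s["q"],s["tool_pos"],s["tool_rot"])
d=grab("wrist");cv2.imwrite("pics/w1.png",d["frame"]);print(d["p"])
cv2.imwrite("pics/s1.png",grab("side")["frame"])
cv2.imwrite("pics/sc1.png",grab("scene")["frame"])
E
```

```text
1.3167 [ 1.069  0.468  0.012  1.334 -0.005  1.34  -0.073] [ 0.29326895 -0.66259743  0.43783838] [9.78369763e-01 2.06863696e-01 1.86008076e-06 1.31741983e-04]
[ 0.37028155 -0.62801944  0.58772392]
```

```bash
python3 - <<'E'
import cv2,numpy as np
a=cv2.imread("pics/s1.png");b=cv2.imread("pics/sc1.png");cv2.imwrite("pics/both.png",np.vstack([cv2.resize(a,(480,300)),cv2.resize(b,(480,300))]))
E
python3 - <<'E'
from h import *
from scipy.interpolate import interp1d
e=grab("side");w1=grab("wrist");s=grab("scene")
w0=dict(w1);w0["p"]=np.array([.3704,-.6282,.3847]);w0["R"]=R.from_quat([0.8281,-0.539,-0.0846,0.1286]).as_matrix()
c0=np.array([(5,9),(30,14),(50,18),(80,27),(110,35),(130,43),(160,50),(197,57)]);f=interp1d(c0[:,0],c0[:,1],bounds_error=False)
for p in((30,17),(60,23),(100,33),(150,45),(190,55),(230,63)):
    v=ray(w1,p)[0];t=np.linspace(.15,1.4,1000);P=w1["p"]+t[:,None]*v;u=proj(w0,P);g=np.abs(u[:,1]-f(u[:,0]));g[np.isnan(g)]=99;i=np.argmin(g)
    print(p,P[i].round(3),u[i].round(),g[i].round(2),proj(s,P[i])[0].round(),proj(e,P[i])[0].round())
E
```

```text
(30, 17) [ 0.368 -0.506  0.5  ] [-422.  132.] 99.0 [ 689. -116.] [597.  80.]
(60, 23) [ 0.352  0.433 -0.326] [24. 16.] 2.92 [396. 404.] [229. 315.]
(100, 33) [ 0.35   0.305 -0.456] [68. 25.] 1.91 [420. 389.] [232. 383.]
(150, 45) [ 0.365 -0.313  0.092] [73. 25.] 0.0 [583.  97.] [100. 715.]
(190, 55) [ 0.37  -0.498  0.309] [6. 7.] 1.82 [643. -16.] [ 1226. -1664.]
(230, 63) [ 0.383 -0.411 -0.091] [197.  49.] 8.49 [563. 140.] [ 162. 1034.]
```

>>> {"api": "move_arm", "payload": {
  "steps": [-0.037,-0.016,0,0,1,-0.074,-0.032,0,0,1,-0.11,-0.048,0,0,1,-0.11,-0.048,0,0,1]
}}

```text
t: 1.95
tool_pos: [0.1631, -0.6642, 0.4344]
tool_rot: [0.979, 0.202, -0.003, -0.001]
force: [-2.1, -0.7, 0.5]
finger_gap: 0.0932
```

```bash
python3 - <<'E'
from h import *
s=robot.observe();print(s["t"],np.round(s["q"],3),s["tool_pos"],s["tool_rot"])
d=grab("wrist");cv2.imwrite("pics/w2.png",d["frame"]);print(d["p"],d["rotation"])
s=grab("scene");print("base",plane(s,(449,88),0))
E
```

```text
1.95 [ 1.222  0.408  0.035  1.44  -0.009  1.297  0.092] [ 0.16311452 -0.6641894   0.43442208] [ 0.9794229   0.20179449 -0.00284475 -0.00129295]
[ 0.24138606 -0.63066636  0.58386385] [ 0.82504389 -0.54300873 -0.08753414  0.12954487]
base [[ 0.71499125 -0.31496132  0.        ]]
```

```bash
python3 - <<'E'
from h import *
s=grab("scene");e=grab("side");w2=grab("wrist")
w1=dict(w2);w1["p"]=np.array([.37028,-.62802,.58772]);w1["R"]=R.from_quat([0.8281,-0.539,-0.0846,0.1286]).as_matrix()
w0=dict(w1);w0["p"]=np.array([.3704,-.6282,.3847])
def pr(d,p,ts):
    v=ray(d,p)[0];v/=np.linalg.norm(v)
    for t in ts:
        P=d["p"]+t*v;print(d["n"],p,t,P.round(3),"side",proj(e,P)[0].round(),"scene",proj(s,P)[0].round(),"w2",proj(w2,P)[0].round(), "w0",proj(w0,P)[0].round())
pr(s,(561.7,155),(1.2,1.3,1.4,1.5));pr(s,(630,8),(.6,.8,1.0,1.2,1.4));pr(w1,(30,17),(.3,.4,.5,.6));pr(w0,(30,13),(.2,.3,.4,.5))
E
python3 -c "
import cv2
a=cv2.imread('pics/w1.png')[0:90,0:260];cv2.imwrite('pics/n3.png',cv2.resize(a,None,fx=3,fy=3))
a=cv2.imread('pics/w2.png')[0:90,0:290];cv2.imwrite('pics/n4.png',cv2.resize(a,None,fx=2.7,fy=2.7))"
```

```text
scene (561.7, 155) 1.2 [ 0.338 -0.182 -0.   ] side [144. 527.] scene [562. 155.] w2 [142.  -2.] w0 [57. 38.]
scene (561.7, 155) 1.3 [ 0.35  -0.267 -0.052] side [148. 667.] scene [562. 155.] w2 [185.   6.] w0 [111.  43.]
scene (561.7, 155) 1.4 [ 0.363 -0.352 -0.103] side [154. 854.] scene [562. 155.] w2 [227.  16.] w0 [166.  51.]
scene (561.7, 155) 1.5 [ 0.375 -0.437 -0.154] side [ 162. 1117.] scene [562. 155.] w2 [266.  28.] w0 [221.  62.]
scene (630, 8) 0.6 [0.269 0.263 0.46 ] side [95. 21.] scene [630.   8.] w2 [-116.  -14.] w0 [-201.   59.]
scene (630, 8) 0.8 [0.295 0.071 0.408] side [71. 78.] scene [630.   8.] w2 [-75. -30.] w0 [-184.   52.]
scene (630, 8) 1.0 [ 0.322 -0.12   0.356] side [ 20. 198.] scene [630.   8.] w2 [-10. -47.] w0 [-154.   41.]
scene (630, 8) 1.2 [ 0.348 -0.311  0.304] side [-144.  590.] scene [630.   8.] w2 [ 99. -56.] w0 [-90.  25.]
scene (630, 8) 1.4 [ 0.375 -0.502  0.252] side [ 2410. -5499.] scene [630.   8.] w2 [260. -35.] w0 [97. 18.]
wrist (30, 17) 0.3 [ 0.366 -0.382  0.416] side [-4764.  2720.] scene [655. -59.] w2 [  90. -115.] w0 [-208.   11.]
wrist (30, 17) 0.4 [ 0.364 -0.3    0.359] side [-160.  456.] scene [632. -20.] w2 [ 72. -85.] w0 [-140.    4.]
wrist (30, 17) 0.5 [ 0.363 -0.218  0.301] side [ 44. 356.] scene [608.  20.] w2 [ 63. -66.] w0 [-100.    3.]
wrist (30, 17) 0.6 [ 0.361 -0.136  0.244] side [116. 321.] scene [584.  60.] w2 [ 56. -53.] w0 [-75.   4.]
wrist (30, 13) 0.2 [ 0.37  -0.464  0.271] side [-5034. 11498.] scene [632.   4.] w2 [223. -46.] w0 [30. 13.]
wrist (30, 13) 0.3 [ 0.369 -0.382  0.214] side [ -97. 1024.] scene [611.  39.] w2 [182. -39.] w0 [30. 13.]
wrist (30, 13) 0.4 [ 0.369 -0.299  0.157] side [ 80. 648.] scene [590.  73.] w2 [155. -33.] w0 [30. 13.]
wrist (30, 13) 0.5 [ 0.368 -0.217  0.1  ] side [142. 517.] scene [569. 108.] w2 [136. -28.] w0 [30. 13.]
```

>>> {"api": "move_arm", "payload": {
  "steps": [0,0,-0.04,0.12,1,0,0,-0.08,0.24,1,0,0,-0.12,0.36,1,0,0,-0.16,0.48,1,0,0,-0.2,0.6,1]
}}

```text
t: 2.62
tool_pos: [0.1755, -0.6628, 0.6372]
tool_rot: [0.996, -0.093, 0.0, -0.0]
force: [0.7, -0.7, -1.0]
finger_gap: 0.0927
```

>>> {"api": "move_arm", "payload": {
  "steps": [0,0,0,0.12,1,0,0,0,0.24,1,0,0,0,0.36,1,0,0,0,0.48,1]
}}

```text
t: 2.95
tool_pos: [0.1757, -0.6635, 0.6349]
tool_rot: [0.945, -0.327, -0.0, -0.0]
force: [0.4, 0.1, -0.3]
finger_gap: 0.0929
```

```bash
python3 - <<'E'
from h import *
s=robot.observe();print(s["t"],np.round(s["q"],3),s["tool_pos"],s["tool_rot"])
d=grab("wrist");cv2.imwrite("pics/w3.png",d["frame"]);print(d["p"],d["rotation"])
E
```

```text
2.95 [ 1.079  0.399  0.278  1.015 -0.108  1.741 -0.92 ] [ 0.17572731 -0.66346153  0.6349333 ] [ 9.45034438e-01 -3.26970517e-01 -9.10028114e-05 -4.28960034e-04]
[ 0.24189091 -0.71571171  0.78477395] [-0.43167327  0.88885865  0.13795538 -0.06750406]
```

```bash
python3 - <<'E'
from h import *
d=grab("wrist");s=grab("scene");e=grab("side")
crop(d,0,30,250,230,3.2,"n5.png")
for p in((208,137),(180,147),(150,157),(110,165),(70,172),(40,178),(5,185)):
    v=ray(d,p)[0];P=d["p"]+v*((.368-d["p"][0])/v[0]);print(p,P.round(3),np.linalg.norm(P-d["p"]).round(2),"scene",proj(s,P)[0].round(),"side",proj(e,P)[0].round())
E
```

```text
(208, 137) [ 0.368 -0.433 -0.021] 0.86 scene [581. 117.] side [  87. 1194.]
(180, 147) [ 0.368 -0.432  0.159] 0.7 scene [608.  55.] side [-148. 1488.]
(150, 157) [ 0.368 -0.437  0.298] 0.58 scene [634.  -5.] side [-1986.  4070.]
(110, 165) [ 0.368 -0.461  0.44 ] 0.45 scene [669. -79.] side [ 903. -205.]
(70, 172) [ 0.368 -0.48   0.534] 0.37 scene [ 696. -136.] side [624. 189.]
(40, 178) [ 0.368 -0.491  0.586] 0.33 scene [ 712. -170.] side [560. 280.]
(5, 185) [ 0.368 -0.501  0.634] 0.29 scene [ 728. -205.] side [519. 336.]
```

```bash
python3 - <<'E'
from h import *
from scipy.interpolate import interp1d
d=grab("wrist");s=grab("scene");e=grab("side")
cv2.imwrite("pics/s3.png",e["frame"])
g=cv2.cvtColor(e["frame"],cv2.COLOR_BGR2GRAY)
C=np.array([(380,0),(405,40),(450,93),(500,143),(550,188),(590,225),(638,268)])
f=interp1d(C[:,0],C[:,1],bounds_error=False,fill_value="extrapolate")
for p in((58,84),(45,86),(30,94),(19,103),(8,122),(0,139)):
    v=ray(d,p)[0];v/=np.linalg.norm(v);t=np.linspace(.2,1.6,2000);P=d["p"]+t[:,None]*v;u=proj(e,P);z=((P-e["p"])@e["R"])[:,2]
    q=np.abs(u[:,1]-f(u[:,0]));q[(z<.03)|(u[:,0]<340)|(u[:,0]>720)]=999
    i=np.argmin(q);print(p,P[i].round(3),q[i].round(1),u[i].round(),"scene",proj(s,P[i])[0].round(), "t",t[i].round(2))
E
```

```text
(58, 84) [ 1.11   0.085 -0.295] 186.1 [546. 370.] scene [271. 174.] t 1.6
(45, 86) [ 0.639 -0.345  0.328] 149.3 [720. 491.] scene [507. -30.] t 0.71
(30, 94) [ 0.632 -0.333  0.366] 48.3 [719. 389.] scene [512. -46.] t 0.69
(19, 103) [ 0.633 -0.309  0.382] 0.0 [672. 298.] scene [509. -52.] t 0.69
(8, 122) [ 0.626 -0.268  0.395] 0.2 [574. 210.] scene [506. -55.] t 0.71
(0, 139) [ 0.612 -0.239  0.412] 0.1 [511. 153.] scene [508. -60.] t 0.71
```

>>> {"api": "move_arm", "payload": {
  "steps": [-0.033,-0.025,0,-0.12,1,-0.066,-0.05,0,-0.24,1,-0.099,-0.075,0,-0.36,1,-0.132,-0.1,0,-0.48,1,-0.165,-0.125,0,-0.6,1]
}}

```text
t: 3.72
tool_pos: [0.1198, -0.4615, 0.6355]
tool_rot: [1.0, -0.028, -0.0, 0.0]
force: [0.1, 0.8, -0.2]
finger_gap: 0.0925
```

>>> {"api": "move_arm", "payload": {
  "steps": [0,0,0,-0.12,1,0,0,0,-0.24,1,0,0,0,-0.36,1,0,0,0,-0.48,1,0,0,0,-0.6,1]
}}

```text
t: 4.13
tool_pos: [0.1203, -0.4632, 0.636]
tool_rot: [0.963, 0.269, 0.0, 0.0]
force: [0.3, -0.3, -0.7]
finger_gap: 0.0929
```

>>> {"api": "move_arm", "payload": {
  "steps": [0,0,0,-0.12,1,0,0,0,-0.24,1,0,0,0,-0.36,1,0,0,0,-0.48,1,0,0,0,-0.6,1]
}}

```text
t: 4.55
tool_pos: [0.1203, -0.4634, 0.6358]
tool_rot: [0.841, 0.542, -0.0, 0.0]
force: [0.2, 0.2, -0.1]
finger_gap: 0.0935
```

>>> {"api": "move_arm", "payload": {
  "steps": [0,0,0,-0.12,1,0,0,0,-0.24,1,0,0,0,-0.36,1,0,0,0,-0.48,1,0,0,0,-0.6,1]
}}

```text
t: 4.97
tool_pos: [0.1204, -0.4634, 0.6358]
tool_rot: [0.643, 0.766, -0.0, 0.0]
force: [0.2, -0.1, 0.8]
finger_gap: 0.0932
```

```bash
cat > st.py <<'E'
from h import *
def st():
    s=robot.observe();q=np.array(s["tool_rot"]);x=R.from_quat(q).as_matrix()[:,0];p=np.array(s["tool_pos"])
    print("t",s["t"],"q",np.round(s["q"],2),"p",p.round(4),"r",np.hypot(*p[:2]).round(3),"az",np.degrees(np.arctan2(p[1],p[0])).round(1),"xang",np.degrees(np.arctan2(x[1],x[0])).round(1),"F",np.round(s["force"],1),"gap",round(s["finger_gap"],4))
    return s
def to(P,xang=None,quiet=False):
    s=robot.observe();M=R.from_quat(s["tool_rot"]).as_matrix();d=M.T@(np.array(P)-s["tool_pos"]);t=None
    x=M[:,0];a=np.degrees(np.arctan2(x[1],x[0]))
    if xang is not None: t=-np.radians((xang-a+180)%360-180)
    print("shift",d.round(4),"turn",t); return d,t
E
python3 -c "
from st import *
st();to([.46*np.cos(np.radians(-75)),.46*np.sin(np.radians(-75)),.635],105)"
```

```text
t 4.9667 q [ 1.12  0.05  0.09  1.46 -0.    1.63  1.38] p [ 0.1204 -0.4634  0.6358] r 0.479 az -75.4 xang 100.0 F [ 0.2 -0.1  0.8] gap 0.0932
shift [0.019  0.002  0.0008] turn -0.08793004260383491
```

```bash
cat >> st.py <<'E'
def path(pts,xangs):
    s=robot.observe();M=R.from_quat(s["tool_rot"]).as_matrix();x=M[:,0];a=np.degrees(np.arctan2(x[1],x[0]))
    for P,g in zip(pts,xangs):
        d=M.T@(np.array(P)-s["tool_pos"]);t=-np.radians((g-a+180)%360-180);print([*d.round(3),round(t,2)])
def cyl(r,az,z): return [r*np.cos(np.radians(az)),r*np.sin(np.radians(az)),z]
E
python3 -c "
from st import *
az=[-70,-65,-60,-55,-50]
path([cyl(.46,a,.636) for a in az],[a+176 for a in az])"
```

```text
[np.float64(0.024), np.float64(0.042), np.float64(-0.0), np.float64(-0.11)]
[np.float64(0.033), np.float64(0.081), np.float64(-0.0), np.float64(-0.19)]
[np.float64(0.045), np.float64(0.119), np.float64(-0.0), np.float64(-0.28)]
[np.float64(0.06), np.float64(0.156), np.float64(-0.0), np.float64(-0.37)]
[np.float64(0.079), np.float64(0.192), np.float64(-0.0), np.float64(-0.45)]
```

>>> {"api": "move_arm", "payload": {
  "steps": [0.024,0.04,0,-0.1,1,0.033,0.08,0,-0.19,1,0.045,0.118,0,-0.28,1,0.06,0.155,0,-0.37,1,0.079,0.192,0,-0.45,1]
}}

```text
t: 5.38
tool_pos: [0.2978, -0.353, 0.6356]
tool_rot: [0.457, 0.89, -0.0, 0.0]
force: [0.2, -1.1, -0.1]
finger_gap: 0.0929
```

```bash
python3 -c "
from st import *
st()
d=grab('wrist');cv2.imwrite('pics/w4.png',d['frame'])
az=[-45,-40,-35,-30,-27];rr=[.46,.46,.48,.51,.54]
path([cyl(r,a,.65) for r,a in zip(rr,az)],[a+176 for a in az])"
```

```text
t 5.3833 q [ 0.88  0.03 -0.14  1.48  0.    1.63  1.36] p [ 0.2978 -0.353   0.6356] r 0.462 az -49.8 xang 125.6 F [ 0.2 -1.1 -0.1] gap 0.0929
[np.float64(0.005), np.float64(0.03), np.float64(-0.014), np.float64(-0.08)]
[np.float64(0.013), np.float64(0.069), np.float64(-0.014), np.float64(-0.17)]
[np.float64(0.005), np.float64(0.114), np.float64(-0.014), np.float64(-0.25)]
[np.float64(-0.008), np.float64(0.165), np.float64(-0.014), np.float64(-0.34)]
[np.float64(-0.023), np.float64(0.203), np.float64(-0.014), np.float64(-0.39)]
```

```bash
python3 -c "
from st import *
az=[-45,-40,-35,-31,-28];rr=[.46,.465,.485,.515,.55]
path([cyl(r,a,z) for r,a,z in zip(rr,az,[.642,.65,.658,.665,.67])],[a+176 for a in az])"
```

```text
[np.float64(0.005), np.float64(0.03), np.float64(-0.006), np.float64(-0.08)]
[np.float64(0.008), np.float64(0.07), np.float64(-0.014), np.float64(-0.17)]
[np.float64(0.0), np.float64(0.116), np.float64(-0.022), np.float64(-0.25)]
[np.float64(-0.016), np.float64(0.159), np.float64(-0.029), np.float64(-0.32)]
[np.float64(-0.036), np.float64(0.199), np.float64(-0.034), np.float64(-0.37)]
```

>>> {"api": "move_arm", "payload": {
  "steps": [0.005,0.035,-0.006,-0.08,1,0.008,0.073,-0.014,-0.17,1,0,0.116,-0.022,-0.25,1,-0.016,0.158,-0.029,-0.32,1,-0.036,0.197,-0.034,-0.37,1]
}}

```text
t: 5.85
tool_pos: [0.4701, -0.2693, 0.6704]
tool_rot: [0.286, 0.958, -0.0, 0.001]
force: [-0.1, -1.0, 0.5]
finger_gap: 0.0931
```

```bash
python3 -c "
from st import *
st()
d=grab('wrist');cv2.imwrite('pics/w5.png',d['frame'])
az=[-25,-22,-19,-16,-12];rr=[.585,.62,.65,.66,.665]
path([cyl(r,a,z) for r,a,z in zip(rr,az,[.67]*5)],[a+176 for a in az])"
```

```text
t 5.85 q [ 0.66  0.17 -0.31  1.24  0.05  1.73  1.35] p [ 0.4701 -0.2693  0.6704] r 0.542 az -29.8 xang 146.8 F [-0.1 -1.   0.5] gap 0.0931
[np.float64(-0.034), np.float64(0.046), np.float64(-0.002), np.float64(-0.06)]
[np.float64(-0.063), np.float64(0.083), np.float64(-0.002), np.float64(-0.12)]
[np.float64(-0.086), np.float64(0.121), np.float64(-0.002), np.float64(-0.17)]
[np.float64(-0.086), np.float64(0.157), np.float64(-0.002), np.float64(-0.22)]
[np.float64(-0.076), np.float64(0.203), np.float64(-0.002), np.float64(-0.29)]
```

```bash
python3 - <<'E'
from h import *
from scipy.interpolate import interp1d
d=grab("wrist");e=grab("side")
cv2.imwrite("pics/s5.png",e["frame"])
C=np.array([(380,0),(405,40),(450,93),(500,143),(550,188),(590,225),(638,268)])
f=interp1d(C[:,0],C[:,1],bounds_error=False,fill_value="extrapolate")
print(d["p"])
for p in((440,230),(480,200),(515,165),(540,135),(560,100),(575,60),(583,30),(587,5)):
    v=ray(d,p)[0];v/=np.linalg.norm(v);t=np.linspace(.1,1.2,2000);P=d["p"]+t[:,None]*v;u=proj(e,P);z=((P-e["p"])@e["R"])[:,2]
    q=np.abs(u[:,1]-f(u[:,0]));q[(z<.03)|(u[:,0]<250)|(u[:,0]>720)]=999
    i=np.argmin(q);print(p,P[i].round(3),q[i].round(1),u[i].round(),"t",t[i].round(2), [P[j].round(2).tolist() for j in (300,500)])
E
```

```text
[ 0.40512632 -0.22207387  0.8173964 ]
(440, 230) [ 0.669 -0.159  0.383] 0.1 [504. 146.] t 0.51 [[0.54, -0.19, 0.59], [0.6, -0.18, 0.5]]
(480, 200) [ 0.634 -0.092  0.43 ] 0.1 [428.  67.] t 0.47 [[0.53, -0.15, 0.6], [0.59, -0.12, 0.51]]
(515, 165) [ 0.573 -0.06   0.513] 0.1 [348. -52.] t 0.38 [[0.52, -0.11, 0.61], [0.57, -0.06, 0.52]]
(540, 135) [ 0.531 -0.05   0.57 ] 0.1 [ 286. -150.] t 0.33 [[0.51, -0.08, 0.62], [0.55, -0.02, 0.53]]
(560, 100) [ 0.508 -0.019  0.582] 50.9 [ 250. -157.] t 0.33 [[0.49, -0.06, 0.63], [0.52, 0.01, 0.55]]
(575, 60) [0.501 0.083 0.524] 162.6 [250. -45.] t 0.43 [[0.46, -0.04, 0.64], [0.49, 0.04, 0.56]]
(583, 30) [0.493 0.215 0.445] 238.1 [250.  30.] t 0.58 [[0.45, -0.02, 0.65], [0.46, 0.06, 0.58]]
(587, 5) [0.48  0.42  0.318] 299.0 [250.  91.] t 0.82 [[0.43, -0.01, 0.66], [0.44, 0.07, 0.59]]
```

>>> {"api": "move_arm", "payload": {
  "steps": [-0.03,0.028,0,-0.04,1,-0.056,0.06,0,-0.1,1,-0.076,0.096,0,-0.15,1,-0.084,0.136,0,-0.2,1,-0.083,0.177,0,-0.26,1]
}}

```text
t: 6.42
tool_pos: [0.6373, -0.171, 0.6672]
tool_rot: [0.162, 0.987, -0.0, -0.001]
force: [0.6, -0.5, 0.7]
finger_gap: 0.0927
```

```bash
python3 -c "
from st import *
st()
az=[-11.5,-8,-4.5,-1,2.5];rr=[.66]*5
path([cyl(r,a,z) for r,a,z in zip(rr,az,[.67]*5)],[a+176 for a in az])"
```

```text
t 6.4167 q [ 0.39  0.38 -0.39  0.97  0.15  1.82  1.3 ] p [ 0.6373 -0.171   0.6672] r 0.66 az -15.0 xang 161.3 F [ 0.6 -0.5  0.7] gap 0.0927
[np.float64(0.004), np.float64(0.04), np.float64(-0.003), np.float64(-0.06)]
[np.float64(0.01), np.float64(0.08), np.float64(-0.003), np.float64(-0.12)]
[np.float64(0.019), np.float64(0.12), np.float64(-0.003), np.float64(-0.18)]
[np.float64(0.03), np.float64(0.158), np.float64(-0.003), np.float64(-0.24)]
[np.float64(0.043), np.float64(0.196), np.float64(-0.003), np.float64(-0.3)]
```

>>> {"api": "move_arm", "payload": {
  "steps": [0.004,0.04,0,-0.06,1,0.01,0.08,0,-0.12,1,0.019,0.12,0,-0.18,1,0.03,0.158,0,-0.24,1,0.043,0.196,0,-0.3,1]
}}

```text
t: 6.83
tool_pos: [0.6574, 0.0305, 0.6688]
tool_rot: [0.012, 1.0, -0.0, 0.0]
force: [1.4, 0.1, 0.6]
finger_gap: 0.0926
```

```bash
python3 -c "
from st import *
st()
d=grab('wrist');cv2.imwrite('pics/w6.png',d['frame'])
d=grab('scene');cv2.imwrite('pics/sc6.png',d['frame'])
az=[6,9.5,13,16.5,20];rr=[.66]*5
path([cyl(r,a,z) for r,a,z in zip(rr,az,[.67]*5)],[a+176 for a in az])"
```

```text
t 6.8333 q [ 0.13  0.39 -0.49  0.96  0.19  1.83  1.27] p [0.6574 0.0305 0.6688] r 0.658 az 2.7 xang 178.7 F [1.4 0.1 0.6] gap 0.0926
[np.float64(0.0), np.float64(0.033), np.float64(-0.001), np.float64(-0.05)]
[np.float64(0.006), np.float64(0.072), np.float64(-0.001), np.float64(-0.11)]
[np.float64(0.015), np.float64(0.112), np.float64(-0.001), np.float64(-0.17)]
[np.float64(0.025), np.float64(0.151), np.float64(-0.001), np.float64(-0.23)]
[np.float64(0.039), np.float64(0.189), np.float64(-0.001), np.float64(-0.29)]
```

>>> {"api": "move_arm", "payload": {
  "steps": [0,0.035,0,-0.05,1,0.006,0.074,0,-0.11,1,0.015,0.113,0,-0.17,1,0.025,0.151,0,-0.23,1,0.039,0.189,0,-0.29,1]
}}

```text
t: 7.35
tool_pos: [0.6235, 0.2196, 0.6686]
tool_rot: [-0.132, 0.991, -0.001, 0.0]
force: [0.8, -0.9, 0.3]
finger_gap: 0.0929
```

>>> {"api": "move_arm", "payload": {
  "steps": [0,0.039,0,-0.06,1,0.006,0.078,0,-0.12,1,0.013,0.117,0,-0.18,1,0.023,0.156,0,-0.24,1,0.036,0.194,0,-0.3,1]
}}

```text
t: 7.77
tool_pos: [0.5379, 0.3976, 0.6686]
tool_rot: [-0.279, 0.96, -0.001, 0.0]
force: [-0.1, 0.1, 0.5]
finger_gap: 0.0932
```

```bash
python3 -c "
from st import *
st()
d=grab('wrist');cv2.imwrite('pics/w7.png',d['frame'])
"
```

```text
t 7.7667 q [-0.42  0.42 -0.59  0.93  0.24  1.85  1.24] p [0.5379 0.3976 0.6686] r 0.669 az 36.5 xang -147.6 F [-0.1  0.1  0.5] gap 0.0932
```

```bash
python3 - <<'E'
from m import *
d=grab("wrist");s=grab("scene")
H,S,V=[c.astype(int) for c in cv2.split(cv2.cvtColor(d["frame"],cv2.COLOR_BGR2HSV))]
crop(d,140,60,440,240,2.6,"w7c.png")
m=comp(V<60,(350,137));h=hull(m);P=plane(d,h,.020)[:,:2].astype(np.float32);q=cv2.minAreaRect(P);print("C",m.sum(),q,cv2.boxPoints(q).round(3).tolist())
for k,p,z in(("plate",(223,121),.006),("L",(312,149),.014),("S",(228,181),.014)):
    m=comp((H>12)&(H<30)&(S>125)&(V>60),p);h=hull(m);(c,r)=cv2.minEnclosingCircle(plane(d,h,z)[:,:2].astype(np.float32));print(k,m.sum(),c,r)
print("brickpix",H[150,260],S[150,260],V[150,260])
m=comp((H>15)&(H<32)&(S>60)&(V>190),(260,150));h=hull(m);q=cv2.minAreaRect(plane(d,h,.03)[:,:2].astype(np.float32));print("B",m.sum(),q)
m=comp((H>100)&(H<150)&(S>6)&(V>80),(212,143));h=hull(m);c=h.mean(0);print("W",m.sum(),plane(d,c,.016))
E
```

```text
C 2 ((0.47165024280548096, 0.4542487859725952), (0.0025857652071863413, 0.0), 124.06314086914062) [[0.47200000286102295, 0.453000009059906], [0.47200000286102295, 0.453000009059906], [0.47099998593330383, 0.45500001311302185], [0.47099998593330383, 0.45500001311302185]]
plate 205 (0.6320376992225647, 0.15218883752822876) 0.02297332137823105
L 4 (0.5663461685180664, 0.4099981188774109) 0.004079078324139118
S 4 (0.7595183849334717, 0.24970093369483948) 0.0032608783803880215
brickpix 23 46 243
B 1 ((0.6142815351486206, 0.309287965297699), (0.0, 0.0), 0.0)
W 119 [[0.69671152 0.15912676 0.016     ]]
```

```bash
cat >> m.py <<'E'
def masks(d):
    H,S,V=[c.astype(int) for c in cv2.split(cv2.cvtColor(d["frame"],cv2.COLOR_BGR2HSV))]
    return H,S,V
def rect(d,m,z):
    h=hull(m);return cv2.minAreaRect(plane(d,h,z)[:,:2].astype(np.float32))
def show(d,m,name):
    f=d["frame"].copy();f[m]=(0,0,255);cv2.imwrite("pics/"+name,f)
E
python3 - <<'E'
from m import *
d=grab("wrist");H,S,V=masks(d)
for y,x in((141,346),(141,335),(130,362),(155,258),(160,265),(140,245),(149,321),(120,300),(170,290),(181,224),(210,150)): print(x,y,H[y,x],S[y,x],V[y,x])
m=comp(V<75,(346,141));print("C",m.sum(),rect(d,m,.022))
m=comp((H>15)&(H<32)&(S>35)&(S<100)&(V>228),(258,155));print("B",m.sum(),rect(d,m,.03));show(d,m,"mB.png")
E
```

```text
346 141 15 23 68
335 141 11 27 75
362 130 16 44 128
258 155 23 46 243
265 160 22 45 243
245 140 15 47 153
321 149 15 41 219
300 120 16 38 222
290 170 15 55 148
224 181 19 130 194
150 210 15 97 116
C 529 ((0.49523207545280457, 0.46542173624038696), (0.050430528819561005, 0.07305949181318283), 51.76900100708008)
B 841 ((0.6545557975769043, 0.2854066789150238), (0.06758981943130493, 0.09153316169977188), 58.19119644165039)
```

>>> {"api": "move_arm", "payload": {
  "steps": [0,0,0,0.12,1,0,0,0,0.24,1,0,0,0,0.36,1,0,0,0,0.48,1,0,0,0,0.6,1]
}}

```text
t: 8.38
tool_pos: [0.5398, 0.395, 0.6689]
tool_rot: [0.023, 1.0, -0.0, 0.001]
force: [0.6, 0.9, 0.1]
finger_gap: 0.0932
```

>>> {"api": "move_arm", "payload": {
  "steps": [0,0,0,0.12,1,0,0,0,0.24,1,0,0,0,0.36,1,0,0,0,0.48,1,0,0,0,0.6,1]
}}

```text
t: 8.8
tool_pos: [0.5397, 0.395, 0.669]
tool_rot: [0.317, 0.948, -0.0, 0.001]
force: [-0.0, -0.7, 0.8]
finger_gap: 0.0932
```

```bash
cat >> st.py <<'E'
def elbow():
    q=np.array(robot.observe()["q"]);a=-q[0]-.08;rr=.648*np.sin(q[1]);e=np.array([rr*np.cos(a),rr*np.sin(a),.648*np.cos(q[1])])
    f=R.from_euler("ZYZY",[a,q[1],-q[2],q[3]]).as_matrix()[:,2]*.447
    print("elbow az",np.degrees(a).round(1),"xy",e[:2].round(3),"z-h",e[2].round(3),"wrist",(e+f).round(3)); return e
E
python3 -c "
from st import *
st();elbow()"
```

```text
t 8.8 q [-0.53  0.39 -0.35  0.94  0.14  1.83  0.1 ] p [0.5397 0.395  0.669 ] r 0.669 az 36.2 xang 143.0 F [-0.  -0.7  0.8] gap 0.0932Traceback (most recent call last):
  File "<string>", line 3, in <module>
    st();elbow()
         ~~~~~^^
  File "st.py", line 18, in elbow
    f=R.from_euler("ZYZY",[a,q[1],-q[2],q[3]]).as_matrix()[:,2]*.447
      ~~~~~~~~~~~~^^^^^^^^^^^^^^^^^^^^^^^^^^^^
  File "scipy/spatial/transform/_rotation.pyx", line 1413, in scipy.spatial.transform._rotation.Rotation.from_euler
ValueError: Expected axis specification to be a non-empty string of upto 3 characters, got ZYZY
```

```bash
sed -i 's/f=R.from_euler("ZYZY",\[a,q\[1\],-q\[2\],q\[3\]\]).as_matrix/f=(R.from_euler("ZYZ",[a,q[1],-q[2]])*R.from_euler("Y",q[3])).as_matrix/' st.py
python3 -c "
from st import *
elbow()
to([.49,.47,.49],141.8)"
```

```text
elbow az 25.9 xy [0.223 0.108] z-h 0.599 wrist [0.541 0.4   0.713]
shift [0.0851 0.03   0.1789] turn 0.02127013354402473
```

>>> {"api": "move_arm", "payload": {
  "steps": [0.017,0.006,0.035,0,1,0.034,0.012,0.07,0,1,0.051,0.018,0.105,0,1,0.068,0.024,0.14,0,1,0.085,0.03,0.175,0,1]
}}

```text
t: 9.22
tool_pos: [0.489, 0.4701, 0.4926]
tool_rot: [0.314, 0.949, 0.0, 0.001]
force: [-0.0, 1.0, -0.5]
finger_gap: 0.0929
```

```bash
python3 -c "
from st import *
st();elbow()
d=grab('scene');cv2.imwrite('pics/sc8.png',d['frame'])
d=grab('side');cv2.imwrite('pics/s8.png',d['frame'])
"
```

```text
t 9.2167 q [-0.61  0.4  -0.38  1.33  0.15  1.43 -0.05] p [0.489  0.4701 0.4926] r 0.678 az 43.9 xang 143.4 F [-0.   1.  -0.5] gap 0.0929
elbow az 30.4 xy [0.218 0.128] z-h 0.597 wrist [0.492 0.476 0.536]
```

>>> {"api": "move_arm", "payload": {
  "steps": [0,0,0.04,0,1,0,0,0.08,0,1,0,0,0.12,0,1,0,0,0.16,0.02,1,0,0,0.2,0.02,1]
}}

```text
t: 9.73
tool_pos: [0.4906, 0.4703, 0.2942]
tool_rot: [0.324, 0.946, 0.001, 0.001]
force: [1.3, 1.2, -0.1]
finger_gap: 0.093
```

```bash
python3 -c "
from st import *
from m import *
st();elbow()
d=grab('scene');cv2.imwrite('pics/sc9.png',d['frame'])
d=grab('wrist');cv2.imwrite('pics/w9.png',d['frame'])
"
```

```text
t 9.7333 q [-0.61  0.51 -0.36  1.63  0.21  1.03 -0.13] p [0.4906 0.4703 0.2942] r 0.68 az 43.8 xang 142.2 F [ 1.3  1.2 -0.1] gap 0.093
elbow az 30.6 xy [0.273 0.161] z-h 0.565 wrist [0.493 0.476 0.336]
```

```bash
python3 - <<'E'
from m import *
from st import to
d=grab("wrist");H,S,V=masks(d)
m=comp(V<75,(325,172));q=rect(d,m,.022);print("C",m.sum(),q)
m=comp((H>12)&(H<30)&(S>110)&(V>60),(311,238));c=cv2.minEnclosingCircle(plane(d,hull(m),.012)[:,:2].astype(np.float32));print("L",m.sum(),c)
s=grab("scene");H,S,V=masks(s);m=comp(V<55,(337,275));h=hull(m);print(cv2.approxPolyDP(h[:,None],2.,True)[:,0].tolist())
P=plane(s,[(319,261),(345,259)],.022);print(P)
to([*q[0],.1],141.8)
E
```

```text
C 1947 ((0.4956076443195343, 0.46789705753326416), (0.05022265017032623, 0.07646036893129349), 51.68510055541992)
L 248 ((0.573418378829956, 0.40031203627586365), 0.018348513171076775)
[[353, 295], [326, 299], [319, 262], [344, 258]]
[[0.53857422 0.46390055 0.022     ]
 [0.50666963 0.42947328 0.022     ]]
shift [-0.0069  0.0005  0.1955] turn 0.009351019285081084
```

>>> {"api": "move_arm", "payload": {
  "steps": [-0.007,0.001,0.04,0.009,1,-0.007,0.001,0.08,0.009,1,-0.007,0.001,0.12,0.009,1,-0.007,0.001,0.16,0.009,1,-0.007,0.001,0.2,0.009,1]
}}

```text
t: 10.35
tool_pos: [0.4969, 0.4706, 0.0963]
tool_rot: [0.327, 0.945, 0.003, 0.002]
force: [1.0, 0.4, -0.8]
finger_gap: 0.0931
```

```bash
python3 -c "
from st import *
from m import *
st();elbow()
d=grab('wrist');cv2.imwrite('pics/w10.png',d['frame'])
H,S,V=masks(d)
m=comp(V<75,(325,215));q=rect(d,m,.022);print('C',m.sum(),q);to([.4954,.468,.021],141.7)
"
```

```text
t 10.35 q [-0.66  0.72 -0.29  1.79  0.32  0.67 -0.23] p [0.4969 0.4706 0.0963] r 0.684 az 43.4 xang 141.9 F [ 1.   0.4 -0.8] gap 0.0931
elbow az 33.0 xy [0.359 0.233] z-h 0.487 wrist [0.498 0.474 0.137]
C 6057 ((0.49508970975875854, 0.46872806549072266), (0.050895728170871735, 0.07757605612277985), 51.763004302978516)
shift [-0.0008  0.0014  0.067 ] turn 0.0035312027846989653
```

>>> {"api": "move_arm", "payload": {
  "steps": [0,0,0.025,0.003,1,0,0,0.05,0.003,1,0,0,0.06,0.003,1,0,0,0.06,0.003,1]
}}

```text
t: 10.73
tool_pos: [0.4947, 0.4694, 0.0344]
tool_rot: [0.328, 0.945, 0.0, 0.0]
force: [0.1, 0.2, -0.2]
finger_gap: 0.093
```

```bash
python3 -c "
from st import *
st();elbow();to([.4952,.4685,.0205],141.7)
"
```

```text
t 10.7333 q [-0.68  0.8  -0.26  1.82  0.35  0.57 -0.26] p [0.4947 0.4694 0.0344] r 0.682 az 43.5 xang 141.8 F [ 0.1  0.2 -0.2] gap 0.093
elbow az 34.4 xy [0.383 0.263] z-h 0.452 wrist [0.497 0.474 0.075]
shift [-0.0009 -0.0004  0.0139] turn 0.001000225481667035
```

Lined up over the charcoal. Going down and closing.

>>> {"api": "move_arm", "payload": {
  "steps": [-0.001,0,0.014,0,1,-0.001,0,0.014,0,-1,-0.001,0,0.014,0,-1,-0.001,0,0.014,0,-1,-0.001,0,0.014,0,-1]
}}

```text
t: 11.15
tool_pos: [0.4946, 0.4688, 0.0205]
tool_rot: [0.327, 0.945, 0.001, 0.0]
force: [-0.8, -0.2, -0.1]
finger_gap: 0.0707
```

>>> {"api": "move_arm", "payload": {
  "steps": [0,0,0,0,-1,0,0,0,0,-1,0,0,0,0,-1]
}}

```text
t: 11.4
tool_pos: [0.4944, 0.4686, 0.0199]
tool_rot: [0.327, 0.945, 0.0, 0.0]
force: [-0.5, -0.1, 2.8]
finger_gap: 0.0515
```

```bash
python3 -c "
from st import *
st();elbow()
d=grab('scene');cv2.imwrite('pics/sc11.png',d['frame'])
"
```

```text
t 11.4 q [-0.68  0.82 -0.25  1.83  0.36  0.54 -0.26] p [0.4944 0.4686 0.0199] r 0.681 az 43.5 xang 141.8 F [-0.5 -0.1  2.8] gap 0.0515
elbow az 34.7 xy [0.389 0.269] z-h 0.443 wrist [0.496 0.473 0.06 ]
```

```bash
python3 - <<'E'
from h import *
s=grab("scene")
for z in(.2,.25,.3,.35,.4,.45): print(z,proj(s,[.4965,.473,z])[0].round(), 433/((np.array([.4965,.473,z])-s["p"])@s["R"])[2])
E
```

```text
0.2 [334. 199.] 685.1241561084122
0.25 [335. 172.] 722.9429364185105
0.3 [335. 141.] 765.1808369695908
0.35 [335. 107.] 812.6604799757996
0.4 [336.  68.] 866.4221704941434
0.45 [336.  24.] 927.8010015522857
```

```bash
cat > kin.py <<'E'
import numpy as np
from scipy.spatial.transform import Rotation as R
L1,L2,L3,h=.648,.447,.33,.292
def fk(q,full=False):
    ang=[-q[0]-.08,q[1],-q[2],q[3],-q[4],q[5],1.49-q[6]];ax="ZYZYZYZ"
    M=R.identity();axes=[];orig=[];p=np.array([0,0,h]);el=None
    for i,(a,c) in enumerate(zip(ang,ax)):
        v=np.array([0,0,1.]) if c=="Z" else np.array([0,1.,0])
        w=M.apply(v);s=-1 if c=="Z" else 1;axes.append(s*w)
        M=M*R.from_euler(c,a)
        orig.append(p.copy())
        if i==2: p=p+M.apply([0,0,L1]);el=p.copy()
        if i==4: p=p+M.apply([0,0,L2])
        if i==6: p=p+M.apply([0,0,L3])
    J=np.array([np.r_[np.cross(a,p-o),a] for a,o in zip(axes,orig)]).T
    x=M.as_matrix()[:,0]
    return p,M,J,el
def go(q,P,xang,n=20,w=None):
    q=np.array(q,float);p0,M0,_,_=fk(q);x0=M0.as_matrix()[:,0];a0=np.arctan2(x0[1],x0[0]);
    da=(np.radians(xang)-a0+np.pi)%(2*np.pi)-np.pi
    W=np.eye(7) if w is None else np.diag(1/np.array(w))
    for k in range(1,n+1):
        Pk=p0+(np.array(P)-p0)*k/n;Mk=R.from_euler("z",a0+da*k/n)*R.from_euler("x",np.pi)
        for _ in range(3):
            p,M,J,el=fk(q);e=np.r_[Pk-p,(Mk*M.inv()).as_rotvec()]
            q=q+W@J.T@np.linalg.solve(J@W@J.T+1e-8*np.eye(6),e)
    return q
def info(q):
    p,M,J,el=fk(q);x=M.as_matrix()[:,0];return "q",q.round(2),"p",p.round(3),"elb",el.round(3),"az",np.degrees(np.arctan2(el[1],el[0])).round(1),"x",np.degrees(np.arctan2(x[1],x[0])).round(1)
E
python3 - <<'E'
from kin import *
for q in([1.077,.599,-.003,1.599,.002,.943,-.08],[.88,.03,-.14,1.48,0,1.63,1.36],[-.53,.39,-.35,.94,.14,1.83,.1],[-.68,.82,-.25,1.83,.36,.54,-.26]):
    p,M,J,el=fk(np.array(q));print(*info(np.array(q)),M.as_matrix()[:,2].round(2))
# validate
def cyl(r,az,z): return [r*np.cos(np.radians(az)),r*np.sin(np.radians(az)),z]
q=np.array([.88,.03,-.14,1.48,0,1.63,1.36])
for P,x in((cyl(.542,-29.8,.67),146.8),(cyl(.66,-15,.667),161.3),(cyl(.658,2.7,.669),178.7),(cyl(.669,36.5,.669),-147.6),(cyl(.669,36.2,.669),143),([.489,.4701,.4926],143.4),([.4906,.4703,.2942],142.2),([.4969,.4706,.0963],141.9),([.4944,.4686,.0199],141.8)):
    q=go(q,P,x);print(*info(q))
E
```

```text
q [ 1.08  0.6  -0.    1.6   0.    0.94 -0.08] p [ 0.294 -0.666  0.235] elb [ 0.147 -0.335  0.827] az -66.3 x 24.0 [ 0. -0. -1.]
q [ 0.88  0.03 -0.14  1.48  0.    1.63  1.36] p [ 0.317 -0.342  0.637] elb [ 0.011 -0.016  0.94 ] az -55.0 x 125.6 [ 0.  0. -1.]
q [-0.53  0.39 -0.35  0.94  0.14  1.83  0.1 ] p [0.542 0.398 0.676] elb [0.222 0.107 0.891] az 25.8 x 142.7 [ 0. -0. -1.]
q [-0.68  0.82 -0.25  1.83  0.36  0.54 -0.26] p [0.496 0.469 0.02 ] elb [0.391 0.268 0.734] az 34.4 x 141.9 [-0. -0. -1.]
q [ 0.68  0.16 -0.31  1.26  0.05  1.72  1.37] p [ 0.47  -0.269  0.67 ] elb [ 0.075 -0.072  0.932] az -43.6 x 146.8
q [ 0.42  0.37 -0.42  1.    0.15  1.8   1.3 ] p [ 0.638 -0.171  0.667] elb [ 0.206 -0.112  0.896] az -28.5 x 161.3
q [ 0.17  0.38 -0.53  1.    0.19  1.81  1.26] p [0.657 0.031 0.669] elb [ 0.232 -0.058  0.894] az -14.0 x 178.7
q [-0.35  0.42 -0.72  0.97  0.28  1.83  1.19] p [0.538 0.398 0.669] elb [0.257 0.07  0.883] az 15.2 x -147.6
q [-0.47  0.39 -0.46  0.97  0.17  1.81  0.07] p [0.54  0.395 0.669] elb [0.229 0.093 0.891] az 22.1 x 143.0
q [-0.55  0.4  -0.47  1.36  0.18  1.42 -0.08] p [0.489 0.47  0.493] elb [0.226 0.115 0.888] az 26.9 x 143.4
q [-0.57  0.52 -0.43  1.65  0.24  1.03 -0.17] p [0.491 0.47  0.294] elb [0.283 0.149 0.856] az 27.9 x 142.2
q [-0.63  0.73 -0.34  1.8   0.36  0.67 -0.26] p [0.497 0.471 0.096] elb [0.368 0.224 0.776] az 31.4 x 141.9
q [-0.66  0.82 -0.28  1.84  0.4   0.54 -0.3 ] p [0.494 0.469 0.02 ] elb [0.396 0.261 0.733] az 33.4 x 141.8
```

```bash
cat >> kin.py <<'E'
def cyl(r,az,z): return [r*np.cos(np.radians(az)),r*np.sin(np.radians(az)),z]
def clear(q):
    p,M,J,el=fk(q);sh=np.array([0,0,h]);wr=p+[0,0,L3];best=9
    zs=np.linspace(.49,.62,8);th=np.linspace(0,2*np.pi,24,endpoint=False)
    pts=np.array([[.41+.055*np.cos(t),.07+.055*np.sin(t),z] for z in zs for t in th])
    out=[]
    for a,b in((sh,el),(el,wr),(wr,p)):
        d=b-a;t=np.clip(((pts-a)@d)/(d@d),0,1);out.append(np.linalg.norm(pts-a-t[:,None]*d,axis=1).min())
    return np.round(out,3)
def route(q,W,v=True):
    for P,x in W:
        c=np.full(3,9.)
        q0=q.copy()
        n=12
        p0,M0,_,_=fk(q);x0=M0.as_matrix()[:,0];a0=np.degrees(np.arctan2(x0[1],x0[0]));da=(x-a0+180)%360-180
        for k in range(1,n+1): q=go(q,p0+(np.array(P)-p0)*k/n,a0+da*k/n,2);c=np.minimum(c,clear(q))
        if v: print(*info(q),"clr",c,clear(q))
    return q
E
python3 - <<'E'
from kin import *
q0=np.array([-.68,.82,-.25,1.83,.36,.54,-.26])
B=(.6546,.2854)
print("A");route(q0,[([.4944,.4686,.15],141.8),([*B,.15],148.2),([*B,.052],148.2)])
print("B");route(q0,[([.4944,.4686,.45],141.8),(cyl(.47,45,.70),141.8),(cyl(.47,20,.7),141.8),(cyl(.47,-5,.7),141.8),(cyl(.66,-5,.68),141.8),(cyl(.68,23.5,.66),148.2),([*B,.3],148.2),([*B,.052],148.2)])
print("C");route(q0,[([.4944,.4686,.45],141.8),(cyl(.47,45,.70),141.8),(cyl(.47,20,.7),141.8),(cyl(.47,-5,.7),141.8),([*B,.66],148.2),([*B,.3],148.2),([*B,.052],148.2)])
E
```

```text
A
q [-0.63  0.66 -0.33  1.78  0.29  0.75 -0.21] p [0.494 0.469 0.15 ] elb [0.336 0.207 0.806] az 31.5 x 141.8 clr [0.12  0.178 0.353] [0.137 0.183 0.353]
q [-0.26  0.7  -0.38  1.7   0.34  0.81  0.22] p [0.655 0.285 0.15 ] elb [0.41  0.073 0.788] az 10.2 x 148.2 clr [0.066 0.086 0.271] [0.066 0.086 0.271]
q [-0.29  0.81 -0.33  1.75  0.39  0.65  0.17] p [0.655 0.285 0.052] elb [0.459 0.099 0.738] az 12.2 x 148.2 clr [0.013 0.073 0.272] [0.013 0.073 0.292]
B
q [-0.58  0.41 -0.41  1.43  0.17  1.33 -0.09] p [0.494 0.469 0.45 ] elb [0.23  0.124 0.885] az 28.4 x 141.8 clr [0.12  0.178 0.353] [0.213 0.268 0.353]
q [-0.48  0.05 -0.42  1.32  0.02  1.78  0.01] p [0.332 0.332 0.7  ] elb [0.032 0.014 0.939] az 23.0 x 141.8 clr [0.226 0.278 0.233] [0.344 0.413 0.233]
q [-0.23  0.05 -0.21  1.32  0.01  1.78  0.46] p [0.442 0.161 0.7  ] elb [0.033 0.005 0.939] az 8.8 x 141.8 clr [0.344 0.382 0.09 ] [0.344 0.382 0.09 ]
q [ 0.01  0.05 -0.01  1.32  0.    1.78  0.91] p [ 0.468 -0.041  0.7  ] elb [ 0.032 -0.003  0.939] az -5.4 x 141.8 clr [0.345 0.382 0.08 ] [0.345 0.386 0.107]
q [ 0.01  0.36 -0.01  0.96 
[... 957 characters left out ...]
  ] elb [0.033 0.005 0.939] az 8.8 x 141.8 clr [0.344 0.382 0.09 ] [0.344 0.382 0.09 ]
q [ 0.01  0.05 -0.01  1.32  0.    1.78  0.91] p [ 0.468 -0.041  0.7  ] elb [ 0.032 -0.003  0.939] az -5.4 x 141.8 clr [0.345 0.382 0.08 ] [0.345 0.386 0.107]
q [-0.4   0.45 -0.19  0.86  0.09  1.83  0.46] p [0.655 0.285 0.66 ] elb [0.27  0.09  0.874] az 18.4 x 148.2 clr [0.184 0.269 0.088] [0.184 0.269 0.274]
q [-0.38  0.53 -0.18  1.56  0.1   1.06  0.43] p [0.655 0.285 0.3  ] elb [0.314 0.097 0.85 ] az 17.2 x 148.2 clr [0.149 0.148 0.271] [0.149 0.148 0.271]
q [-0.41  0.79 -0.13  1.75  0.16  0.61  0.38] p [0.655 0.285 0.052] elb [0.436 0.15  0.748] az 19.0 x 148.2 clr [0.04  0.091 0.271] [0.04  0.091 0.292]
```

```bash
python3 - <<'E'
from kin import *
q0=np.array([-.68,.82,-.25,1.83,.36,.54,-.26])
B=(.6546,.2854)
def fin(x=148.2): return [([*B,.66],x),([*B,.3],x),([*B,.052],x)]
print("D: two sweeps");route(q0,[([.4944,.4686,.45],141.8),(cyl(.47,45,.70),141.8),(cyl(.47,20,.7),141.8),(cyl(.47,-5,.7),141.8),(cyl(.47,-25,.7),141.8),(cyl(.66,-25,.68),141.8),(cyl(.68,0,.66),148.2),(cyl(.69,40,.66),148.2),(cyl(.69,60,.66),148.2),(cyl(.47,60,.7),148),(cyl(.47,30,.7),148),(cyl(.47,0,.7),148)]+fin())
print("E: turn");route(q0,[([.4944,.4686,.45],141.8),(cyl(.47,45,.70),141.8),(cyl(.47,20,.7),180),(cyl(.47,-5,.7),-130),(cyl(.66,-5,.68),-130),([*B,.66],160)]+fin())
print("F: ");route(q0,[([.4944,.4686,.45],141.8),(cyl(.47,45,.70),141.8),(cyl(.47,20,.7),180),(cyl(.47,-5,.7),-130),(cyl(.75,-5,.55),-130),(cyl(.85,23,.45),-160),(cyl(.85,23,.45),148)]+fin())
E
```

```text
D: two sweeps
q [-0.58  0.41 -0.41  1.43  0.17  1.33 -0.09] p [0.494 0.469 0.45 ] elb [0.23  0.124 0.885] az 28.4 x 141.8 clr [0.12  0.178 0.353] [0.213 0.268 0.353]
q [-0.48  0.05 -0.42  1.32  0.02  1.78  0.01] p [0.332 0.332 0.7  ] elb [0.032 0.014 0.939] az 23.0 x 141.8 clr [0.226 0.278 0.233] [0.344 0.413 0.233]
q [-0.23  0.05 -0.21  1.32  0.01  1.78  0.46] p [0.442 0.161 0.7  ] elb [0.033 0.005 0.939] az 8.8 x 141.8 clr [0.344 0.382 0.09 ] [0.344 0.382 0.09 ]
q [ 0.01  0.05 -0.01  1.32  0.    1.78  0.91] p [ 0.468 -0.041  0.7  ] elb [ 0.032 -0.003  0.939] az -5.4 x 141.8 clr [0.345 0.382 0.08 ] [0.345 0.386 0.107]
q [ 0.21  0.05  0.16  1.32 -0.01  1.78  1.27] p [ 0.426 -0.199  0.7  ] elb [ 0.031 -0.009  0.939] az -16.8 x 141.8 clr [0.346 0.388 0.114] [0.346 0.414 0.229]
q [ 0.26  0.36  0.17  0.96 -0.06  1.82  1.31] p [ 0.598 -0.279  0.68 ] elb [ 0.215 -0.077  0.898] az -19.7 x 141.8 clr [0.25  0.336 0.236] [0.25  0.336 0.347]
q [-0.12  0.39  0.07  0.96 -0.03  1.79  0.96] p [ 0.68 -0.    0.66] elb [0.244 0.009 0.892] az 2.1 x 148.2 clr [0.213 0.294 0.227] [0.213 0.294 0.227]
q [-
[... 3438 characters left out ...]
 0.45 ] elb [0.37  0.161 0.799] az 23.6 x -160.0 clr [0.102 0.184 0.293] [0.102 0.184 0.401]
q [-0.58  0.68  0.23  0.94 -0.14  1.53  0.62] p [0.782 0.332 0.45 ] elb [0.358 0.194 0.796] az 28.5 x 148.0 clr [0.103 0.185 0.401] [0.117 0.193 0.401]
q [-0.6   0.46  0.24  0.86 -0.11  1.83  0.6 ] p [0.655 0.285 0.66 ] elb [0.247 0.143 0.874] az 30.0 x 148.2 clr [0.125 0.201 0.274] [0.201 0.281 0.274]
q [-0.63  0.54  0.22  1.56 -0.13  1.06  0.64] p [0.655 0.285 0.3  ] elb [0.282 0.173 0.849] az 31.5 x 148.2 clr [0.175 0.166 0.271] [0.175 0.166 0.271]
q [-0.59  0.79  0.16  1.75 -0.2   0.62  0.7 ] p [0.655 0.285 0.052] elb [0.403 0.226 0.747] az 29.3 x 148.2 clr [0.092 0.129 0.271] [0.092 0.129 0.292]
```

```bash
python3 - <<'E'
from kin import *
q0=np.array([-.68,.82,-.25,1.83,.36,.54,-.26])
B=(.6546,.2854)
def fin(x=148.2): return [([*B,.5],x),([*B,.3],x),([*B,.052],x)]
print("G");q=route(q0,[([.4944,.4686,.45],141.8),(cyl(.84,43,.45),141.8),(cyl(.84,43,.45),80),(cyl(.84,43,.45),10),(cyl(.47,43,.62),10),(cyl(.47,43,.62),80),(cyl(.47,43,.62),145)]+fin())
print("plate etc");P=(.633,.152);W=(.699,.157);Lc=(.574,.399)
up=[([*B,.15],148)]
q1=route(q,up+[([*P,.15],100),([*P,.02],100)])
q1=route(q,up+[([*P,.15],148),([*P,.02],148)])
q1=route(q1,[([*P,.15],148),([*B,.15],148),([*Lc,.15],148),([*Lc,.02],148),([*Lc,.15],148),([*B,.15],148),([*B,.08],148),([*B,.16],148),([*W,.15],148),([*W,.02],148)])
E
```

```text
G
q [-0.58  0.41 -0.41  1.43  0.17  1.33 -0.09] p [0.494 0.469 0.45 ] elb [0.23  0.124 0.885] az 28.4 x 141.8 clr [0.12  0.178 0.353] [0.213 0.268 0.353]
q [-0.66  0.67 -0.38  0.98  0.24  1.53 -0.08] p [0.614 0.573 0.45 ] elb [0.337 0.223 0.799] az 33.5 x 141.8 clr [0.14  0.212 0.363] [0.14  0.212 0.488]
q [-0.77  0.66 -0.14  0.98  0.08  1.51 -1.06] p [0.614 0.573 0.45 ] elb [0.305 0.251 0.806] az 39.5 x 80.0 clr [0.143 0.215 0.488] [0.171 0.242 0.488]
q [-0.89  0.66  0.14  0.98 -0.08  1.51 -2.17] p [0.614 0.573 0.45 ] elb [0.272 0.287 0.806] az 46.5 x 10.0 clr [0.173 0.244 0.488] [0.203 0.274 0.488]
q [-0.97  0.04  0.14  1.51 -0.01  1.59 -2.22] p [0.344 0.321 0.62 ] elb [0.015 0.018 0.94 ] az 50.8 x 10.0 clr [0.213 0.287 0.204] [0.352 0.371 0.204]
q [-0.94  0.04  0.11  1.51 -0.    1.59 -1.  ] p [0.344 0.321 0.62 ] elb [0.015 0.018 0.94 ] az 49.1 x 80.0 clr [0.352 0.371 0.204] [0.352 0.371 0.204]
q [-0.91  0.04  0.08  1.51 -0.    1.59  0.13] p [0.344 0.321 0.62 ] elb [0.016 0.017 0.94 ] az 47.5 x 145.0 clr [0.352 0.37  0.204] [0.352 0.37  0.204]
q [-0.61  0.43  0.19  1.26 -0.08  1.46
[... 2159 characters left out ...]
5 0.15 ] elb [0.353 0.197 0.798] az 29.2 x 148.0 clr [0.121 0.129 0.271] [0.121 0.129 0.271]
q [-0.58  0.76  0.14  1.74 -0.16  0.66  0.66] p [0.655 0.285 0.08 ] elb [0.391 0.212 0.763] az 28.5 x 148.0 clr [0.096 0.125 0.272] [0.096 0.125 0.283]
q [-0.59  0.66  0.16  1.69 -0.14  0.8   0.64] p [0.655 0.285 0.16 ] elb [0.348 0.195 0.803] az 29.2 x 148.0 clr [0.098 0.125 0.271] [0.125 0.13  0.271]
q [-0.39  0.68  0.15  1.69 -0.13  0.78  0.83] p [0.699 0.157 0.15 ] elb [0.386 0.124 0.797] az 17.8 x 148.0 clr [0.085 0.084 0.247] [0.085 0.084 0.247]
q [-0.37  0.83  0.11  1.75 -0.16  0.57  0.85] p [0.699 0.157 0.02 ] elb [0.46  0.138 0.727] az 16.7 x 148.0 clr [0.014 0.074 0.248] [0.014 0.074 0.284]
```

>>> {"api": "move_arm", "payload": {
  "steps": [0,0,-0.03,0,-1,0,0,-0.07,0,-1,0,0,-0.11,0,-1,0,0,-0.15,0,-1,0,0,-0.19,0,-1]
}}

```text
t: 11.92
tool_pos: [0.4938, 0.4678, 0.2111]
tool_rot: [0.327, 0.945, -0.001, -0.0]
force: [0.8, 1.0, -0.9]
finger_gap: 0.0521
```

>>> {"api": "move_arm", "payload": {
  "steps": [0,0,-0.04,0,-1,-0.003,0.018,-0.077,0.1,-1,-0.007,0.045,-0.11,0.2,-1,-0.011,0.07,-0.14,0.3,-1,-0.015,0.1,-0.165,0.4,-1]
}}

```text
t: 12.33
tool_pos: [0.5684, 0.5376, 0.3782]
tool_rot: [0.511, 0.86, 0.001, 0.0]
force: [0.3, 0.6, -1.1]
finger_gap: 0.0517
```

```bash
python3 -c "
from st import *
st();elbow()
d=grab('wrist');cv2.imwrite('pics/w12.png',d['frame'])
to(cyl(.84,43,.44),10)
"
```

```text
t 12.3333 q [-0.7   0.59 -0.25  1.26  0.14  1.3  -0.44] p [0.5684 0.5376 0.3782] r 0.782 az 43.4 xang 118.6 F [ 0.3  0.6 -1.1] gap 0.0517
elbow az 35.4 xy [0.294 0.209] z-h 0.538 wrist [0.576 0.536 0.42 ]
shift [ 0.0073  0.0518 -0.0575] turn 1.887789731628636
```

>>> {"api": "move_arm", "payload": {
  "steps": [0.001,0.012,-0.012,0.12,-1,0.003,0.025,-0.025,0.24,-1,0.005,0.04,-0.04,0.36,-1,0.005,0.05,-0.05,0.48,-1,0.005,0.05,-0.05,0.6,-1]
}}

```text
t: 12.8
tool_pos: [0.6106, 0.567, 0.4252]
tool_rot: [0.742, 0.67, 0.001, 0.0]
force: [-1.0, -0.5, -1.6]
finger_gap: 0.0517
```

>>> {"api": "move_arm", "payload": {
  "steps": [0,0,0,0.12,-1,0,0,0,0.24,-1,0,0,0,0.36,-1,0,0,0,0.48,-1,0,0,0,0.6,-1]
}}

```text
t: 13.22
tool_pos: [0.6089, 0.5659, 0.4234]
tool_rot: [0.907, 0.421, -0.001, 0.0]
force: [-1.0, 0.4, -2.5]
finger_gap: 0.0519
```

>>> {"api": "move_arm", "payload": {
  "steps": [0,0,0,0.12,-1,0,0,0,0.24,-1,0,0,0,0.36,-1,0,0,0,0.48,-1,0,0,0,0.6,-1]
}}

```text
t: 13.63
tool_pos: [0.6089, 0.5659, 0.4234]
tool_rot: [0.991, 0.134, -0.001, 0.0]
force: [-0.4, -0.2, -1.6]
finger_gap: 0.0518
```

```bash
python3 -c "
from st import *
import kin
s=st();elbow()
q=np.array(s['q'])
B=(.6546,.2854)
for x in (0,-10): kin.route(q,[(kin.cyl(.84,43,.43),x),(kin.cyl(.47,43,.6),x),(kin.cyl(.47,43,.6),80),([*B,.5],148),([*B,.3],148.2),([*B,.052],148.2)])
to(cyl(.48,43,.6))
"
```

```text
t 13.6333 q [-0.9   0.65  0.19  1.05 -0.12  1.45 -2.04] p [0.6089 0.5659 0.4234] r 0.831 az 42.9 xang 15.4 F [-0.4 -0.2 -1.6] gap 0.0518
elbow az 47.3 xy [0.267 0.289] z-h 0.515 wrist [0.618 0.56  0.459]
q [-0.94  0.67  0.25  1.02 -0.16  1.48 -2.3 ] p [0.614 0.573 0.43 ] elb [0.26  0.304 0.802] az 49.5 x -0.0 clr [0.208 0.279 0.479] [0.216 0.288 0.488]
q [-1.08  0.04  0.27  1.56 -0.01  1.55 -2.39] p [0.344 0.321 0.6  ] elb [0.013 0.02  0.94 ] az 57.5 x 0.0 clr [0.225 0.298 0.204] [0.353 0.358 0.204]
q [-1.05  0.04  0.23  1.56 -0.01  1.55 -0.99] p [0.344 0.321 0.6  ] elb [0.013 0.02  0.94 ] az 55.4 x 80.0 clr [0.353 0.358 0.204] [0.353 0.358 0.204]
q [-0.6   0.43  0.19  1.26 -0.08  1.46  0.59] p [0.655 0.285 0.5  ] elb [0.236 0.136 0.88 ] az 30.0 x 148.0 clr [0.208 0.25  0.187] [0.208 0.25  0.271]
q [-0.6   0.53  0.18  1.56 -0.1   1.06  0.62] p [0.655 0.285 0.3  ] elb [0.285 0.164 0.85 ] az 29.8 x 148.2 clr [0.172 0.164 0.271] [0.172 0.164 0.271]
q [-0.57  0.79  0.13  1.75 -0.16  0.61  0.66] p [0.655 0.285 0.052] elb [0.407 0.217 0.748] az 28.1 x 148.2 clr [0.085 0.124 0.271] [0.085 0
[... 264 characters left out ...]
x -10.0 clr [0.23  0.303 0.204] [0.354 0.358 0.204]
q [-1.08  0.04  0.27  1.56 -0.01  1.55 -0.99] p [0.344 0.321 0.6  ] elb [0.013 0.02  0.94 ] az 57.5 x 80.0 clr [0.353 0.358 0.204] [0.353 0.358 0.204]
q [-0.62  0.44  0.22  1.26 -0.09  1.46  0.6 ] p [0.655 0.285 0.5  ] elb [0.234 0.142 0.879] az 31.2 x 148.0 clr [0.21  0.251 0.187] [0.21  0.251 0.271]
q [-0.62  0.53  0.21  1.56 -0.12  1.06  0.63] p [0.655 0.285 0.3  ] elb [0.283 0.17  0.85 ] az 31.0 x 148.2 clr [0.174 0.165 0.271] [0.174 0.165 0.271]
q [-0.58  0.79  0.15  1.75 -0.19  0.62  0.69] p [0.655 0.285 0.052] elb [0.404 0.223 0.747] az 28.9 x 148.2 clr [0.09  0.128 0.271] [0.09  0.128 0.292]
shift [-0.3123  0.1615 -0.176 ] turn None
```

```bash
python3 -c "
from st import *
import kin
s=robot.observe();q=np.array(s['q'])
B=(.6546,.2854)
kin.route(q,[(kin.cyl(.84,43,.43),0),(kin.cyl(.47,43,.6),0),(kin.cyl(.47,43,.6),80),(kin.cyl(.47,43,.6),150),(kin.cyl(.47,32,.65),150),([*B,.5],148),([*B,.3],148.2),([*B,.052],148.2)])
print()
kin.route(q,[(kin.cyl(.84,43,.43),0),(kin.cyl(.47,43,.6),0),(kin.cyl(.47,43,.6),100),(kin.cyl(.47,43,.6),-160),(kin.cyl(.47,32,.65),-160),([*B,.5],-160),([*B,.4],148.2),([*B,.052],148.2)])
"
```

```text
q [-0.94  0.67  0.25  1.02 -0.16  1.48 -2.3 ] p [0.614 0.573 0.43 ] elb [0.26  0.304 0.802] az 49.5 x -0.0 clr [0.208 0.279 0.479] [0.216 0.288 0.488]
q [-1.08  0.04  0.27  1.56 -0.01  1.55 -2.39] p [0.344 0.321 0.6  ] elb [0.013 0.02  0.94 ] az 57.5 x 0.0 clr [0.225 0.298 0.204] [0.353 0.358 0.204]
q [-1.05  0.04  0.23  1.56 -0.01  1.55 -0.99] p [0.344 0.321 0.6  ] elb [0.013 0.02  0.94 ] az 55.4 x 80.0 clr [0.353 0.358 0.204] [0.353 0.358 0.204]
q [-1.02  0.04  0.2   1.56 -0.01  1.55  0.23] p [0.344 0.321 0.6  ] elb [0.014 0.019 0.94 ] az 53.6 x 150.0 clr [0.353 0.358 0.204] [0.353 0.358 0.204]
q [-0.91  0.04  0.29  1.44 -0.01  1.66  0.42] p [0.399 0.249 0.65 ] elb [0.017 0.019 0.939] az 47.5 x 150.0 clr [0.351 0.358 0.128] [0.351 0.365 0.128]
q [-0.69  0.45  0.35  1.26 -0.15  1.47  0.65] p [0.655 0.285 0.5  ] elb [0.228 0.161 0.877] az 35.2 x 148.0 clr [0.215 0.253 0.129] [0.215 0.253 0.271]
q [-0.69  0.54  0.32  1.56 -0.19  1.07  0.7 ] p [0.655 0.285 0.3  ] elb [0.275 0.193 0.846] az 35.1 x 148.2 clr [0.182 0.17  0.271] [0.182 0.17  0.271]
q [-0.64  0.8   0.24  1.75 -0.29  0.63  
[... 628 characters left out ...]
.6  ] elb [0.014 0.019 0.94 ] az 52.4 x -160.0 clr [0.353 0.358 0.204] [0.353 0.358 0.204]
q [-0.89  0.04  0.26  1.44 -0.01  1.66  1.29] p [0.399 0.249 0.65 ] elb [0.018 0.019 0.939] az 46.2 x -160.0 clr [0.351 0.358 0.128] [0.351 0.365 0.128]
q [-0.68  0.44  0.32  1.26 -0.14  1.46  1.54] p [0.655 0.285 0.5  ] elb [0.229 0.156 0.878] az 34.3 x -160.0 clr [0.214 0.253 0.129] [0.214 0.253 0.271]
q [-0.81  0.5   0.52  1.43 -0.25  1.28  0.75] p [0.655 0.285 0.4  ] elb [0.234 0.208 0.86 ] az 41.6 x 148.2 clr [0.214 0.215 0.271] [0.214 0.215 0.271]
q [-0.72  0.82  0.37  1.75 -0.45  0.66  0.92] p [0.655 0.285 0.052] elb [0.38  0.281 0.735] az 36.5 x 148.2 clr [0.134 0.159 0.271] [0.134 0.163 0.292]
```

>>> {"api": "move_arm", "payload": {
  "steps": [-0.031,0.016,-0.018,0,-1,-0.062,0.032,-0.035,0,-1,-0.094,0.048,-0.053,0,-1,-0.125,0.064,-0.07,0,-1,-0.156,0.08,-0.088,0,-1]
}}

```text
t: 14.05
tool_pos: [0.4792, 0.4454, 0.5121]
tool_rot: [0.991, 0.137, -0.001, 0.001]
force: [1.5, 0.6, -0.7]
finger_gap: 0.0517
```

>>> {"api": "move_arm", "payload": {
  "steps": [-0.031,0.016,-0.018,0,-1,-0.062,0.032,-0.035,0,-1,-0.094,0.048,-0.053,-0.08,-1,-0.125,0.064,-0.07,-0.2,-1,-0.156,0.08,-0.088,-0.32,-1]
}}

```text
t: 14.47
tool_pos: [0.3507, 0.3259, 0.6005]
tool_rot: [0.955, 0.296, -0.0, 0.0]
force: [-0.2, 0.2, -0.4]
finger_gap: 0.052
```

```bash
python3 -c "
from st import *
s=st();elbow();to(cyl(.47,43,.6),150)
"
```

```text
t 14.4667 q [-1.    0.05  0.14  1.54 -0.01  1.56 -1.83] p [0.3507 0.3259 0.6005] r 0.479 az 42.9 xang 34.5 F [-0.2  0.2 -0.4] gap 0.052
elbow az 52.6 xy [0.018 0.024] z-h 0.647 wrist [0.337 0.338 0.64 ]
shift [-0.0087  0.0005  0.0005] turn -2.01670295864637
```

>>> {"api": "move_arm", "payload": {
  "steps": [0,0,0,-0.12,-1,0,0,0,-0.24,-1,0,0,0,-0.36,-1,0,0,0,-0.48,-1,0,0,0,-0.6,-1]
}}

```text
t: 14.88
tool_pos: [0.3519, 0.3271, 0.6]
tool_rot: [0.825, 0.565, -0.0, 0.0]
force: [0.4, 1.2, -2.0]
finger_gap: 0.0517
```

>>> {"api": "move_arm", "payload": {
  "steps": [0,0,0,-0.12,-1,0,0,0,-0.24,-1,0,0,0,-0.36,-1,0,0,0,-0.48,-1,0,0,0,-0.6,-1]
}}

```text
t: 15.3
tool_pos: [0.3521, 0.3272, 0.5999]
tool_rot: [0.621, 0.784, -0.001, -0.0]
force: [0.5, -1.3, -1.7]
finger_gap: 0.0515
```

>>> {"api": "move_arm", "payload": {
  "steps": [0,0,-0.02,-0.12,-1,0,0,-0.04,-0.24,-1,0,0,-0.06,-0.36,-1,0,0,-0.08,-0.48,-1,0,0,-0.09,-0.6,-1]
}}

```text
t: 15.72
tool_pos: [0.3522, 0.3273, 0.6922]
tool_rot: [0.362, 0.932, 0.001, 0.0]
force: [-1.1, -0.4, -1.2]
finger_gap: 0.0515
```

```bash
python3 -c "
from st import *
import kin
s=st();elbow()
az=[38,33,28,23,18]
path([cyl(.47,a,.69) for a in az],[142,144,146,148,148])
q=np.array(s['q']);B=(.6546,.2854)
kin.route(q,[(kin.cyl(.47,18,.69),148),([*B,.6],148),([*B,.3],148.2),([*B,.052],148.2)])
"
```

```text
t 15.7167 q [-0.94  0.06  0.08  1.31 -0.01  1.76 -0.03] p [0.3522 0.3273 0.6922] r 0.481 az 42.9 xang 137.6 F [-1.1 -0.4 -1.2] gap 0.0515
elbow az 49.1 xy [0.027 0.031] z-h 0.647 wrist [0.339 0.34  0.733]
[np.float64(-0.039), np.float64(-0.016), np.float64(0.002), np.float64(-0.08)]
[np.float64(-0.079), np.float64(-0.024), np.float64(0.002), np.float64(-0.11)]
[np.float64(-0.118), np.float64(-0.036), np.float64(0.002), np.float64(-0.15)]
[np.float64(-0.156), np.float64(-0.052), np.float64(0.002), np.float64(-0.18)]
[np.float64(-0.193), np.float64(-0.071), np.float64(0.002), np.float64(-0.18)]
q [-0.66  0.05  0.29  1.34 -0.01  1.75  0.64] p [0.447 0.145 0.69 ] elb [0.026 0.017 0.939] az 33.5 x 148.0 clr [0.346 0.376 0.076] [0.346 0.376 0.076]
q [-0.64  0.44  0.28  1.03 -0.12  1.69  0.61] p [0.655 0.285 0.6  ] elb [0.233 0.146 0.879] az 32.0 x 148.0 clr [0.211 0.282 0.079] [0.211 0.282 0.271]
q [-0.65  0.54  0.26  1.56 -0.15  1.06  0.66] p [0.655 0.285 0.3  ] elb [0.279 0.179 0.849] az 32.7 x 148.2 clr [0.177 0.167 0.271] [0.177 0.167 0.271]
q [-0.61  0.8   0.19  1.75 -0.23  0.62  0.73] p [0.655 0.285 0.052] elb [0.4   0.232 0.746] az 30.1 x 148.2 clr [0.096 0.133 0.271] [0.096 0.133 0.292]
```

>>> {"api": "move_arm", "payload": {
  "steps": [-0.039,-0.016,0,-0.06,-1,-0.079,-0.024,0,-0.1,-1,-0.118,-0.036,0,-0.14,-1,-0.156,-0.052,0,-0.18,-1,-0.19,-0.068,0,-0.18,-1]
}}

```text
t: 16.13
tool_pos: [0.4461, 0.1461, 0.6899]
tool_rot: [0.278, 0.96, -0.0, -0.0]
force: [0.7, -0.3, -1.3]
finger_gap: 0.0519
```

```bash
python3 -c "
from st import *
s=st();elbow();to([.6546,.2854,.55],148.2)
"
```

```text
t 16.1333 q [-0.69  0.04  0.27  1.35 -0.01  1.76  0.59] p [0.4461 0.1461 0.6899] r 0.469 az 18.1 xang 147.7 F [ 0.7 -0.3 -1.3] gap 0.0519
elbow az 34.7 xy [0.021 0.015] z-h 0.647 wrist [0.435 0.162 0.73 ]
shift [-0.1017  0.2294  0.1396] turn -0.009383223689227652
```

Now out to above the brick.

>>> {"api": "move_arm", "payload": {
  "steps": [-0.017,0.036,0,0,-1,-0.034,0.073,0.005,-0.009,-1,-0.05,0.11,0.015,-0.009,-1,-0.066,0.145,0.03,-0.009,-1,-0.08,0.18,0.05,-0.009,-1]
}}

```text
t: 16.55
tool_pos: [0.6108, 0.2577, 0.6401]
tool_rot: [0.275, 0.961, 0.0, 0.0]
force: [-0.1, 1.6, -1.2]
finger_gap: 0.0517
```

>>> {"api": "move_arm", "payload": {
  "steps": [-0.01,0.025,0.03,0,-1,-0.022,0.05,0.06,0,-1,-0.022,0.05,0.1,0,-1,-0.022,0.05,0.14,0,-1,-0.022,0.05,0.18,0,-1]
}}

```text
t: 16.97
tool_pos: [0.6538, 0.2876, 0.4577]
tool_rot: [0.275, 0.961, -0.001, -0.001]
force: [0.3, 0.3, -1.3]
finger_gap: 0.052
```

```bash
python3 -c "
from st import *
s=st();elbow();to([.6546,.2854,.2],148.2)
d=grab('wrist');cv2.imwrite('pics/w13.png',d['frame'])
"
```

```text
t 16.9667 q [-0.65  0.45  0.26  1.34 -0.12  1.37  0.62] p [0.6538 0.2876 0.4577] r 0.714 az 23.7 xang 148.1 F [ 0.3  0.3 -1.3] gap 0.052
elbow az 32.7 xy [0.238 0.153] z-h 0.583 wrist [0.655 0.287 0.493]
shift [-0.002  -0.001   0.2577] turn -0.002181934168900538
```

>>> {"api": "move_arm", "payload": {
  "steps": [0,0,0.04,0,-1,0,0,0.08,0,-1,0,0,0.12,0,-1,0,0,0.16,0,-1,0,0,0.2,0,-1]
}}

```text
t: 17.43
tool_pos: [0.6542, 0.2879, 0.2604]
tool_rot: [0.275, 0.961, 0.0, 0.0]
force: [0.4, -0.7, -0.6]
finger_gap: 0.052
```

```bash
python3 -c "
from st import *
from m import *
s=st();elbow()
d=grab('wrist');cv2.imwrite('pics/w14.png',d['frame']);cv2.imwrite('pics/sc14.png',grab('scene')['frame'])
"
```

```text
t 17.4333 q [-0.63  0.57  0.23  1.61 -0.15  0.97  0.66] p [0.6542 0.2879 0.2604] r 0.715 az 23.8 xang 148.1 F [ 0.4 -0.7 -0.6] gap 0.052
elbow az 31.7 xy [0.298 0.185] z-h 0.545 wrist [0.654 0.286 0.294]
```

```bash
python3 - <<'E'
from m import *
s=robot.observe();d=grab("wrist")
M=R.from_quat(s["tool_rot"]).as_matrix();off=M.T@(d["p"]-np.array(s["tool_pos"]));Rc=M.T@d["R"]
d2=dict(d);d2["frame"]=cv2.imread("pics/w13.png")
a=np.radians(148.1/2); 
Mt=(R.from_euler("z",148.1,degrees=True)*R.from_euler("x",np.pi)).as_matrix()
d2["p"]=np.array([.6538,.2876,.4577])+Mt@off;d2["R"]=Mt@Rc
H,S,V=masks(d2)
print([ (H[y,x],S[y,x],V[y,x]) for x,y in((318,150),(305,130),(330,170),(292,150),(345,165),(318,180))])
m=comp((H>15)&(H<32)&(S>25)&(S<110)&(V>235),(318,150));
print(m.sum(),rect(d2,m,.03));show(d2,m,"mB2.png")
sc=grab("scene");H,S,V=masks(sc)
crop(sc,300,155,370,220,8,"bs.png")
for x,y in((337,185),(325,180),(350,192),(340,204),(332,203)): print(x,y,H[y,x],S[y,x],V[y,x])
E
```

```text
[(np.int64(25), np.int64(28), np.int64(251)), (np.int64(24), np.int64(29), np.int64(252)), (np.int64(25), np.int64(28), np.int64(251)), (np.int64(16), np.int64(53), np.int64(174)), (np.int64(19), np.int64(49), np.int64(236)), (np.int64(19), np.int64(36), np.int64(239))]
2413 ((0.6757439374923706, 0.2889466881752014), (0.10692127794027328, 0.14490702748298645), 78.44245910644531)
337 185 20 69 199
325 180 20 70 200
350 192 19 70 200
340 204 20 68 113
332 203 20 69 114
```

```bash
python3 - <<'E'
from m import *
s=robot.observe();d=grab("wrist")
M=R.from_quat(s["tool_rot"]).as_matrix();off=M.T@(d["p"]-np.array(s["tool_pos"]));Rc=M.T@d["R"]
d2=dict(d);d2["frame"]=cv2.imread("pics/w13.png")
Mt=(R.from_euler("z",148.1,degrees=True)*R.from_euler("x",np.pi)).as_matrix()
d2["p"]=np.array([.6538,.2876,.4577])+Mt@off;d2["R"]=Mt@Rc
H,S,V=masks(d2)
m=comp((H>21)&(S<45)&(V>245),(318,150));m=cv2.morphologyEx(m.astype(np.uint8),cv2.MORPH_OPEN,np.ones((5,5)))>0
print(m.sum(),rect(d2,m,.03))
sc=grab("scene")
C=plane(sc,np.array([(315.25,174.75),(343,169.5),(357.25,194.4),(326,201)])-.5,.03)[:,:2];print(C.round(4),C.mean(0))
print([np.linalg.norm(C[i]-C[i-1]).round(4) for i in range(4)],np.degrees(np.arctan2(*(C[3]-C[0])[::-1])),np.degrees(np.arctan2(*(C[2]-C[1])[::-1])))
H,S,V=masks(d);crop(d,270,120,360,210,6,"b14.png");print([(H[y,x],S[y,x],V[y,x]) for x,y in((318,160),(285,170),(352,170),(318,130))])
m=comp((H>21)&(S<60)&(V>243),(318,160));h=hull(m);print(cv2.approxPolyDP(h[:,None],3,True)[:,0].tolist());print(rect(d,m,.03))
E
```

```text
1622 ((0.6553995013237, 0.28562235832214355), (0.06466257572174072, 0.08993227779865265), 58.01531982421875)
[[0.7083 0.2902]
 [0.6744 0.2356]
 [0.5973 0.2818]
 [0.6325 0.3401]] [0.65313432 0.28690632]
[np.float64(0.0907), np.float64(0.0643), np.float64(0.0899), np.float64(0.0681)] 146.61968761814464 149.04457297089994
[(np.int64(24), np.int64(30), np.int64(252)), (np.int64(15), np.int64(54), np.int64(174)), (np.int64(19), np.int64(46), np.int64(239)), (np.int64(16), np.int64(47), np.int64(163))]
[[343, 195], [293, 195], [292, 139], [344, 139]]
((0.6473215818405151, 0.2901487946510315), (0.06602786481380463, 0.07231299579143524), 58.06623077392578)
```

```bash
python3 -c "
from st import *
s=st();to([.6546,.2857,.07],148.05)
import kin;print(kin.info(np.array(s['q'])));kin.route(np.array(s['q']),[([.6546,.2857,.05],148.05)])
"
```

```text
t 17.7333 q [-0.63  0.57  0.23  1.61 -0.15  0.98  0.65] p [0.6558 0.2882 0.2644] r 0.716 az 23.7 xang 148.0 F [-0.  -0.8 -0.7] gap 0.0518
shift [ 0.0002 -0.0034  0.1944] turn -0.0002328610760905651
('q', array([-0.63,  0.57,  0.23,  1.61, -0.15,  0.98,  0.65]), 'p', array([0.656, 0.287, 0.26 ]), 'elb', array([0.297, 0.184, 0.838]), 'az', np.float64(31.8), 'x', np.float64(148.1))
q [-0.6   0.8   0.17  1.75 -0.21  0.62  0.71] p [0.655 0.286 0.05 ] elb [0.403 0.229 0.745] az 29.6 x 148.0 clr [0.093 0.131 0.272] [0.093 0.131 0.293]
```

>>> {"api": "move_arm", "payload": {
  "steps": [0,-0.003,0.03,0,-1,0,-0.003,0.065,0,-1,0,-0.003,0.1,0,-1,0,-0.003,0.13,0,-1,0,-0.003,0.15,0,-1]
}}

```text
t: 18.15
tool_pos: [0.6533, 0.2857, 0.1112]
tool_rot: [0.275, 0.961, 0.001, 0.001]
force: [-0.2, -0.3, -1.9]
finger_gap: 0.0519
```

>>> {"api": "move_arm", "payload": {
  "steps": [0,0,0.01,0,-1,0,0,0.02,0,-1,0,0,0.02,0,-1,0,0,0.02,0,-1]
}}

```text
t: 18.48
tool_pos: [0.6536, 0.2855, 0.0926]
tool_rot: [0.275, 0.961, 0.001, 0.001]
force: [0.9, -0.1, -1.7]
finger_gap: 0.0517
```

```bash
python3 -c "
from st import *
s=st();print(np.round(s['joint_torque'],1));elbow();to([.6546,.2857,.0525],148.05)
d=grab('side');cv2.imwrite('pics/s15.png',d['frame'])
"
```

```text
t 18.4833 q [-0.6   0.75  0.18  1.74 -0.19  0.67  0.7 ] p [0.6536 0.2855 0.0926] r 0.713 az 23.6 xang 148.0 F [ 0.9 -0.1 -1.7] gap 0.0517
[ -0.  -79.1   5.4 -18.8  -0.   -0.    0. ]
elbow az 29.7 xy [0.382 0.218] z-h 0.475 wrist [0.652 0.284 0.125]
shift [-0.0007  0.0006  0.0401] turn -0.0002198798219153541
```

>>> {"api": "move_arm", "payload": {
  "steps": [-0.001,0,0.02,0,-1,-0.001,0,0.033,0,-1,-0.001,0,0.038,0,-1,-0.001,0,0.038,0,-1]
}}

```text
t: 18.87
tool_pos: [0.6528, 0.2844, 0.0521]
tool_rot: [0.275, 0.961, -0.001, -0.001]
force: [-0.5, -0.6, -0.3]
finger_gap: 0.0518
```

```bash
python3 -c "
from st import *
s=st();elbow();to([.6546,.2857,.0505],148.05)
d=grab('side');crop(d,290,150,430,270,5,'s16.png')
"
```

```text
t 18.8667 q [-0.59  0.8   0.16  1.76 -0.2   0.61  0.71] p [0.6528 0.2844 0.0521] r 0.712 az 23.5 xang 148.0 F [-0.5 -0.6 -0.3] gap 0.0518
elbow az 29.1 xy [0.405 0.226] z-h 0.452 wrist [0.653 0.283 0.085]
shift [-0.0009  0.0021  0.0016] turn -5.450275439936267e-05
```

>>> {"api": "move_arm", "payload": {
  "steps": [-0.001,0.0015,0,0,-1,-0.001,0.0015,0.001,0,-1,-0.001,0.0015,0.002,0,-1,-0.001,0.0015,0.002,0,-1]
}}

```text
t: 19.25
tool_pos: [0.6552, 0.2854, 0.0513]
tool_rot: [0.275, 0.961, 0.0, 0.0]
force: [0.2, -0.5, -0.3]
finger_gap: 0.0518
```

>>> {"api": "move_arm", "payload": {
  "steps": [0,0,0.001,0,-1,0,0,0.002,0,-1,0,0,0.002,0,-1]
}}

```text
t: 19.5
tool_pos: [0.6552, 0.2854, 0.0499]
tool_rot: [0.275, 0.961, 0.0, 0.0]
force: [-2.4, -0.6, 6.7]
finger_gap: 0.052
```

>>> {"api": "move_arm", "payload": {
  "steps": [0,0,0,0,0.4,0,0,0,0,0.4,0,0,0,0,0.4,0,0,0,0,0.4]
}}

```text
t: 19.83
tool_pos: [0.6551, 0.2854, 0.0489]
tool_rot: [0.275, 0.961, -0.0, -0.0]
force: [-0.1, 0.6, -0.2]
finger_gap: 0.0648
```

>>> {"api": "move_arm", "payload": {
  "steps": [0,0,-0.02,0,0.4,0,0,-0.055,0,0.4,0,0,-0.09,0,0.4,0,0,-0.125,0,0.4,0,0,-0.15,0,0.4]
}}

```text
t: 20.25
tool_pos: [0.6558, 0.2855, 0.2021]
tool_rot: [0.275, 0.961, 0.001, 0.001]
force: [0.2, 0.6, -0.1]
finger_gap: 0.0654
```

```bash
python3 -c "
from st import *
s=st();elbow()
d=grab('wrist');cv2.imwrite('pics/w17.png',d['frame'])
d=grab('scene');cv2.imwrite('pics/sc17.png',d['frame'])
"
```

```text
t 20.25 q [-0.62  0.63  0.21  1.67 -0.16  0.86  0.67] p [0.6558 0.2855 0.2021] r 0.715 az 23.5 xang 148.0 F [ 0.2  0.6 -0.1] gap 0.0654
elbow az 31.0 xy [0.326 0.196] z-h 0.525 wrist [0.655 0.284 0.235]
```

Charcoal sits on the brick (318,190). Next I'll measure how well it's centred, and the other pieces.

```bash
python3 - <<'E'
from m import *
d=grab("wrist");H,S,V=masks(d)
m=comp(V<75,(318,190));q=rect(d,m,.052);print("C",m.sum(),q)
b=((H>21)&(S<60)&(V>243))|m; b=comp(b,(318,145)) if b[145,318] else b;b=cv2.morphologyEx(b.astype(np.uint8),cv2.MORPH_OPEN,np.ones((3,3)));b=comp(b,(318,190));print("B",b.sum(),rect(d,b,.03));show(d,b,"mb.png")
for k,p,z in(("plate",(220,221),.006),("L",(369,68),.014),("S",(342,271),.014)):
    m=comp((H>12)&(H<32)&(S>90)&(V>60),p);c=cv2.minEnclosingCircle(plane(d,hull(m),z)[:,:2].astype(np.float32));print(k,m.sum(),np.round(c[0],4),c[1])
crop(d,270,120,370,250,5,"b17.png");print("beaker",plane(d,(410,188),.044))
E
```

```text
C 3510 ((0.6559721231460571, 0.2840421199798584), (0.05018205568194389, 0.07508508116006851), 57.913578033447266)
B 3510 ((0.661220371723175, 0.2806445360183716), (0.053841784596443176, 0.08056093752384186), 57.913543701171875)
plate 1032 [0.6334 0.1535] 0.02460188791155815
L 439 [0.5753 0.3988] 0.017434244975447655
S 231 [0.7666 0.2478] 0.014318112283945084
beaker [[0.70940404 0.36902319 0.044     ]]
```

```bash
python3 - <<'E'
from m import *
d=grab("wrist")
f=lambda x,y:(270+x/5-.5*0,120+y/5)
u=np.array([np.cos(np.radians(58)),np.sin(np.radians(58))]);v=np.array([np.cos(np.radians(148)),np.sin(np.radians(148))])
# brick: left, right edges at y=110 and y=480; far edge
for n,p,z in(("L top",(70,120),.03),("R top",(393,120),.03),("L bot",(78,500),.03),("R bot",(385,500),.03),("far",(235,83),.03),("blk L",(106,340),.052),("blk R",(360,340),.052),("blk far",(235,163),.052),("blk near",(235,526),.052)):
    P=plane(d,f(*p),z)[0][:2];print(n,P.round(4),"u",(P@u).round(4),"v",(P@v).round(4))
E
```

```text
L top [0.599  0.2785] u 0.5536 v -0.3604
R top [0.6348 0.3356] u 0.621 v -0.3605
L bot [0.6705 0.2329] u 0.5529 v -0.4452
R bot [0.7068 0.2911] u 0.6214 v -0.4452
far [0.6109 0.3117] u 0.588 v -0.3529
blk L [0.6389 0.2637] u 0.5622 v -0.4021
blk R [0.6659 0.3069] u 0.6132 v -0.4021
blk far [0.6223 0.3047] u 0.5881 v -0.3663
blk near [0.6867 0.2643] u 0.588 v -0.4423
```

```bash
python3 - <<'E'
from m import *
d=grab("scene");crop(d,300,150,370,220,9,"b18.png")
d=grab("side");crop(d,305,200,385,270,9,"b19.png")
E
python3 -c "
from st import *
st();to([.6552,.2854,.075],148.05)
"
```

```text
t 20.55 q [-0.62  0.63  0.21  1.67 -0.17  0.86  0.67] p [0.6543 0.2852 0.1975] r 0.714 az 23.5 xang 148.0 F [ 0.9  0.8 -0.7] gap 0.0651
shift [-0.0008  0.0009  0.1225] turn -2.476279549363736e-05
```

>>> {"api": "move_arm", "payload": {
  "steps": [0,0,0.035,0,0.4,0,0,0.075,0,0.4,0,0,0.11,0,0.4,0,0,0.125,0,0.4,0,0,0.125,0,0.4]
}}

```text
t: 20.97
tool_pos: [0.6522, 0.2842, 0.0687]
tool_rot: [0.275, 0.961, -0.003, -0.003]
force: [-0.1, -0.2, -0.1]
finger_gap: 0.0649
```

```bash
python3 -c "
from st import *
st();to([.6552,.2854,.051],148.05)
"
```

```text
t 20.9667 q [-0.59  0.78  0.17  1.75 -0.2   0.64  0.7 ] p [0.6522 0.2842 0.0687] r 0.711 az 23.5 xang 148.0 F [-0.1 -0.2 -0.1] gap 0.0649
shift [-0.002   0.0028  0.0176] turn -5.3558751859117735e-05
```

>>> {"api": "move_arm", "payload": {
  "steps": [0,0,0.01,0,0.4,0,0,0.02,0,0.4,0,0,0.02,0,0.4]
}}

```text
t: 21.22
tool_pos: [0.655, 0.2854, 0.0534]
tool_rot: [0.275, 0.961, -0.0, -0.0]
force: [-0.7, -0.0, 0.2]
finger_gap: 0.0646
```

```bash
python3 -c "
from st import *
st();to([.6552,.2854,.051],148.05)
"
```

```text
t 21.2167 q [-0.59  0.8   0.16  1.75 -0.2   0.61  0.71] p [0.655  0.2854 0.0534] r 0.715 az 23.5 xang 148.0 F [-0.7 -0.   0.2] gap 0.0646
shift [-0.0001  0.0001  0.0024] turn -9.102954230931325e-05
```

Grip, raise 3 mm, shift +3.6 mm along tool x, then lower.

>>> {"api": "move_arm", "payload": {
  "steps": [0,0,0.002,0,-1,0,0,0.002,0,-1,0,0,0.002,0,-1,0,0,0.002,0,-1]
}}

```text
t: 21.55
tool_pos: [0.6555, 0.2856, 0.0529]
tool_rot: [0.275, 0.961, 0.0, 0.0]
force: [-0.2, -0.1, 3.0]
finger_gap: 0.0518
```

>>> {"api": "move_arm", "payload": {
  "steps": [0,0,-0.004,0,-1,0.0036,0,-0.004,0,-1,0.0036,0,-0.004,0,-1,0.0036,0,-0.001,0,-1,0.0036,0,0,0,-1]
}}

```text
t: 21.97
tool_pos: [0.652, 0.2877, 0.0528]
tool_rot: [0.275, 0.961, 0.0, -0.0]
force: [-6.0, -0.7, 17.4]
finger_gap: 0.0515
```

>>> {"api": "move_arm", "payload": {
  "steps": [0,0,0,0,-1,0,0,0,0,-1]
}}

```text
t: 22.13
tool_pos: [0.652, 0.2877, 0.0528]
tool_rot: [0.275, 0.961, 0.0, -0.0]
force: [-2.9, 0.3, 9.0]
finger_gap: 0.0515
```

>>> {"api": "move_arm", "payload": {
  "steps": [0,0,-0.0005,0,0.4,0,0,-0.001,0,0.4,0,0,-0.001,0,0.4,0,0,-0.001,0,0.4]
}}

```text
t: 22.47
tool_pos: [0.652, 0.2872, 0.0528]
tool_rot: [0.275, 0.961, -0.0, -0.0]
force: [-0.6, 0.3, 0.3]
finger_gap: 0.0648
```

>>> {"api": "move_arm", "payload": {
  "steps": [0,0,-0.02,0,0.4,0,0,-0.055,0,0.4,0,0,-0.09,0,0.4,0,0,-0.125,0,0.4,0,0,-0.15,0,0.4]
}}

```text
t: 22.88
tool_pos: [0.6527, 0.2873, 0.206]
tool_rot: [0.275, 0.961, 0.001, 0.001]
force: [1.2, -0.6, 0.0]
finger_gap: 0.0655
```

```bash
python3 - <<'E'
from m import *
from st import *
st();elbow()
d=grab("side");crop(d,305,200,385,270,9,"b20.png")
d=grab("wrist");crop(d,270,120,370,250,5,"b21.png")
H,S,V=masks(d);m=comp(V<75,(318,190));q=rect(d,m,.052);u=np.array([np.cos(np.radians(58)),np.sin(np.radians(58))]);v=np.array([np.cos(np.radians(148)),np.sin(np.radians(148))]);print(q,np.array(q[0])@u,np.array(q[0])@v)
E
```

```text
t 22.8833 q [-0.63  0.62  0.22  1.67 -0.17  0.87  0.67] p [0.6527 0.2873 0.206 ] r 0.713 az 23.8 xang 148.0 F [ 1.2 -0.6  0. ] gap 0.0655
elbow az 31.4 xy [0.322 0.197] z-h 0.527 wrist [0.652 0.286 0.239]
((0.6525232791900635, 0.28643473982810974), (0.05024400353431702, 0.07544364035129547), 58.061771392822266) 0.5886950917877263 -0.40158383803434
```

```bash
python3 - <<'E'
from m import *
d=grab("wrist");f=lambda x,y:(270+x/5,120+y/5)
u=np.array([np.cos(np.radians(58)),np.sin(np.radians(58))]);v=np.array([np.cos(np.radians(148)),np.sin(np.radians(148))])
for n,p,z in(("far outer z0",(235,92),0),("far outer z03",(235,92),.03),("far inner",(235,107),.03),("near",(100,517),.03),("blk far",(235,153),.052),("blk far2",(235,168),.052),("blk near",(235,510),.052)):
    P=plane(d,f(*p),z)[0][:2];print(n,"u",(P@u).round(4),"v",(P@v).round(4))
E
```

```text
far outer z0 u 0.5893 v -0.3565
far outer z03 u 0.5894 v -0.3531
far inner u 0.5894 v -0.3564
near u 0.5584 v -0.4496
blk far u 0.5894 v -0.3629
blk far2 u 0.5894 v -0.366
blk near u 0.5893 v -0.439
```

>>> {"api": "move_arm", "payload": {
  "steps": [0,0,0.035,0,0.4,0,0,0.075,0,0.4,0,0,0.11,0,0.4,0,0,0.125,0,0.4,0,0,0.132,0,0.4]
}}

```text
t: 23.45
tool_pos: [0.6493, 0.2862, 0.0658]
tool_rot: [0.275, 0.961, -0.002, -0.003]
force: [0.2, 0.1, 0.2]
finger_gap: 0.0652
```

>>> {"api": "move_arm", "payload": {
  "steps": [0,0,0.007,0,0.4,0,0,0.013,0,0.4,0,0,0.015,0,0.4,0,0,0.015,0,0.4]
}}

```text
t: 23.78
tool_pos: [0.6522, 0.2873, 0.0563]
tool_rot: [0.275, 0.961, 0.0, 0.0]
force: [-0.1, -0.7, -0.9]
finger_gap: 0.0651
```

>>> {"api": "move_arm", "payload": {
  "steps": [0,0,0.003,0,0.4,0,0,0.003,0,-1,0,0,0.003,0,-1,0,0,0.003,0,-1,0,0,0.003,0,-1]
}}

```text
t: 24.2
tool_pos: [0.6522, 0.2874, 0.0535]
tool_rot: [0.275, 0.961, 0.0, 0.0]
force: [-1.2, -0.9, 3.0]
finger_gap: 0.0515
```

>>> {"api": "move_arm", "payload": {
  "steps": [0,0,-0.004,0,-1,-0.0032,0,-0.004,0,-1,-0.0032,0,-0.004,0,-1,-0.0032,0,-0.002,0,-1,-0.0032,0,-0.001,0,-1]
}}

```text
t: 24.62
tool_pos: [0.6546, 0.2854, 0.0536]
tool_rot: [0.275, 0.961, -0.0, -0.0]
force: [-0.0, -0.6, -0.8]
finger_gap: 0.0519
```

>>> {"api": "move_arm", "payload": {
  "steps": [0,0,0,0,-1,0,0,0.0005,0,-1]
}}

```text
t: 24.78
tool_pos: [0.6546, 0.2855, 0.0535]
tool_rot: [0.275, 0.961, -0.0, -0.0]
force: [-1.5, -0.5, 6.5]
finger_gap: 0.0517
```

>>> {"api": "move_arm", "payload": {
  "steps": [0,0,-0.0005,0,0.4,0,0,-0.001,0,0.4,0,0,-0.001,0,0.4,0,0,-0.001,0,0.4]
}}

```text
t: 25.12
tool_pos: [0.6548, 0.2857, 0.0545]
tool_rot: [0.275, 0.961, 0.0, 0.0]
force: [0.4, -0.5, 0.1]
finger_gap: 0.0649
```

>>> {"api": "move_arm", "payload": {
  "steps": [0,0,-0.02,0,0.4,0,0,-0.055,0,0.4,0,0,-0.09,0,0.4,0,0,-0.125,0,0.4,0,0,-0.15,0,0.4]
}}

```text
t: 25.53
tool_pos: [0.6554, 0.2857, 0.2077]
tool_rot: [0.275, 0.961, 0.001, 0.001]
force: [0.0, 0.2, 0.1]
finger_gap: 0.0651
```

```bash
python3 - <<'E'
from m import *
from st import *
import kin
s=st();elbow()
d=grab("side");crop(d,305,200,385,270,9,"b22.png")
d=grab("wrist");crop(d,270,120,370,250,5,"b23.png");cv2.imwrite("pics/w23.png",d["frame"])
H,S,V=masks(d);m=comp(V<75,(318,190));q=rect(d,m,.052);print(q)
m=comp((H>12)&(H<32)&(S>90)&(V>60),(220,221));c=cv2.minEnclosingCircle(plane(d,hull(m),.006)[:,:2].astype(np.float32));print("plate",m.sum(),c)
q=np.array(s["q"]);P=(.6334,.153)
for x in(40,10,-10):
  for z in(.2,.35): print(x,z);kin.route(q,[([.64,.25,z],148),([.64,.25,z],80),([.64,.25,z],x),([*P,.2],x),([*P,.02],x)])
E
```

```text
t 25.5333 q [-0.63  0.62  0.22  1.66 -0.17  0.87  0.67] p [0.6554 0.2857 0.2077] r 0.715 az 23.6 xang 148.0 F [0.  0.2 0.1] gap 0.0651
elbow az 31.3 xy [0.322 0.196] z-h 0.527 wrist [0.654 0.284 0.241]
((0.6544800400733948, 0.2847323417663574), (0.050298988819122314, 0.07560200244188309), 57.88747787475586)
plate 997 ((0.6332294344902039, 0.1532735675573349), 0.024832436814904213)
40 0.2
q [-0.59  0.59  0.22  1.73 -0.16  0.84  0.71] p [0.64 0.25 0.2 ] elb [0.316 0.178 0.829] az 29.4 x 148.0 clr [0.146 0.12  0.238] [0.149 0.12  0.238]
q [-0.8   0.64  0.55  1.73 -0.42  0.89 -0.24] p [0.64 0.25 0.2 ] elb [0.292 0.255 0.811] az 41.1 x 80.0 clr [0.151 0.122 0.238] [0.18  0.145 0.238]
q [-0.9   0.69  0.75  1.73 -0.56  0.95 -0.81] p [0.64 0.25 0.2 ] elb [0.281 0.303 0.791] az 47.2 x 40.0 clr [0.182 0.146 0.238] [0.203 0.162 0.238]
q [-0.79  0.65  0.75  1.81 -0.55  0.9  -0.66] p [0.633 0.153 0.2  ] elb [0.298 0.254 0.808] az 40.4 x 40.0 clr [0.176 0.099 0.184] [0.176 0.099 0.184]
q [-0.66  0.85  0.55  1.91 -0.76  0.6  -0.48] p [0.633 0.153 0.02 ] elb [0.408 0.268 0.719] az 33.3 x 40.0 clr [0
[... 3118 characters left out ...]
0.64 0.25 0.35] elb [0.249 0.147 0.872] az 30.6 x 148.0 clr [0.15  0.141 0.238] [0.199 0.171 0.238]
q [-0.8   0.5   0.55  1.57 -0.28  1.15 -0.37] p [0.64 0.25 0.35] elb [0.234 0.205 0.861] az 41.2 x 80.0 clr [0.2   0.171 0.238] [0.214 0.179 0.238]
q [-1.02  0.61  0.97  1.57 -0.52  1.25 -1.71] p [0.64 0.25 0.35] elb [0.219 0.3   0.823] az 53.8 x -10.0 clr [0.216 0.18  0.238] [0.24  0.194 0.238]
q [-0.85  0.69  0.87  1.81 -0.65  0.95 -1.44] p [0.633 0.153 0.2  ] elb [0.297 0.289 0.791] az 44.2 x -10.0 clr [0.188 0.109 0.184] [0.188 0.109 0.184]
q [-0.73  0.89  0.67  1.91 -0.88  0.67 -1.25] p [0.633 0.153 0.02 ] elb [0.401 0.303 0.701] az 37.1 x -10.0 clr [0.137 0.11  0.184] [0.137 0.136 0.231]
```

```bash
python3 - <<'E'
from m import *
s=grab("scene");e=grab("side");w=grab("wrist")
print("bottle base",plane(s,(243,162),0),plane(e,(412,217),0),"cap",tri(s,(215,46),e,(432,103)))
for p in((182,180),(200,196),(215,200),(230,185),(245,168)): print("pad",p,plane(w,p,0.005)[0][:2].round(3))
print("needles holder",tri(s,(284,100),e,(436,180)),"spatula", plane(s,(283,140),.03))
E
```

```text
bottle base [[0.89799368 0.3402771  0.        ]] [[0.85311962 0.35665176 0.        ]] cap (array([0.87798906, 0.3722921 , 0.29016102]), np.float64(0.01612906142141887))
pad (182, 180) [0.564 0.141]
pad (200, 196) [0.594 0.149]
pad (215, 200) [0.608 0.163]
pad (230, 185) [0.604 0.191]
pad (245, 168) [0.597 0.219]
needles holder (array([0.84057027, 0.24690062, 0.15120692]), np.float64(0.008765912068770672)) spatula [[0.85889222 0.24088423 0.03      ]]
```

>>> {"api": "move_arm", "payload": {
  "steps": [-0.002,-0.013,0,0.12,0.4,-0.004,-0.025,0,0.24,0.4,-0.006,-0.038,0,0.36,0.4,-0.006,-0.038,0,0.48,0.4,-0.006,-0.038,0,0.6,0.4]
}}

```text
t: 26.2
tool_pos: [0.6388, 0.2487, 0.2027]
tool_rot: [0.55, 0.835, -0.001, -0.001]
force: [-0.5, -0.2, -0.3]
finger_gap: 0.0651
```

>>> {"api": "move_arm", "payload": {
  "steps": [0,0,0,0.12,0.4,0,0,0,0.24,0.4,0,0,0,0.36,0.4,0,0,0,0.48,0.4,0,0,0,0.6,0.4]
}}

```text
t: 26.62
tool_pos: [0.6389, 0.2499, 0.2025]
tool_rot: [0.772, 0.636, -0.002, -0.0]
force: [-0.4, -0.4, -0.3]
finger_gap: 0.0648
```

>>> {"api": "move_arm", "payload": {
  "steps": [0,0,0,0.12,0.4,0,0,0,0.24,0.4,0,0,0,0.36,0.4,0,0,0,0.48,0.4,0,0,0,0.6,0.4]
}}

```text
t: 27.03
tool_pos: [0.6389, 0.2499, 0.2025]
tool_rot: [0.925, 0.379, -0.001, 0.0]
force: [-0.2, 0.4, -0.1]
finger_gap: 0.0653
```

>>> {"api": "move_arm", "payload": {
  "steps": [0,0,0,0.12,0.4,0,0,0,0.24,0.4,0,0,0,0.36,0.4,0,0,0,0.48,0.4,0,0,0,0.6,0.4]
}}

```text
t: 27.45
tool_pos: [0.6389, 0.2499, 0.2025]
tool_rot: [0.996, 0.089, -0.001, 0.001]
force: [0.8, 0.9, -0.9]
finger_gap: 0.065
```

```bash
python3 - <<'E'
from st import *
import kin
s=st();elbow();P=[.6333,.1531]
kin.route(np.array(s["q"]),[([*P,.2],-10),([*P,.02],-10)])
to([*P,.18],-10)
E
```

```text
t 27.45 q [-0.97  0.75  0.9   1.76 -0.7   0.99 -1.18] p [0.6389 0.2499 0.2025] r 0.686 az 21.4 xang 10.2 F [ 0.8  0.9 -0.9] gap 0.065
elbow az 51.2 xy [0.278 0.346] z-h 0.472 wrist [0.635 0.239 0.225]
q [-0.91  0.75  1.    1.81 -0.74  1.01 -1.35] p [0.633 0.153 0.2  ] elb [0.296 0.326 0.767] az 47.8 x -10.0 clr [0.202 0.121 0.184] [0.202 0.121 0.184]
q [-0.8   0.94  0.8   1.91 -1.    0.76 -1.15] p [0.633 0.153 0.02 ] elb [0.393 0.344 0.675] az 41.1 x -10.0 clr [0.162 0.123 0.184] [0.162 0.15  0.231]
shift [-0.0226  0.0943  0.0227] turn 0.35219041613717134
```

>>> {"api": "move_arm", "payload": {
  "steps": [-0.006,0.025,0.005,0,0.4,-0.012,0.05,0.011,0,0.4,-0.018,0.075,0.017,0,0.4,-0.0226,0.094,0.022,0,0.4,-0.0226,0.094,0.03,0,0.4]
}}

```text
t: 27.87
tool_pos: [0.6339, 0.148, 0.1736]
tool_rot: [0.996, 0.089, -0.001, 0.002]
force: [-0.4, -0.2, 0.4]
finger_gap: 0.0655
```

```bash
python3 - <<'E'
from st import *
from m import *
import kin
s=st();elbow();P=[.6333,.1531]
kin.route(np.array(s["q"]),[([*P,.02],10)])
d=grab("wrist");cv2.imwrite("pics/w24.png",d["frame"]);H,S,V=masks(d)
n,l,st_,c=cv2.connectedComponentsWithStats(((H>12)&(H<32)&(S>110)&(V>150)).astype(np.uint8))
for i in range(1,n):
    if st_[i,4]>300: 
        q=cv2.minEnclosingCircle(plane(d,hull(l==i),.006)[:,:2].astype(np.float32));print(c[i].round(),st_[i,4],np.round(q[0],4),round(q[1],4))
E
```

```text
t 27.8667 q [-0.83  0.74  0.87  1.87 -0.72  0.89 -1.01] p [0.6339 0.148  0.1736] r 0.651 az 13.1 xang 10.2 F [-0.4 -0.2  0.4] gap 0.0655
elbow az 43.2 xy [0.318 0.298] z-h 0.479 wrist [0.627 0.142 0.197]
q [-0.75  0.9   0.7   1.91 -0.91  0.69 -0.88] p [0.633 0.153 0.02 ] elb [0.399 0.314 0.695] az 38.2 x 10.0 clr [0.144 0.109 0.174] [0.144 0.14  0.231]
[314. 183.] 1511 [0.6339 0.1527] 0.024
[389. 367.] 5194 [ 0.3456 -0.0387] 0.258
```

```bash
python3 - <<'E'
from st import *
st();to([.6337,.1528,.06],10)
E
```

```text
t 27.9167 q [-0.83  0.74  0.86  1.86 -0.72  0.89 -1.01] p [0.6334 0.1509 0.1717] r 0.651 az 13.4 xang 10.3 F [-0.8  0.2 -0.7] gap 0.0651
shift [ 0.0011 -0.002   0.1117] turn 0.00523752695925244
```

>>> {"api": "move_arm", "payload": {
  "steps": [0,0,0.03,0,0.4,0.001,-0.001,0.065,0,0.4,0.001,-0.001,0.1,0,0.4,0.001,-0.001,0.118,0,0.4,0.001,-0.001,0.118,0,0.4]
}}

```text
t: 28.33
tool_pos: [0.6325, 0.1559, 0.0512]
tool_rot: [0.996, 0.092, -0.004, 0.0]
force: [-0.3, -0.3, -0.4]
finger_gap: 0.0648
```

>>> {"api": "move_arm", "payload": {
  "steps": [0,0,0,0,0.4]
}}

```text
t: 28.42
tool_pos: [0.6347, 0.1552, 0.0551]
tool_rot: [0.996, 0.092, -0.002, 0.0]
force: [0.2, -0.8, 0.9]
finger_gap: 0.065
```

```bash
python3 - <<'E'
from st import *
from m import *
st();elbow();to([.6337,.1528,.0195],10)
d=grab("wrist");crop(d,200,120,440,300,3,"w25.png");H,S,V=masks(d)
m=comp((H>12)&(H<32)&(S>110)&(V>150),(314,225));c=cv2.minEnclosingCircle(plane(d,hull(m),.006)[:,:2].astype(np.float32));print(m.sum(),c)
E
```

```text
t 28.4167 q [-0.75  0.87  0.71  1.92 -0.88  0.7  -0.89] p [0.6347 0.1552 0.0551] r 0.653 az 13.7 xang 10.6 F [ 0.2 -0.8  0.9] gap 0.065
elbow az 38.5 xy [0.386 0.308] z-h 0.42 wrist [0.627 0.149 0.078]
shift [-0.0013  0.0022  0.0356] turn 0.009917212740690125
3362 ((0.6342589855194092, 0.15272033214569092), 0.024428900331258774)
```

>>> {"api": "move_arm", "payload": {
  "steps": [-0.001,0.002,0.015,0,0.4,-0.001,0.002,0.03,0,0.4,-0.001,0.002,0.033,0,0.4,-0.001,0.002,0.033,0,0.4]
}}

```text
t: 28.8
tool_pos: [0.6345, 0.1529, 0.0231]
tool_rot: [0.996, 0.092, -0.0, -0.0]
force: [-0.5, -0.7, 0.7]
finger_gap: 0.0646
```

```bash
python3 - <<'E'
from st import *
from m import *
st();to([.634,.1528,.019],10)
d=grab("wrist");crop(d,200,120,440,300,3,"w26.png")
E
```

```text
t 28.8 q [-0.72  0.9   0.66  1.93 -0.92  0.65 -0.85] p [0.6345 0.1529 0.0231] r 0.653 az 13.6 xang 10.5 F [-0.5 -0.7  0.7] gap 0.0646
shift [-0.0006  0.      0.0041] turn 0.009468994765406497
```

>>> {"api": "move_arm", "payload": {
  "steps": [0,0,0.004,0,0.4,0,0,0.004,0,0.4,0,0,0.004,0,-1,0,0,0.004,0,-1,0,0,0.004,0,-1]
}}

```text
t: 29.27
tool_pos: [0.635, 0.1527, 0.0198]
tool_rot: [0.996, 0.092, 0.0, -0.0]
force: [0.0, 0.8, -0.2]
finger_gap: 0.0497
```

>>> {"api": "move_arm", "payload": {
  "steps": [0,0,0,0,-1,0,0,0,0,-1]
}}

```text
t: 29.43
tool_pos: [0.635, 0.1527, 0.0197]
tool_rot: [0.996, 0.092, 0.0, -0.0]
force: [0.2, -0.1, 1.7]
finger_gap: 0.0466
```

```bash
python3 - <<'E'
from st import *
from m import *
st()
d=grab("wrist");crop(d,200,120,440,300,3,"w27.png")
H,S,V=masks(d);m=comp((H>12)&(H<32)&(S>110)&(V>100),(318,250));c=cv2.minEnclosingCircle(plane(d,hull(m),.006)[:,:2].astype(np.float32));print(m.sum(),c)
E
```

```text
t 29.4333 q [-0.72  0.9   0.66  1.93 -0.93  0.64 -0.84] p [0.635  0.1527 0.0197] r 0.653 az 13.5 xang 10.5 F [ 0.2 -0.1  1.7] gap 0.0466
4571 ((0.634365439414978, 0.15325038135051727), 0.024840286001563072)
```

>>> {"api": "move_arm", "payload": {
  "steps": [0,0,-0.02,0,-1,0,0,-0.05,0,-1,0,0,-0.08,0,-1,0,0,-0.1,0,-1,0.008,-0.025,-0.11,0,-1]
}}

```text
t: 29.9
tool_pos: [0.6391, 0.1728, 0.1332]
tool_rot: [0.996, 0.088, 0.002, 0.001]
force: [0.1, -0.5, -0.7]
finger_gap: 0.0464
```

>>> {"api": "move_arm", "payload": {
  "steps": [0.011,-0.032,0,0,-1,0.022,-0.065,0,0,-1,0.033,-0.095,0,0,-1,0.036,-0.102,0,0,-1,0.036,-0.102,0,0,-1]
}}

```text
t: 30.32
tool_pos: [0.6543, 0.2894, 0.1285]
tool_rot: [0.996, 0.094, -0.0, -0.0]
force: [0.3, 0.2, -0.3]
finger_gap: 0.0464
```

```bash
python3 - <<'E'
from st import *
from m import *
import kin
s=st();elbow();to([.6552,.2853,.09],10.5)
kin.route(np.array(s["q"]),[([.6552,.2853,.0715],10.5)])
d=grab("wrist");cv2.imwrite("pics/w28.png",d["frame"])
d=grab("scene");cv2.imwrite("pics/sc28.png",d["frame"])
E
```

```text
t 30.3167 q [-0.96  0.86  0.83  1.74 -0.78  0.91 -1.17] p [0.6543 0.2894 0.1285] r 0.715 az 23.9 xang 10.8 F [ 0.3  0.2 -0.3] gap 0.0464
elbow az 50.3 xy [0.313 0.376] z-h 0.425 wrist [0.651 0.276 0.15 ]
shift [0.0002 0.0042 0.0385] turn 0.005791299647313542
q [-0.94  0.91  0.79  1.74 -0.83  0.86 -1.16] p [0.655 0.285 0.072] elb [0.331 0.388 0.692] az 49.5 x 10.5 clr [0.212 0.212 0.268] [0.212 0.224 0.286]
```

```bash
python3 - <<'E'
from st import *
from m import *
s=st()
d=grab("wrist");H,S,V=masks(d)
m=comp((H>12)&(H<32)&(S>110)&(V>100),(320,250));h=hull(m);z=s["tool_pos"][2]-.0137
P=plane(d,h,z)[:,:2];c=cv2.minEnclosingCircle(P.astype(np.float32));print(m.sum(),c,np.array(c[0])-s["tool_pos"][:2], "box",P.min(0),P.max(0))
m=comp(V<75,(318,195));h=hull(m);ap=cv2.approxPolyDP(h[:,None],3,True)[:,0];print(ap.tolist());print(plane(d,ap,.052)[:,:2].round(4))
crop(d,240,120,400,260,5,"w29.png")
E
```

```text
t 30.4167 q [-0.95  0.85  0.83  1.74 -0.78  0.91 -1.17] p [0.6546 0.2843 0.1292] r 0.714 az 23.5 xang 10.5 F [-0.1  0.2 -0.6] gap 0.0463
4620 ((0.6544795036315918, 0.2845263183116913), 0.024928798899054527) [-9.50083737e-05  2.08875623e-04] box [0.62984825 0.26081042] [0.67929245 0.30817543]
[[375, 196], [350, 225], [281, 235], [268, 224], [271, 215], [326, 155], [340, 162]]
[[0.6771 0.2445]
 [0.65   0.2585]
 [0.6313 0.3113]
 [0.6389 0.3229]
 [0.6469 0.3215]
 [0.7014 0.2879]
 [0.6981 0.2766]]
```

```bash
python3 - <<'E'
from m import *
d=grab("wrist");f=lambda a:np.array(a)/5+[240,120]
b=plane(d,f([(447,165),(683,395),(138,515)]),.052)[:,:2];k=plane(d,f([(437,95),(715,352),(82,480)]),.03)[:,:2]
for n,P in(("blk",b),("brick",k)): print(n,P.round(4).tolist(),"c",((P[1]+P[2])/2).round(4),np.linalg.norm(P[0]-P[1]).round(4),np.linalg.norm(P[0]-P[2]).round(4))
E
```

```text
blk [[0.7035, 0.2846], [0.675, 0.2416], [0.6398, 0.3225]] c [0.6574 0.282 ] 0.0516 0.0741
brick [[0.7112, 0.2869], [0.6774, 0.2323], [0.635, 0.3353]] c [0.6562 0.2838] 0.0642 0.0903
```

```bash
python3 -c "
from st import *
st();to([.6573,.2833,.078],10.5)"
```

```text
t 30.5167 q [-0.95  0.85  0.83  1.74 -0.78  0.91 -1.17] p [0.6549 0.2831 0.1297] r 0.713 az 23.4 xang 10.4 F [ 0.3 -0.3 -0.5] gap 0.0465
shift [0.0024 0.0002 0.0517] turn -0.002145721502370143
```

>>> {"api": "move_arm", "payload": {
  "steps": [0.0024,0,0.02,0,-1,0.0024,0,0.04,0,-1,0.0024,0,0.05,0,-1,0.0024,0,0.052,0,-1,0.0024,0,0.052,0,-1]
}}

```text
t: 30.93
tool_pos: [0.6571, 0.2847, 0.0772]
tool_rot: [0.996, 0.091, -0.001, 0.0]
force: [-0.1, -0.5, 0.6]
finger_gap: 0.0466
```

```bash
python3 -c "
from st import *
st();to([.6573,.2833,.072],10.5)"
```

```text
t 30.9333 q [-0.92  0.91  0.78  1.76 -0.84  0.84 -1.13] p [0.6571 0.2847 0.0772] r 0.716 az 23.4 xang 10.4 F [-0.1 -0.5  0.6] gap 0.0466
shift [-0.0001  0.0014  0.0052] turn -0.0010226501718158267
```

>>> {"api": "move_arm", "payload": {
  "steps": [0,0.001,0.002,0,-1,0,0.001,0.004,0,-1,0,0.001,0.005,0,-1,0,0.001,0.005,0,-1]
}}

```text
t: 31.27
tool_pos: [0.6575, 0.2851, 0.0728]
tool_rot: [0.996, 0.092, 0.0, -0.0]
force: [-1.1, -0.4, -1.3]
finger_gap: 0.0466
```

>>> {"api": "move_arm", "payload": {
  "steps": [0,0.0015,0,0,-1,0,0.0015,0.001,0,-1,0,0.0015,0.001,0,-1]
}}

```text
t: 31.52
tool_pos: [0.658, 0.2833, 0.0718]
tool_rot: [0.996, 0.092, 0.0, 0.0]
force: [0.2, 0.9, -0.4]
finger_gap: 0.0471
```

>>> {"api": "move_arm", "payload": {
  "steps": [-0.0005,0,0.001,0,-1,-0.0005,0,0.0015,0,-1,-0.0005,0,0.0015,0,-1]
}}

```text
t: 31.77
tool_pos: [0.658, 0.2833, 0.0717]
tool_rot: [0.996, 0.092, 0.001, -0.0]
force: [-2.0, -0.4, 11.6]
finger_gap: 0.0465
```

>>> {"api": "move_arm", "payload": {
  "steps": [0,0,-0.001,0,0.4,0,0,-0.001,0,0.4,0,0,-0.001,0,0.4,0,0,-0.001,0,0.4]
}}

```text
t: 32.1
tool_pos: [0.6571, 0.2835, 0.0708]
tool_rot: [0.996, 0.092, -0.0, 0.0]
force: [0.9, 0.4, -0.1]
finger_gap: 0.0643
```

>>> {"api": "move_arm", "payload": {
  "steps": [0,0,-0.02,0,0.4,0,0,-0.05,0,0.4,0,0,-0.085,0,0.4,0,0,-0.11,0,0.4,0,0,-0.11,0,0.4]
}}

```text
t: 32.52
tool_pos: [0.6597, 0.2832, 0.1864]
tool_rot: [0.996, 0.092, 0.003, -0.001]
force: [0.6, -0.4, 0.4]
finger_gap: 0.065
```

```bash
python3 - <<'E'
from st import *
from m import *
st();elbow();
d=grab("wrist");H,S,V=masks(d);cv2.imwrite("pics/w30.png",d["frame"])
crop(d,240,120,400,260,5,"w30c.png")
d=grab("side");crop(d,305,190,385,270,9,"b30.png")
E
```

```text
t 32.5167 q [-0.97  0.8   0.88  1.7  -0.72  0.99 -1.21] p [0.6597 0.2832 0.1864] r 0.718 az 23.2 xang 10.5 F [ 0.6 -0.4  0.4] gap 0.065
elbow az 51.2 xy [0.291 0.363] z-h 0.451 wrist [0.655 0.269 0.209]
```

```bash
python3 - <<'E'
from st import *
from m import *
d=grab("wrist");H,S,V=masks(d);s=st()
m=comp((H>12)&(H<32)&(S>110)&(V>100),(319,200));c=cv2.minEnclosingCircle(plane(d,hull(m),.058)[:,:2].astype(np.float32));print("plate",m.sum(),c)
m2=comp((V<75)|m,(319,200));h=hull(m2);q=cv2.minAreaRect(plane(d,h,.052)[:,:2].astype(np.float32));print("blk",m2.sum(),q)
m=comp((H>12)&(H<32)&(S>90)&(V>60),(200,236));c=cv2.minEnclosingCircle(plane(d,hull(m),.014)[:,:2].astype(np.float32));print("L",m.sum(),c)
e=grab("side");H,S,V=masks(e);m=comp((H>12)&(H<32)&(S>125)&(V>60),(345,222));h=hull(m);mm=cv2.moments(h);print("side plate",plane(e,[mm["m10"]/mm["m00"],mm["m01"]/mm["m00"]],.055))
e=grab("scene");H,S,V=masks(e);m=comp((H>12)&(H<32)&(S>125)&(V>60),(339,176));h=hull(m);mm=cv2.moments(h);print("scene plate",m.sum(),plane(e,[mm["m10"]/mm["m00"],mm["m01"]/mm["m00"]],.055))
E
```

```text
t 32.6667 q [-0.97  0.81  0.88  1.7  -0.73  0.99 -1.21] p [0.6568 0.2837 0.1805] r 0.715 az 23.4 xang 10.6 F [-0.7  0.7 -0.5] gap 0.0649
plate 2044 ((0.6570172905921936, 0.2836085259914398), 0.02469545230269432)
blk 4067 ((0.6576721668243408, 0.2838415503501892), (0.052727025002241135, 0.07575251907110214), 58.620208740234375)
L 497 ((0.5781958699226379, 0.39852961897850037), 0.019905874505639076)
side plate [[0.65691673 0.27954164 0.055     ]]
scene plate 308 [[0.65766238 0.28317037 0.055     ]]
```

```bash
python3 - <<'E'
from st import *
import kin
q=np.array(robot.observe()["q"])
kin.route(q,[([.575,.3988,.15],10.5),([.575,.3988,.02],10.5)])
print();kin.route(q,[([.575,.3988,.15],30),([.575,.3988,.02],30)])
E
```

```text
q [-1.19  0.82  0.88  1.74 -0.76  0.96 -1.4 ] p [0.575 0.399 0.15 ] elb [0.208 0.425 0.735] az 63.9 x 10.5 clr [0.227 0.207 0.263] [0.282 0.285 0.313]
q [-1.13  0.96  0.75  1.79 -0.91  0.79 -1.28] p [0.575 0.399 0.02 ] elb [0.265 0.458 0.666] az 60.0 x 10.5 clr [0.265 0.286 0.314] [0.265 0.301 0.343]

q [-1.15  0.79  0.8   1.74 -0.69  0.92 -1.12] p [0.575 0.399 0.15 ] elb [0.219 0.403 0.75 ] az 61.5 x 30.0 clr [0.226 0.206 0.263] [0.272 0.276 0.313]
q [-1.08  0.92  0.67  1.79 -0.83  0.73 -1.  ] p [0.575 0.399 0.02 ] elb [0.278 0.436 0.682] az 57.5 x 30.0 clr [0.253 0.277 0.314] [0.253 0.292 0.343]
```

>>> {"api": "move_arm", "payload": {
  "steps": [-0.014,-0.03,0,0,0.3,-0.028,-0.06,0,0,0.3,-0.042,-0.09,0.01,0,0.3,-0.056,-0.12,0.02,0,0.3,-0.0595,-0.128,0.04,0,0.3]
}}

```text
t: 33.18
tool_pos: [0.5719, 0.4042, 0.1399]
tool_rot: [0.995, 0.095, -0.001, -0.001]
force: [-0.3, 0.5, -0.7]
finger_gap: 0.0604
```

>>> {"api": "move_arm", "payload": {
  "steps": [0,0,0.02,0,0.3,0,0,0.03,0,0.3,0,0,0.03,0,0.3]
}}

```text
t: 33.43
tool_pos: [0.5738, 0.3976, 0.1077]
tool_rot: [0.996, 0.092, -0.002, 0.001]
force: [-0.4, 0.2, 0.3]
finger_gap: 0.0603
```

```bash
python3 - <<'E'
from st import *
from m import *
d=grab("wrist");H,S,V=masks(d);s=st();cv2.imwrite("pics/w31.png",d["frame"])
E
```

```text
t 33.4833 q [-1.16  0.87  0.83  1.79 -0.82  0.87 -1.32] p [0.575  0.3973 0.1096] r 0.699 az 34.6 xang 10.5 F [0.4 0.7 0.5] gap 0.0603
```

```bash
python3 - <<'E'
from st import *
from m import *
d=grab("wrist");H,S,V=masks(d);s=st()
b=(H>12)&(H<32)&(S>85)&(V>60)
m=comp(b,(318,187));h=hull(m);print(m.sum(),h.min(0),h.max(0));P=plane(d,h,.014)[:,:2];print(cv2.minEnclosingCircle(P.astype(np.float32)),P.min(0),P.max(0))
# hole: top rim inner contour
cs,hi=cv2.findContours(m.astype(np.uint8),cv2.RETR_CCOMP,cv2.CHAIN_APPROX_NONE)
for c,k in zip(cs,hi[0]):
    if k[3]>=0 and len(c)>20: e=cv2.fitEllipse(c);print("hole",e,plane(d,e[0],.010))
e=cv2.fitEllipse(h);print("outer",e,plane(d,e[0],.010)); to([*plane(d,e[0],.010)[0][:2],.05],10.5)
E
```

```text
t 33.5333 q [-1.16  0.87  0.83  1.79 -0.82  0.87 -1.32] p [0.5759 0.3972 0.1108] r 0.7 az 34.6 xang 10.4 F [ 0.4 -0.2  1.2] gap 0.0607
879 [297 183] [336 224]
((0.5767802000045776, 0.40011584758758545), 0.018582871183753014) [0.55829796 0.3830953 ] [0.59524697 0.41618831]
hole ((316.24176025390625, 202.87600708007812), (22.421876907348633, 26.93937873840332), 91.31383514404297) [[0.57637229 0.39989394 0.01      ]]
outer ((316.3857421875, 203.42291259765625), (39.8879280090332, 41.9054069519043), 176.6432647705078) [[0.57591323 0.39968637 0.01      ]]
shift [ 0.0005 -0.0025  0.0608] turn -0.00100386870845132
```

>>> {"api": "move_arm", "payload": {
  "steps": [0,-0.0025,0.03,0,0.3,0,-0.0025,0.06,0,0.3,0,-0.0025,0.07,0,0.3,0,-0.0025,0.07,0,0.3]
}}

```text
t: 33.87
tool_pos: [0.5744, 0.3998, 0.0395]
tool_rot: [0.996, 0.091, -0.001, 0.001]
force: [-0.0, -0.4, 0.1]
finger_gap: 0.0604
```

```bash
python3 - <<'E'
from st import *
d=grab("wrist");s=st();to([.5755,.3997,.02],10.5);crop(d,200,120,440,300,3,"w32.png")
E
```

```text
t 33.9167 q [-1.12  0.94  0.75  1.81 -0.91  0.78 -1.26] p [0.5753 0.4    0.0413] r 0.701 az 34.8 xang 10.5 F [0.2 0.  1. ] gap 0.0602
shift [0.0001 0.0003 0.0213] turn -0.0006023915642279819
```

>>> {"api": "move_arm", "payload": {
  "steps": [0,0,0.012,0,0.3,0,0,0.021,0,0.3,0,0,0.021,0,0.3,0,0,0.021,0,-1,0,0,0.021,0,-1]
}}

```text
t: 34.33
tool_pos: [0.5751, 0.4009, 0.0205]
tool_rot: [0.996, 0.092, 0.0, -0.0]
force: [-0.1, -0.1, 0.1]
finger_gap: 0.0516
```

>>> {"api": "move_arm", "payload": {
  "steps": [0,0,0,0,-1,0,0,0,0,-1,0,0,0,0,-1]
}}

```text
t: 34.58
tool_pos: [0.5751, 0.4009, 0.0204]
tool_rot: [0.996, 0.092, 0.0, -0.0]
force: [-0.4, 0.6, 2.2]
finger_gap: 0.0329
```

```bash
python3 - <<'E'
from st import *
d=grab("wrist");s=st();crop(d,200,120,440,300,3,"w33.png")
E
```

```text
t 34.6333 q [-1.11  0.96  0.72  1.82 -0.93  0.74 -1.25] p [0.575  0.4009 0.0204] r 0.701 az 34.9 xang 10.5 F [-0.2  0.   1.9] gap 0.0328
```

>>> {"api": "move_arm", "payload": {
  "steps": [0,0,-0.02,0,-1,0,0,-0.06,0,-1,0,0,-0.095,0,-1,0.01,0.025,-0.115,0,-1,0.025,0.055,-0.115,0,-1]
}}

```text
t: 35.05
tool_pos: [0.6102, 0.3544, 0.1395]
tool_rot: [0.996, 0.094, 0.002, -0.002]
force: [0.6, 0.0, 0.3]
finger_gap: 0.0328
```

>>> {"api": "move_arm", "payload": {
  "steps": [0.012,0.028,0,0,-1,0.024,0.056,0,0,-1,0.0345,0.075,0,0,-1,0.0345,0.075,0,0,-1,0.0345,0.075,0,0,-1]
}}

```text
t: 35.47
tool_pos: [0.6579, 0.2823, 0.1352]
tool_rot: [0.996, 0.09, 0.0, 0.0]
force: [0.5, 0.1, 0.6]
finger_gap: 0.0329
```

```bash
python3 - <<'E'
from st import *
from m import *
d=grab("wrist");H,S,V=masks(d);s=st();elbow();cv2.imwrite("pics/w34.png",d["frame"]);crop(d,220,100,420,260,4,"w34c.png");to([.6573,.2833,.09],10.5)
E
```

```text
t 35.5167 q [-0.95  0.85  0.83  1.73 -0.77  0.92 -1.18] p [0.657  0.2839 0.1349] r 0.716 az 23.4 xang 10.5 F [-1.1  0.2 -1.4] gap 0.0331
elbow az 49.9 xy [0.313 0.372] z-h 0.428 wrist [0.654 0.271 0.157]
shift [0.0002 0.0007 0.0449] turn -0.00019120207220182987
```

>>> {"api": "move_arm", "payload": {
  "steps": [-0.001,0.0005,0.02,0,-1,-0.001,0.0005,0.04,0,-1,-0.001,0.0005,0.05,0,-1,-0.001,0.0005,0.05,0,-1]
}}

```text
t: 35.85
tool_pos: [0.654, 0.2847, 0.0824]
tool_rot: [0.996, 0.093, -0.002, 0.0]
force: [-0.3, 0.7, 0.2]
finger_gap: 0.033
```

>>> {"api": "move_arm", "payload": {
  "steps": [0,0,0,0,-1,0,0,0,0,-1]
}}

```text
t: 36.02
tool_pos: [0.6565, 0.2838, 0.0858]
tool_rot: [0.996, 0.092, 0.0, -0.0]
force: [-0.2, -0.4, 0.3]
finger_gap: 0.0327
```

```bash
python3 - <<'E'
from st import *
d=grab("wrist");s=st();to([.6561,.2833,.079],10.5);crop(d,220,100,420,260,4,"w35c.png")
e=grab("side");crop(e,305,180,385,270,8,"b35.png")
E
```

```text
t 36.0667 q [-0.93  0.9   0.78  1.76 -0.83  0.85 -1.14] p [0.6567 0.2836 0.0861] r 0.715 az 23.4 xang 10.6 F [-0.5 -0.4 -0.5] gap 0.0328
shift [-0.0006  0.0002  0.0071] turn 0.0009597312482723526
```

>>> {"api": "move_arm", "payload": {
  "steps": [-0.0005,0,0.003,0,-1,-0.0005,0,0.006,0,-1,-0.0005,0,0.0065,0,-1,-0.0005,0,0.0065,0,-1]
}}

```text
t: 36.45
tool_pos: [0.6557, 0.2832, 0.0785]
tool_rot: [0.996, 0.092, -0.0, -0.0]
force: [-0.5, 0.7, -1.0]
finger_gap: 0.0331
```

>>> {"api": "move_arm", "payload": {
  "steps": [0,0,0.0005,0,-1,0,0,0.001,0,-1,0,0,0.001,0,-1]
}}

```text
t: 36.7
tool_pos: [0.6558, 0.2831, 0.0783]
tool_rot: [0.996, 0.092, 0.0, -0.0]
force: [-2.8, 0.4, 8.6]
finger_gap: 0.0329
```

>>> {"api": "move_arm", "payload": {
  "steps": [0,0,-0.0005,0,0.2,0,0,-0.001,0,0.2,0,0,-0.001,0,0.2,0,0,-0.001,0,0.2]
}}

```text
t: 37.03
tool_pos: [0.6557, 0.2831, 0.0784]
tool_rot: [0.996, 0.092, -0.0, 0.0]
force: [-0.1, 0.9, 0.2]
finger_gap: 0.0538
```

>>> {"api": "move_arm", "payload": {
  "steps": [0,0,-0.02,0,0.2,0,0,-0.05,0,0.2,0,0,-0.085,0,0.2,0,0,-0.11,0,0.2,0,0,-0.11,0,0.2]
}}

```text
t: 37.45
tool_pos: [0.6583, 0.2829, 0.194]
tool_rot: [0.996, 0.092, 0.003, -0.001]
force: [1.6, -0.1, 0.5]
finger_gap: 0.0558
```

```bash
python3 - <<'E'
from st import *
from m import *
d=grab("wrist");H,S,V=masks(d);s=st();elbow();cv2.imwrite("pics/w36.png",d["frame"]);crop(d,240,120,400,260,5,"w36c.png")
e=grab("side");crop(e,305,180,385,270,8,"b36.png")
import kin
q=np.array(s["q"]);W=[.699,.156]
kin.route(q,[([*W,.15],10.5),([*W,.02],10.5)])
E
```

```text
t 37.5 q [-0.98  0.79  0.88  1.7  -0.72  1.   -1.22] p [0.6571 0.2832 0.1913] r 0.716 az 23.3 xang 10.5 F [-0.1  0.2 -1. ] gap 0.0559
elbow az 51.4 xy [0.288 0.361] z-h 0.454 wrist [0.653 0.27  0.214]
q [-0.78  0.82  0.85  1.69 -0.73  0.97 -1.05] p [0.699 0.156 0.15 ] elb [0.363 0.307 0.732] az 40.3 x 10.5 clr [0.157 0.143 0.246] [0.157 0.143 0.247]
q [-0.72  0.96  0.73  1.75 -0.87  0.79 -0.94] p [0.699 0.156 0.02 ] elb [0.425 0.317 0.664] az 36.7 x 10.5 clr [0.134 0.144 0.247] [0.134 0.166 0.284]
```

```bash
python3 - <<'E'
from m import *
from st import *
d=grab("wrist")
print(plane(d,(318.8,200.8),.072),plane(d,(319.2,194.8),.058));st()
H,S,V=masks(d);m=(H>100)&(H<150)&(S>6)&(V>70);cv2.imwrite("pics/w37.png",d["frame"])
n,l,sx,c=cv2.connectedComponentsWithStats(m.astype(np.uint8))
for i in range(1,n):
    if sx[i,4]>150: print(c[i].round(),sx[i,4],plane(d,c[i],.012)[0].round(4))
E
```

```text
[[0.65430591 0.28351845 0.072     ]] [[0.65582808 0.28342767 0.058     ]]
t 37.6 q [-0.98  0.8   0.88  1.7  -0.72  1.   -1.22] p [0.6553 0.2834 0.1879] r 0.714 az 23.4 xang 10.6 F [-0.6 -0.3 -1. ] gap 0.0557
[273.   9.] 1079 [0.8337 0.3654 0.012 ]
[435. 165.] 778 [0.7013 0.1592 0.012 ]
[104. 303.] 691 [0.4023 0.5892 0.012 ]
[535. 303.] 735 [ 0.5294 -0.0943  0.012 ]
[164. 312.] 432 [0.4248 0.473  0.012 ]
[329. 329.] 6960 [0.4569 0.232  0.012 ]
[ 18. 371.] 267 [-0.0647  1.0759  0.012 ]
```

>>> {"api": "move_arm", "payload": {
  "steps": [0.005,0.033,0,0,0.2,0.01,0.066,0,0,0.2,0.015,0.1,0.01,0,0.2,0.02,0.132,0.02,0,0.2,0.0204,0.132,0.04,0,0.2]
}}

```text
t: 38.02
tool_pos: [0.7019, 0.1481, 0.1492]
tool_rot: [0.996, 0.088, 0.001, 0.002]
force: [-0.3, -0.9, 0.2]
finger_gap: 0.0557
```

>>> {"api": "move_arm", "payload": {
  "steps": [0,0,0.02,0,0.2,0,0,0.03,0,0.2,0,0,0.03,0,0.2]
}}

```text
t: 38.27
tool_pos: [0.6979, 0.1573, 0.1146]
tool_rot: [0.996, 0.092, -0.003, 0.0]
force: [-0.1, -0.2, 0.4]
finger_gap: 0.0558
```

```bash
python3 - <<'E'
from st import *
from m import *
d=grab("wrist");H,S,V=masks(d);s=st();elbow();cv2.imwrite("pics/w38.png",d["frame"])
m=(H>100)&(H<150)&(S>6)&(V>70)
n,l,sx,c=cv2.connectedComponentsWithStats(m.astype(np.uint8))
for i in range(1,n):
    if sx[i,4]>300:
        h=hull(l==i);e=cv2.fitEllipse(h);print(c[i].round(),sx[i,4],h.min(0),h.max(0),plane(d,e[0],.012)[0].round(4))
E
```

```text
t 38.3167 q [-0.75  0.86  0.79  1.74 -0.77  0.89 -0.99] p [0.6988 0.1574 0.1164] r 0.716 az 12.7 xang 10.6 F [-0.3  0.2 -0.1] gap 0.0559
elbow az 38.2 xy [0.387 0.304] z-h 0.422 wrist [0.694 0.146 0.139]
[96. 15.] 3816 [5 0] [157  41] [-6.1554 -9.8269  0.012 ]
[319. 199.] 1376 [299 178] [339 220] [0.7017 0.1584 0.012 ]
[103. 303.] 715 [ 86 290] [123 316] [0.5205 0.3925 0.012 ]
[535. 302.] 734 [515 290] [553 317] [ 0.6163 -0.1269  0.012 ]
[320. 321.] 5120 [217 307] [421 335] [0.5735 0.1336 0.012 ]
[332. 356.] 1339 [290 345] [372 364] [0.5202 0.1102 0.012 ]
```

>>> {"api": "move_arm", "payload": {
  "steps": [0.001,0,0.03,0,0.2,0.001,0,0.06,0,0.2,0.001,0,0.064,0,0.2,0.001,0,0.064,0,0.2]
}}

```text
t: 38.65
tool_pos: [0.7, 0.1577, 0.0536]
tool_rot: [0.996, 0.092, -0.001, 0.0]
force: [-0.1, -0.2, -0.4]
finger_gap: 0.0554
```

```bash
cat st.py m.py | head -80; python3 - <<'E'
from m import *
from st import *
d=grab("wrist"); cv2.imwrite("pics/w39.png",d["frame"])
st(); elbow()
E
```

```text
from h import *
def st():
    s=robot.observe();q=np.array(s["tool_rot"]);x=R.from_quat(q).as_matrix()[:,0];p=np.array(s["tool_pos"])
    print("t",s["t"],"q",np.round(s["q"],2),"p",p.round(4),"r",np.hypot(*p[:2]).round(3),"az",np.degrees(np.arctan2(p[1],p[0])).round(1),"xang",np.degrees(np.arctan2(x[1],x[0])).round(1),"F",np.round(s["force"],1),"gap",round(s["finger_gap"],4))
    return s
def to(P,xang=None,quiet=False):
    s=robot.observe();M=R.from_quat(s["tool_rot"]).as_matrix();d=M.T@(np.array(P)-s["tool_pos"]);t=None
    x=M[:,0];a=np.degrees(np.arctan2(x[1],x[0]))
    if xang is not None: t=-np.radians((xang-a+180)%360-180)
    print("shift",d.round(4),"turn",t); return d,t
def path(pts,xangs):
    s=robot.observe();M=R.from_quat(s["tool_rot"]).as_matrix();x=M[:,0];a=np.degrees(np.arctan2(x[1],x[0]))
    for P,g in zip(pts,xangs):
        d=M.T@(np.array(P)-s["tool_pos"]);t=-np.radians((g-a+180)%360-180);print([*d.round(3),round(t,2)])
def cyl(r,az,z): return [r*np.cos(np.radians(az)),r*np.sin(np.radians(az)),z]
def elbow():
    q=np.array(robot.observe()["q"]);a=-q[0]-.08;rr
[... 419 characters left out ...]
    if k==0:
        ys,xs=np.nonzero(l); i=np.argmin((xs-p[0])**2+(ys-p[1])**2); k=l[ys[i],xs[i]]
    return l==k
def hull(m):
    return cv2.convexHull(np.argwhere(m)[:,::-1].astype(np.int32))[:,0]
def masks(d):
    H,S,V=[c.astype(int) for c in cv2.split(cv2.cvtColor(d["frame"],cv2.COLOR_BGR2HSV))]
    return H,S,V
def rect(d,m,z):
    h=hull(m);return cv2.minAreaRect(plane(d,h,z)[:,:2].astype(np.float32))
def show(d,m,name):
    f=d["frame"].copy();f[m]=(0,0,255);cv2.imwrite("pics/"+name,f)
t 38.7 q [-0.71  0.93  0.73  1.76 -0.84  0.8  -0.94] p [0.7011 0.1574 0.0552] r 0.719 az 12.7 xang 10.6 F [ 0.2 -0.3  0.6] gap 0.0557
elbow az 36.3 xy [0.418 0.306] z-h 0.389 wrist [0.694 0.146 0.077]
```

View pics/w39.png

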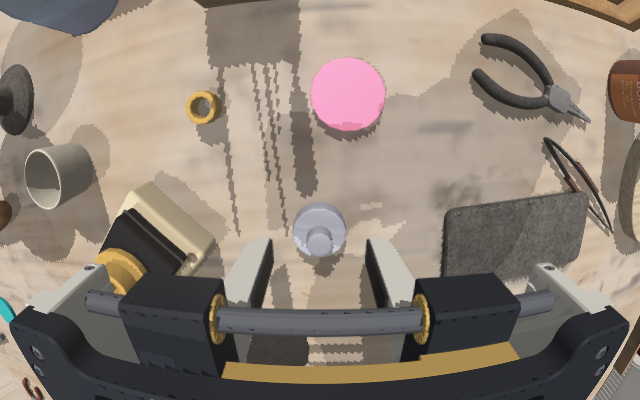

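The weight at (319,230) sits midway between the open jaws (tips at x≈265 and 373), with nothing in the way; the finger paths are clear. Descending.

>>> {"api": "move_arm", "payload": {
  "steps": [0,0,0.018,0,0.2,0,0,0.034,0,0.2,0,0,0.034,0,0.2,0,0,0.034,0,0.2]
}}

```text
t: 39.03
tool_pos: [0.7008, 0.1574, 0.0208]
tool_rot: [0.996, 0.092, -0.0, 0.0]
force: [0.0, -0.1, 0.2]
finger_gap: 0.0561
```

```bash
python3 - <<'E'
from m import *
from st import *
d=grab("wrist"); cv2.imwrite("pics/w40.png",d["frame"])
st(); elbow()
E
```

```text
t 39.0833 q [-0.69  0.96  0.69  1.77 -0.88  0.75 -0.91] p [0.7012 0.1572 0.0213] r 0.719 az 12.6 xang 10.5 F [ 0.6 -0.5  0.2] gap 0.056
elbow az 35.2 xy [0.435 0.306] z-h 0.37 wrist [0.694 0.146 0.043]
```

View pics/w40.png

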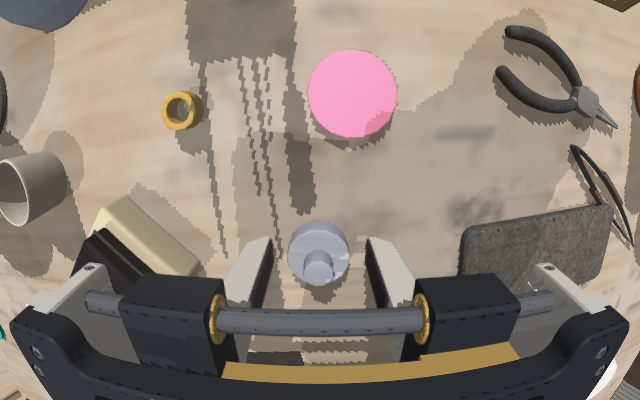

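```bash
python3 - <<'E'
from m import *
from st import *
d=grab("wrist")
H,S,V=masks(d)
m=comp((H>=100)&(H<=150)&(S>6)&(V>70),(310,245)); show(d,m,"w41.png")
h=hull(m);print(h.min(0),h.max(0))
# back (top of pic) rim edge on top disc z=.016
up=h[h[:,1]<252]
P=plane(d,up.astype(float),.016)[:,:2]
A=np.c_[2*P,np.ones(len(P))];s=np.linalg.lstsq(A,(P**2).sum(1),rcond=None)[0];print("circle",s[:2],np.sqrt(s[2]+s[0]**2+s[1]**2))
to([s[0],s[1],.02]);st()
E
```

```text
[287 221] [348 285]
circle [0.70796538 0.15948207] 0.016057121588659892
shift [ 0.0068 -0.0011  0.0016] turn None
t 39.1333 q [-0.69  0.96  0.69  1.77 -0.88  0.75 -0.91] p [0.7015 0.1572 0.0216] r 0.719 az 12.6 xang 10.5 F [-0.2  0.8  0.3] gap 0.0557
```

View pics/w41.png

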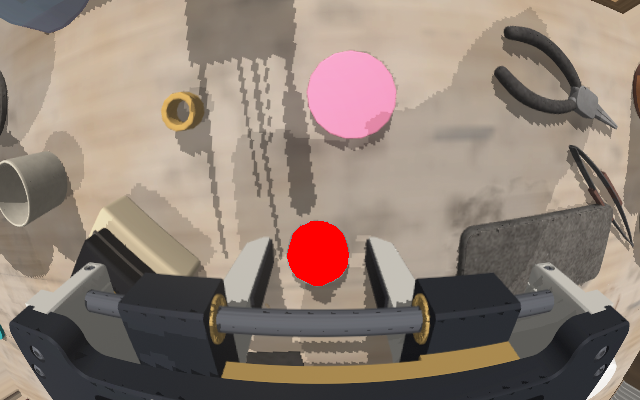

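```bash
python3 - <<'E'
from m import *
from st import *
d=grab("wrist")
H,S,V=masks(d)
m=comp((H>=100)&(H<=150)&(S>6)&(V>70),(310,245))
h=hull(m)
s=robot.observe();M=R.from_quat(s["tool_rot"]).as_matrix()
print("cam in tool",M.T@(np.array(d["position"])-s["tool_pos"]))
top=np.array([[318,221.]]);bot=np.array([[318,285.5]]);l=np.array([[287,253.]]);r=np.array([[348.5,253.]])
for n,p,z in (("front bottom rim",top,0),("l",l,.012),("r",r,.012),("back top rim",bot,.016),("knob back",bot,.033)):
    print(n,(M.T@(plane(d,p,z)[0]-s["tool_pos"])).round(4))
E
```

```text
cam in tool [ 0.0843144  -0.00030188 -0.14981704]
front bottom rim [ 0.0164 -0.0008  0.0216]
l [ 0.0011 -0.0188  0.0096]
r [0.0011 0.0169 0.0096]
back top rim [-0.0188 -0.0008  0.0056]
knob back [-0.0075 -0.0008 -0.0114]
```

>>> {"api": "move_arm", "payload": {
  "steps": [-0.0015,-0.001,0.001,0,0.2,-0.0015,-0.001,0.001,0,0.0,-0.0015,-0.001,0.001,0,-1,-0.0015,-0.001,0.001,0,-1,-0.0015,-0.001,0.001,0,-1]
}}

```text
t: 39.6
tool_pos: [0.6993, 0.158, 0.0196]
tool_rot: [0.996, 0.092, 0.0, 0.0]
force: [-0.2, -0.2, 1.3]
finger_gap: 0.0352
```

>>> {"api": "move_arm", "payload": {
  "steps": [0,0,0,0,-1,0,0,0,0,-1,0,0,0,0,-1]
}}

```text
t: 39.85
tool_pos: [0.6993, 0.158, 0.0196]
tool_rot: [0.996, 0.092, 0.0, -0.0]
force: [-1.6, -0.1, 2.0]
finger_gap: 0.0351
```

```bash
python3 - <<'E'
from m import *
from st import *
d=grab("wrist"); cv2.imwrite("pics/w42.png",d["frame"][170:330,180:460].repeat(2,0).repeat(2,1))
H,S,V=masks(d)
m=comp((H>=100)&(H<=150)&(S>6)&(V>70),(310,245))
st()
s=robot.observe();M=R.from_quat(s["tool_rot"]).as_matrix()
c=m[:,315:322].any(1).nonzero()[0];print(c.min(),c.max())
print(M.T@(plane(d,np.array([[318.,c.min()]]),0)[0]-s["tool_pos"]),M.T@(plane(d,np.array([[318.,c.max()+.5]]),.016)[0]-s["tool_pos"]))
E
```

```text
t 39.9 q [-0.69  0.96  0.69  1.77 -0.88  0.75 -0.91] p [0.6993 0.158  0.0196] r 0.717 az 12.7 xang 10.5 F [-0.4  1.1  2.4] gap 0.0353
219 284
[ 0.0184117  -0.00082029  0.01965153] [-0.01676012 -0.00083861  0.00364718]
```

View pics/w42.png

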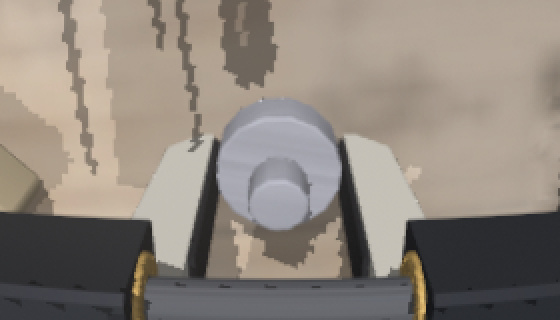

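Gripped at 35.2 mm gap, and the weight is centred on the TCP to under 1 mm. Lifting straight up.

>>> {"api": "move_arm", "payload": {
  "steps": [0,0,-0.02,0,-1,0,0,-0.05,0,-1,0,0,-0.085,0,-1,0,0,-0.12,0,-1,0,0,-0.14,0,-1]
}}

```text
t: 40.32
tool_pos: [0.7002, 0.1575, 0.1629]
tool_rot: [0.996, 0.092, 0.001, 0.0]
force: [1.8, -1.3, -1.4]
finger_gap: 0.0353
```

>>> {"api": "move_arm", "payload": {
  "steps": [-0.003,-0.02,0,0,-1,-0.008,-0.052,0,0,-1,-0.014,-0.087,0,0,-1,-0.018,-0.115,0,0,-1,-0.02,-0.125,0,0,-1]
}}

```text
t: 40.73
tool_pos: [0.6545, 0.2831, 0.1583]
tool_rot: [0.996, 0.095, -0.001, -0.001]
force: [-0.3, 1.4, -1.4]
finger_gap: 0.0352
```

```bash
python3 - <<'E'
from m import *
from st import *
d=grab("wrist"); cv2.imwrite("pics/w43.png",d["frame"])
st();elbow();to([.6557,.2831,.10],10.5)
E
```

```text
t 40.7833 q [-0.96  0.82  0.85  1.73 -0.75  0.95 -1.19] p [0.6543 0.2834 0.1582] r 0.713 az 23.4 xang 10.9 F [-0.4  0.6 -1.2] gap 0.0354
elbow az 50.6 xy [0.302 0.367] z-h 0.441 wrist [0.652 0.27  0.18 ]
shift [0.0014 0.0007 0.0582] turn 0.00710396244885817
```

View pics/w43.png

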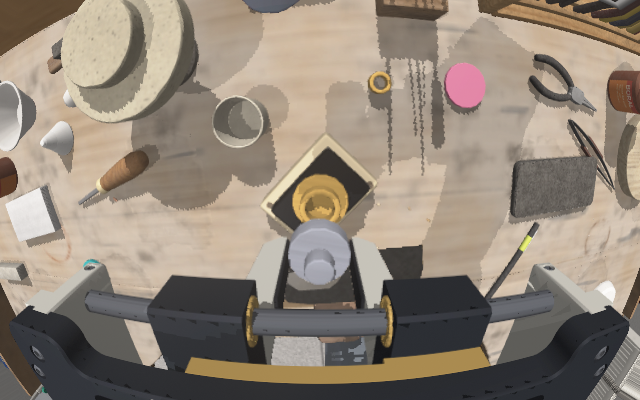

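>>> {"api": "move_arm", "payload": {
  "steps": [0.001,0,0.025,0,-1,0.001,0,0.05,0,-1,0.001,0,0.052,0,-1,0.001,0,0.052,0,-1]
}}

```text
t: 41.12
tool_pos: [0.6572, 0.276, 0.1063]
tool_rot: [0.996, 0.091, -0.001, 0.001]
force: [-0.2, -0.4, -1.4]
finger_gap: 0.0349
```

```bash
python3 - <<'E'
from m import *
from st import *
d=grab("wrist"); cv2.imwrite("pics/w44.png",d["frame"])
e=grab("side"); cv2.imwrite("pics/sd44.png",e["frame"])
f=grab("scene");cv2.imwrite("pics/sc44.png",f["frame"])
st();elbow();to([.6557,.2831,.093],10.5)
for n,x in (("side",e),("scene",f)):print(n,proj(x,np.array([[.6557,.2831,.072]])))
E
```

```text
t 41.2667 q [-0.93  0.87  0.81  1.75 -0.8   0.88 -1.15] p [0.6588 0.2766 0.109 ] r 0.714 az 22.8 xang 10.5 F [-0.1  0.2 -1.4] gap 0.0348
elbow az 48.7 xy [0.328 0.373] z-h 0.416 wrist [0.654 0.264 0.131]
shift [-0.0019 -0.007   0.0159] turn -0.0005739503351269073
side [[343.16715742 214.55462003]]
scene [[335.17844841 166.91666309]]
```

View pics/sd44.png

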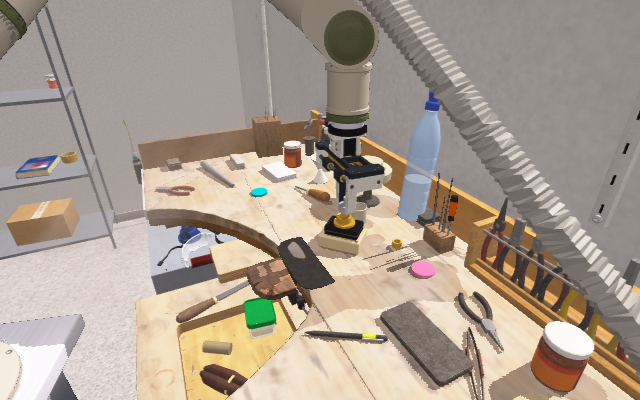

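View pics/sc44.png

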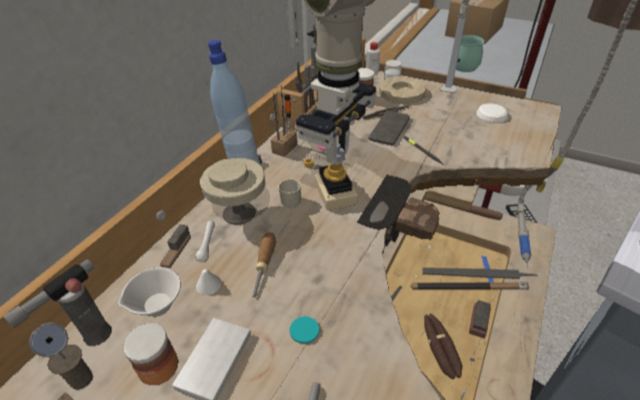

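View pics/w44.png

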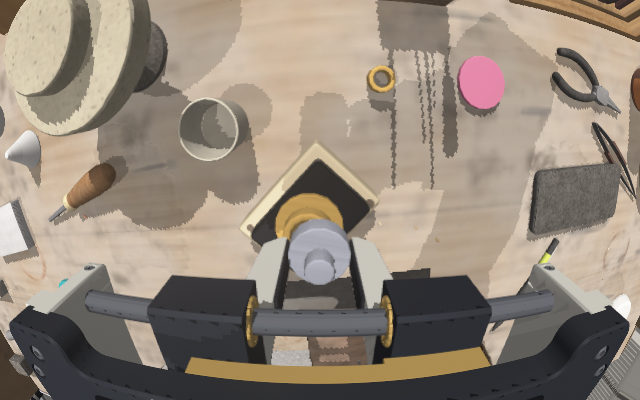

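Clear of the collar, weight level, and about 7 mm short to the left, as the commanded shift implied. Correcting.

>>> {"api": "move_arm", "payload": {
  "steps": [-0.002,-0.006,0,0,-1,-0.002,-0.006,0,0,-1,-0.002,-0.006,0,0,-1]
}}

```text
t: 41.52
tool_pos: [0.6546, 0.2838, 0.1082]
tool_rot: [0.996, 0.092, 0.0, -0.0]
force: [-0.2, -0.5, -2.4]
finger_gap: 0.0352
```

```bash
python3 - <<'E'
from m import *
from st import *
d=grab("wrist"); crop(d,220,130,420,300,4,"w45.png")
for i in range(3):
    robot.grab_frame("wrist") if i else 0
    to([.6557,.2831,.093],10.5)
st()
E
```

```text
shift [0.0009 0.0005 0.0151] turn 0.0013028487532664944
shift [0.0009 0.0003 0.015 ] turn 0.0010053595883847948
shift [0.001  0.0001 0.0148] turn 0.0007875274208160347
t 41.6667 q [-0.94  0.87  0.8   1.76 -0.8   0.88 -1.15] p [0.6547 0.2831 0.1078] r 0.713 az 23.4 xang 10.5 F [-1.2 -0.  -2. ] gap 0.0355
```

View pics/w45.png

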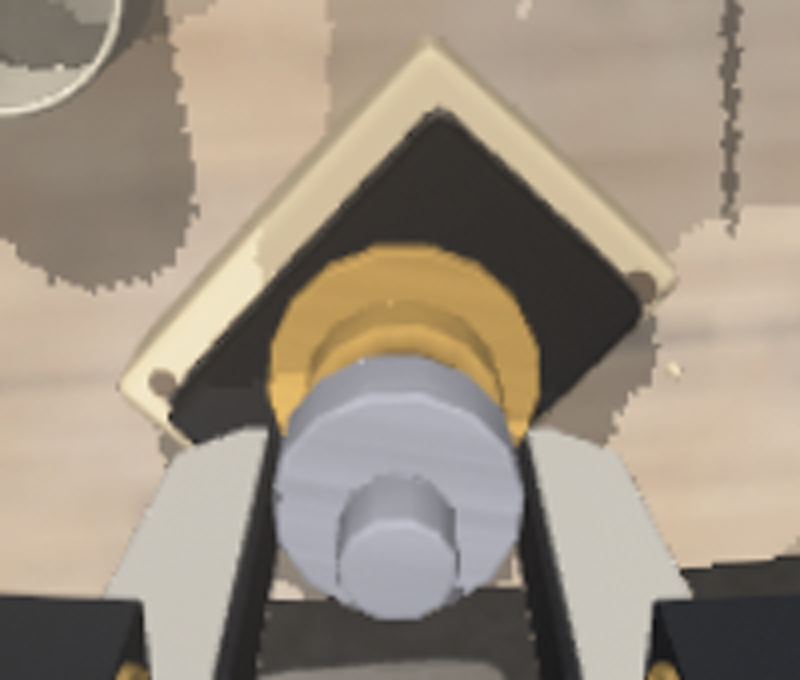

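```bash
python3 - <<'E'
from m import *
from st import *
d=grab("wrist")
s=robot.observe();M=R.from_quat(s["tool_rot"]).as_matrix()
f=lambda u,v,z:(M.T@(plane(d,np.array([[220+u/4,130+v/4]]),z)[0]-s["tool_pos"])).round(4)
print("plate front bottom/top",f(405,242,.052),f(405,242,.058),"exp .024")
print("plate l r",f(270,365,.055),f(540,365,.055))
print("collar l r",f(311,375,.066),f(499,375,.066),"front",f(405,298,.058))
print("weight front bottom",f(398,352,s["tool_pos"][2]-.0196),"l r",f(275,490,s["tool_pos"][2]-.008),f(523,490,s["tool_pos"][2]-.008))
E
```

```text
plate front bottom/top [0.0255 0.0012 0.0558] [0.0272 0.0011 0.0498] exp .024
plate l r [ 0.0038 -0.0226  0.0527] [0.0038 0.0251 0.0527]
collar l r [ 0.0064 -0.0146  0.0417] [0.0064 0.0169 0.0417] front [0.0173 0.0012 0.0498]
weight front bottom [ 0.0191 -0.0001  0.0196] l r [ 0.0022 -0.0177  0.008 ] [0.0022 0.0178 0.008 ]
```

>>> {"api": "move_arm", "payload": {
  "steps": [0.0003,0.0008,0.006,0,-1,0.0003,0.0008,0.012,0,-1,0.0003,0.0008,0.012,0,-1]
}}

```text
t: 41.97
tool_pos: [0.6544, 0.282, 0.0939]
tool_rot: [0.996, 0.092, -0.001, 0.0]
force: [0.4, -0.2, -2.2]
finger_gap: 0.0351
```

>>> {"api": "move_arm", "payload": {
  "steps": [0,0,0,0,-1]
}}

```text
t: 42.05
tool_pos: [0.6547, 0.282, 0.0947]
tool_rot: [0.996, 0.092, -0.001, 0.0]
force: [0.2, -0.4, -2.2]
finger_gap: 0.0349
```

```bash
python3 - <<'E'
from m import *
from st import *
d=grab("wrist"); crop(d,220,130,420,300,4,"w46.png")
e=grab("side"); x,y=proj(e,np.array([[.6557,.2831,.072]]))[0].astype(int); crop(e,x-40,y-30,x+40,y+30,10,"sd46.png")
st()
E
```

```text
t 42.15 q [-0.93  0.89  0.79  1.76 -0.82  0.86 -1.14] p [0.6551 0.2821 0.0953] r 0.713 az 23.3 xang 10.5 F [-0.7 -0.3 -2.8] gap 0.0351
```

View pics/w46.png

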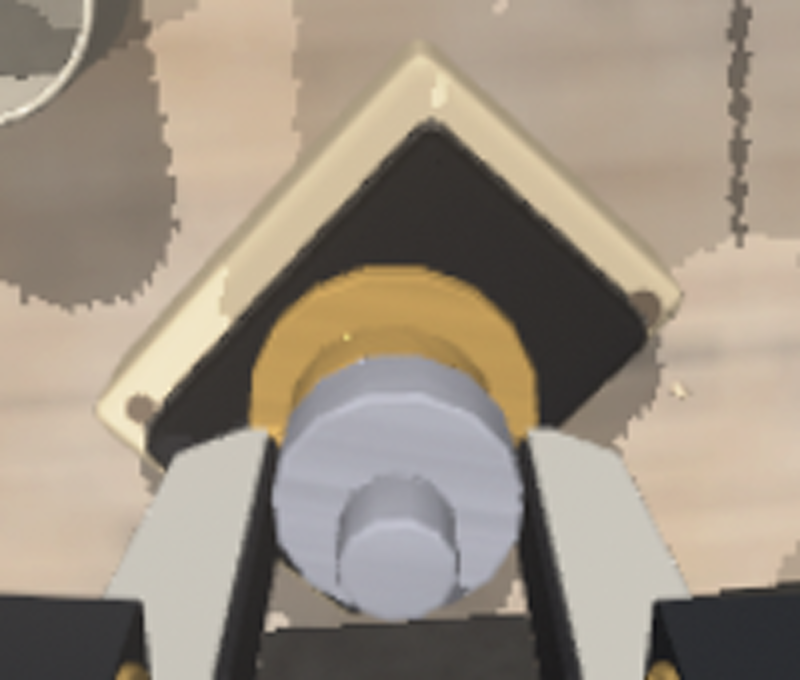

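View pics/sd46.png

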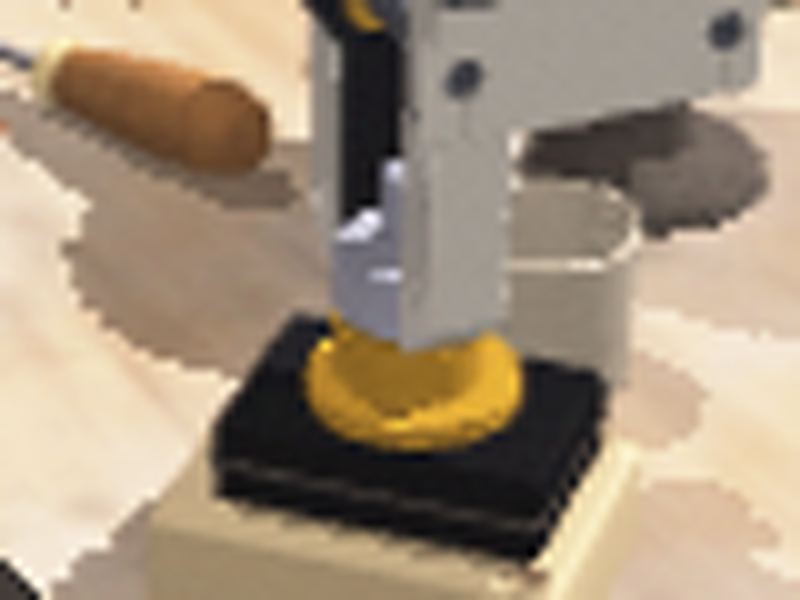

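```bash
python3 - <<'E'
from m import *
from st import *
d=grab("wrist")
s=robot.observe();M=R.from_quat(s["tool_rot"]).as_matrix()
f=lambda u,v,z:(M.T@(plane(d,np.array([[220+u/4,130+v/4]]),z)[0]-s["tool_pos"])).round(4)
print("plate front bottom",f(395,265,.052),"exp .024"," l r",f(250,400,.055),f(540,400,.055))
print("collar l r",f(292,385,.066),f(492,385,.066),"front",f(393,325,.058))
print("weight front bottom",f(398,352,s["tool_pos"][2]-.0196),"l r",f(275,490,s["tool_pos"][2]-.008),f(523,490,s["tool_pos"][2]-.008));st()
E
```

```text
plate front bottom [ 0.025  -0.0004  0.0435] exp .024  l r [ 0.0023 -0.0247  0.0405] [0.0023 0.0239 0.0405]
collar l r [ 0.0097 -0.0165  0.0295] [0.0097 0.0148 0.0295] front [ 0.0168 -0.0007  0.0375]
weight front bottom [0.0191 0.0001 0.0196] l r [ 0.0023 -0.0176  0.008 ] [0.0022 0.018  0.008 ]
t 42.2 q [-0.93  0.89  0.79  1.76 -0.82  0.86 -1.14] p [0.6552 0.2821 0.0955] r 0.713 az 23.3 xang 10.5 F [-0.6  0.2 -0.9] gap 0.035
```

>>> {"api": "move_arm", "payload": {
  "steps": [-0.0003,-0.0007,0.0005,0,-1,-0.0003,-0.0007,0.0015,0,-1,-0.0003,-0.0007,0.0025,0,-1]
}}

```text
t: 42.45
tool_pos: [0.6547, 0.283, 0.0931]
tool_rot: [0.996, 0.092, 0.0, -0.0]
force: [0.1, 0.6, -1.8]
finger_gap: 0.0353
```

>>> {"api": "move_arm", "payload": {
  "steps": [0,0,0.0005,0,-1,0,0,0.001,0,-1]
}}

```text
t: 42.62
tool_pos: [0.6546, 0.2829, 0.0919]
tool_rot: [0.996, 0.092, -0.0, -0.0]
force: [-0.3, 0.6, -1.7]
finger_gap: 0.0355
```

>>> {"api": "move_arm", "payload": {
  "steps": [0,0,0.0005,0,-1,0,0,0.001,0,-1]
}}

```text
t: 42.78
tool_pos: [0.6547, 0.2829, 0.0915]
tool_rot: [0.996, 0.092, 0.0, -0.0]
force: [-2.2, -0.1, 9.6]
finger_gap: 0.0352
```

Contact at TCP z 0.0915 (expected about 0.0916). Releasing.

>>> {"api": "move_arm", "payload": {
  "steps": [0,0,-0.0005,0,-1,0,0,-0.0005,0,-0.1,0,0,-0.0005,0,0.1,0,0,-0.0005,0,0.2,0,0,-0.0005,0,0.2]
}}

```text
t: 43.2
tool_pos: [0.6548, 0.2829, 0.0915]
tool_rot: [0.996, 0.092, 0.0, 0.0]
force: [-0.7, -1.1, 0.9]
finger_gap: 0.0542
```

```bash
python3 - <<'E'
from m import *
from st import *
d=grab("wrist"); crop(d,220,130,420,300,4,"w47.png")
st()
E
```

```text
t 43.25 q [-0.93  0.89  0.79  1.76 -0.82  0.85 -1.14] p [0.6547 0.2828 0.0915] r 0.713 az 23.4 xang 10.5 F [-0.1  0.2  1. ] gap 0.0553
```

View pics/w47.png

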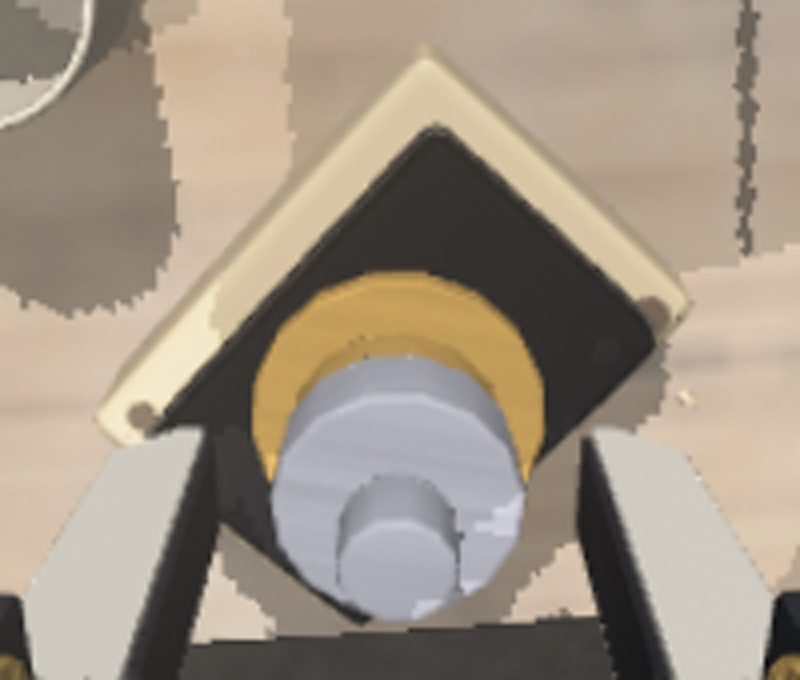

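The jaws are open with a gap on both sides of the weight, which sits centred on the stack. Rising straight up.

>>> {"api": "move_arm", "payload": {
  "steps": [0,0,-0.01,0,0.2,0,0,-0.035,0,0.2,0,0,-0.07,0,0.2,0,0,-0.1,0,0.2,0,0,-0.12,0,0.2]
}}

```text
t: 43.67
tool_pos: [0.6557, 0.2823, 0.2154]
tool_rot: [0.996, 0.091, 0.002, -0.0]
force: [-0.3, 0.1, -0.5]
finger_gap: 0.0561
```

>>> {"api": "move_arm", "payload": {
  "steps": [0,0,0,0,0.2,0,0,0,0,0.2,0,0,0,0,0.2]
}}

```text
t: 43.92
tool_pos: [0.6542, 0.2831, 0.2111]
tool_rot: [0.996, 0.092, -0.0, -0.0]
force: [0.4, -0.7, -1.0]
finger_gap: 0.0558
```

```bash
python3 - <<'E'
from m import *
from st import *
d=grab("wrist"); crop(d,220,100,420,250,4,"w48.png")
for n,k in (("side","sd48.png"),("scene","sc48.png")):
    e=grab(n); x,y=proj(e,np.array([[.6557,.2831,.072]]))[0].astype(int); crop(e,x-60,y-45,x+60,y+45,6,k)
st()
E
```

```text
t 44.0667 q [-0.99  0.78  0.9   1.69 -0.69  1.03 -1.24] p [0.6541 0.2829 0.2103] r 0.713 az 23.4 xang 10.5 F [-0.2  0.2  0.5] gap 0.0556
```

View pics/w48.png

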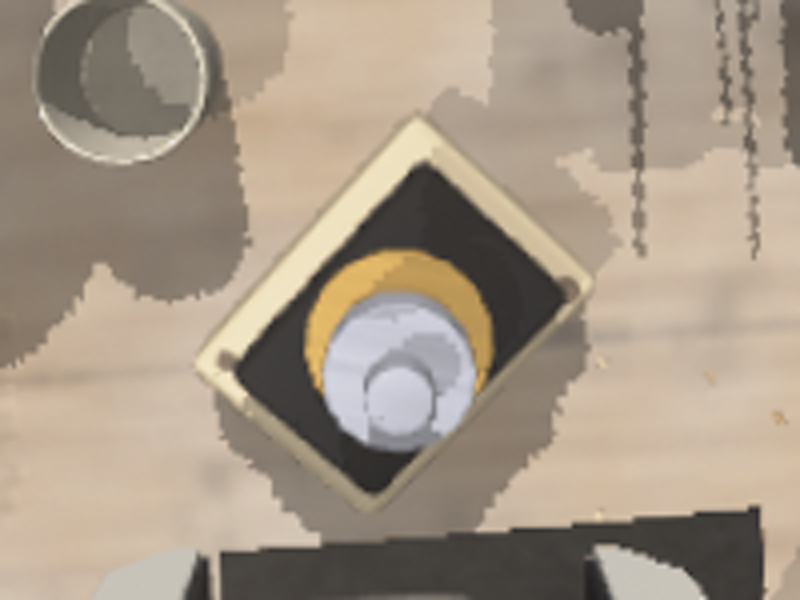

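View pics/sd48.png

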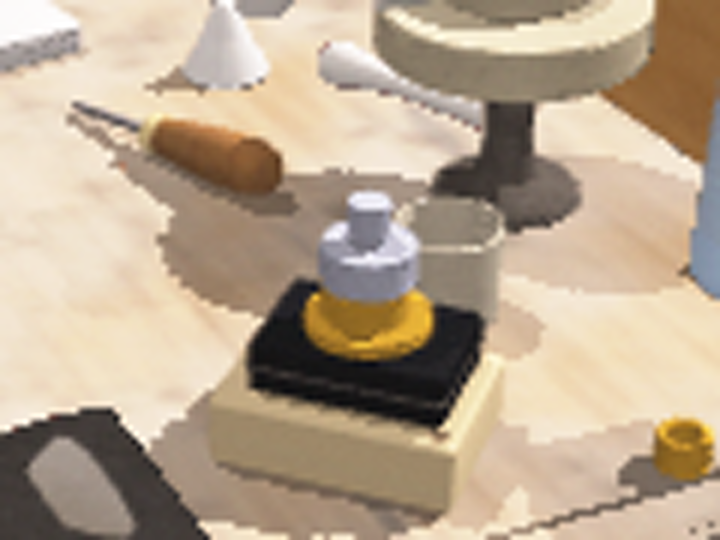

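View pics/sc48.png

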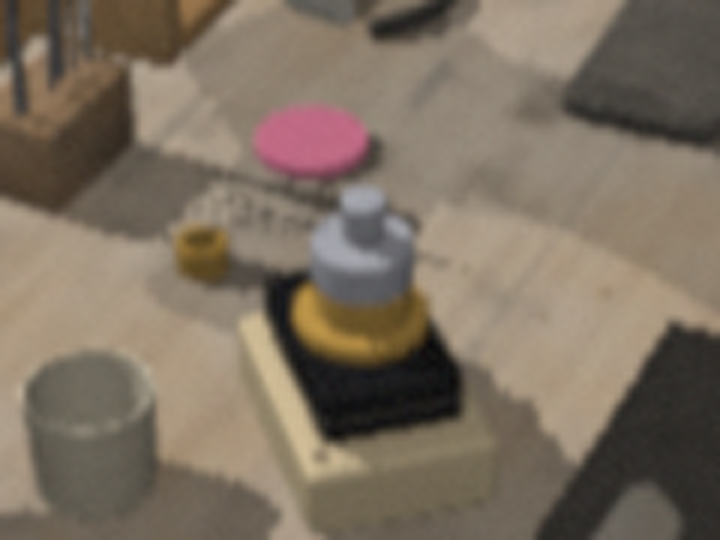

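The stack stands upright in both fixed views. Weight and plate centres agree: 369 vs 368 in the side crop, 361.5 vs 360.5 in the scene crop, at under 0.5 mm per crop pixel. The beaker and small collar are where they were, and the gripper is more than 80 mm clear. Handing in.

```bash
python3 - <<'E'
from bench import robot
print(robot.hand_in())
E
```

```text
the job is handed in; nothing more can be done
None
```

The soldering job is set up on the brick in the order asked: charcoal block, brass backplate, larger collar, then the steel weight with its knob up. I released each piece and handed the job in at about 44 s of the 99 s allowed.

- **Last pictures:** after the arm had risen to about 0.21 m, the wrist, side and scene views show the stack upright and untouched by the gripper. The weight and plate centres agree to under about 1 mm in both fixed views.
- **Estimated centring:** the charcoal is about 1–2 mm off the brick's centre at most, the plate 1 mm or less, and the collar about 1–1.5 mm at most.
- **Left alone:** the beaker and the smaller collar stand where they were.
- **Small disagreement:** while placing the weight, the wrist camera and the arm's own position reading differed by about 1 mm along the tool's x axis. I placed it between the two.
- **No verdict:** the hand-in reports none, so I have no outside confirmation of the result.

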